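# Unload the cured mortar blocks from the latched clamp

## Robot

A 6-joint arm with a two-finger parallel gripper is mounted at the origin on a cart in front of the work surface, level with it; the furniture and walls round the work are solid. World frame = base frame: x ahead of the robot, y to its left, z up, the work surface at z = 0. Lengths are in m, angles in degrees, forces in N, time in s.
With the tool pointing down it reaches from about 0.4 to 0.825 m from the base axis. Payload 7 kg.
Tool frame: the origin (TCP) lies on the centre line of the jaws, within the pads' length; the fingertips stand 17 mm ahead of it and the grasp point (between the pads) lies 2 mm behind it; z points along the fingers, y is the direction in which the jaws open and shut (so a half turn about z gives the same grasp; the last joint's range is limited). The gripper opens to 88 mm and grips with 3 to 60 N. Pads are 19 mm wide; open, the fingers measure 130 mm over their backs; the gripper's body (78 mm by 193 mm) begins 47 mm behind the grasp point.
Start: joints at [-58.264, 20.546, 0.682, 0, -70.136, -16.507], TCP at [0.177, -0.651, 0.244] pointing down, gripper open.
Joint ranges: [-176.03, 176.03], [-82.01, 121.73], [-58.28, 71.71], [-173.87, 95.51], [-174.79, -0.11], [-173.66, 173.66]. Speed limits (degrees/s): [136.94, 136.94, 172.46, 180, 180, 180].

## Interface

Orientations are given as [roll, pitch, yaw] about the fixed x, y, z axes, in that order (R = Rz(yaw) Ry(pitch) Rx(roll)).
In Python, from plant import telemetry, vision, close_job, recognise, silhouettes, place_of gives the robot as it stands.
- The arm moves only by the shell command python3 -m handwheel 'ROWS'. ROWS is JSON, a list that holds one entry, the list of rows, each a list of 5 numbers: the shift along the tool's x, y, z in m, then the turn about the tool's z in rad, then the closure, from 0 (fully open) to 1 (shut). In form: [[[tx, ty, tz, yaw, gripper], ...]]. A call has 1 to 20 rows; each row shifts and turns the commanded pose from where the row before left it, along the tool's axes as they then stand; what a row does not reach is not made up. A row lasts 1/12 s, in which the tool goes at most 41.7 mm and 7.16 degrees, less where a joint would pass 70% of its speed; a pose out of reach is approached as far as the arm can. A call with a gripper value outside its range is refused whole. The fingers move at their own pace and stop on an object; the grip force is fixed at half the most. Time passes only in rows, so rows that do not move let the fingers close. It gives the time, the measured TCP pose, the force and the opening at its end, in the units of the state.
- telemetry.get_obs(): the state, without advancing time (a new reading comes with each control period).
- vision.snapshot(name): name is "scene" or "top" or "wrist"; returns a dict with "color" (400x640x3 uint8, red, green, blue), "mtx" (3x3 intrinsics, pixels), "dist" ([k1, k2, p1, p2, k3] as OpenCV has them; the pictures are not rectified), "cam_to_world" (4x4, takes a point from camera to world coordinates); the wrist camera has in their place "tool_from_camera" (4x4, takes a point from camera to tool coordinates, whose origin is the TCP and whose axes are the flange's). Camera axes: x right, y down, z forward; pixel columns grow to the right and rows downward; lengths in m; the calibration is good to about 2 mm. A picture is of the moment at which its call begins: read the wrist's pose just before it. There is no depth.
- close_job(): hands the job in, once; it reports no verdict.
Trained networks look in a picture, given as the dict that the camera call returned (one of the last four; its "shot" number tells which), for a name from the list of things; names that differ only in an ending like _2 or _b are one class to them, and where a whole thing is asked for, a point or a joint stands for the part that bears it (a point fixed in the world has none). Each returns a list of dicts, best first, with "conf" (0 to 1); they miss things now and then, are a little off and sometimes report something else, mostly with a low value. They report only what shows in the picture. A call takes as long as a camera call.
- recognise(name, picture): "xy" ([column, row] in pixels, amid what is visible of it).
- silhouettes(name, picture): "region" (400x640 bool, what is visible of it) and "xy" ([column, row] in pixels, amid what is visible of it).
- place_of(name, picture): "xy" ([column, row] in pixels: a listed point, or the origin of a listed thing).
The state is a dict: "clock": time; "joint_pos": joint angles; "qvel": joint speeds; "tau": joint torques, N m; "tool_pos": TCP position; "orientation": TCP orientation; "force": force on the tool from outside, world axes, zero at the start; "moment": the same for the moment, N m; "opening": finger opening in m.
Only numpy, scipy, OpenCV 4.12 (cv2) and the standard library are available. Lean on these libraries where they do the work, as an engineer would, in place of code of your own. Each camera call takes 0.05 s, during which the arm holds its last target.

## Task

Unload the clamp: first lift the draw latch lever up and over until it stays open and its hook has dropped off the jaw, then take the mallet and knock the lock pin behind the jaw fully down with it (never touch the pin with the gripper), and only then push the jaw fully back by its knob, away from you. Put every mortar block that is in the clamp into the drying tray, each flat on the tray floor (none on the rim or on another block), and leave the mallet standing on its head on the table. Leave the latch open, the pin down and the jaw back, and do not disturb the glue bottle.

Things in the scene. Friction and masses are not known exactly. Their poses are not given: they have to be found in the camera images.
- fixture: Clamp fixed to the table: wooden base 20 mm high (fixture x -60 to 105, y -62 to 133 mm; x away from the robot, y left, z up; origin on the table). Up to three blocks stand on it (z 20) at x 0, y -37, 0 and 37 mm; between low steel fences (x -34 to -21 and 22 to 29, top z 34) and end cheeks (y 55 to 60, both sides, top z 48); behind them the sliding jaw; draw latch at y 105 (bracket y 89 to 121, top z 99); lock pin at x 78, y 0 mm.
- lever_hinge (a point): Hinge axis of the latch lever, at fixture x -2, y 105, z 90 mm; the hinge lies along fixture y. Fixed to the fixture. Note: aprons on a coat stand at the left of the robot's base may bar an arm that turns its base towards straight ahead; leaning the tool, wrist to the right and tip to the left (up to 45 deg), reaches the clamp from the right.
- lever_grip (a point): Grip point on the dark round crank grip at the free end of the latch lever: the grip is 20 mm in diameter, lies along fixture y and reaches 57 mm to the right of the 16 mm wide lever plate; this point is 75 mm from the hinge axis, 51 mm right of the plate's middle. Closed, the lever lies level and points to the robot (fixture -x), grip 90 mm above the table.
- lever (a joint): Angle of the draw latch lever (rad): 0 closed and level, 1.57 upright, 2.7 at its open stop, leaning away from the robot. A spring link pulls it shut below about 0.6 rad and pushes it open beyond (up to 5 N at the grip); it stays open. As it passes about 1.7 rad the hook has dropped off the jaw's keeper.
- pin_top (a point): Centre of the top of the lock pin's steel mushroom head (26 mm across), 54 mm above the table when up, 41 mm when driven home. Its collar stands in the slotted ear of the jaw (ear top 30 mm above the table) and blocks the jaw while the pin is up. The tall part of the jaw ends 41 mm from the pin's axis, on the robot's side.
- pin (a joint): How far the pin has been driven down (m): about 0 up, 0.013 fully home; the jaw is free once it is beyond about 0.010. About 8 to 11 N drives it; a friction detent holds it where it is left.
- jaw_knob (a point): Middle of the upright round knob on top of the sliding jaw (18 mm in diameter, 26 mm high, centre 105 mm above the table, at fixture x 28.5, y -10 mm when closed). The jaw is an aluminium bar 15 mm thick and 112 mm wide, top 92.5 mm above the table; 61 to 68 mm above the table its lip juts 10 mm forward and covers the rear 8 mm of the block tops while it is closed.
- jaw (a joint): How far the jaw has been pushed back, away from the robot (fixture +x), m: 0 closed, 0.052 fully back. Slides with about 4 N friction and stays where it is left; the latch hook and the lock pin block it until both are released.
- mallet_grip (a point): Grip point on the mallet's handle. The mallet stands on its round rubber head (58 mm in diameter, 62 mm high); the wooden handle (22 mm wide, 26 mm high) runs level out of it, its axis 31 mm above the head's lower face. This point is on that axis, 50 mm from the head's axis; its x axis points to the head, z up. The handle ends 68 mm behind it. 0.32 kg, mostly the head.
- tray: Wooden drying tray fixed to the table: 92 (x) x 146 (y) mm outside, wall 5 mm, inner floor 5 mm and rim 20 mm above the table. Origin under its centre; x points away from the robot and to its right. It stands to the right, between two fixed wooden boxes whose walls are 107 mm high, and the mallet stands beyond it, near the right edge of the table.
- block1_mid (a point): Centre of mortar block1 if there is one: 40 (its x) x 34 (its y) x 40 mm (z) high, a small brown tile set in its top; this point is half-way up; about 0.12 kg. At the start it stands upright in the clamp, its top 60 mm above the table, with 1.5 to 2.5 mm play between front fence and jaw.
- block2_mid (a point): Centre of mortar block2 if there is one: 40 (its x) x 34 (its y) x 40 mm (z) high, a small brown tile set in its top; this point is half-way up; about 0.12 kg. At the start it stands upright in the clamp, its top 60 mm above the table, with 1.5 to 2.5 mm play between front fence and jaw.
- block3_mid (a point): Centre of mortar block3 if there is one: 40 (its x) x 34 (its y) x 40 mm (z) high, a small brown tile set in its top; this point is half-way up; about 0.12 kg. At the start it stands upright in the clamp, its top 60 mm above the table, with 1.5 to 2.5 mm play between front fence and jaw.
- bottle: Bystander: white glue bottle with an orange cap, 46 mm in diameter, 152 mm high, standing to the left of the clamp. Origin under its base.

How it is judged:
By the outcome, as a careful person would: the job done as asked, in the order asked, and still so for the second after the job is handed in, with the robot touching nothing.
Of block1, block2, block3 only 2 to 3 are there at a start; the rules pass over those that are not, and their reading is None.
At some moment in a run one of block1, block2, block3 may be knocked a few centimetres aside while the robot is not near it.
It also fails if it takes over 200 s, if anything falls off the work surface, if the arm or the gripper's body presses on something with over 40 N, if the wrist force passes 120 N, or if a joint passes its speed limit or range.

## Working session

There is one attempt and no reset: what is moved stays moved. The work goes in short steps, Python scripts to look and compute and a shell command to move; the robot and the scene stay as the last step left them, time stands still between calls to the robot, and variables do not carry over. Pictures are saved under pics/ and viewed, and the job is handed in when it is done.

```bash
ls; mkdir -p pics; python3 - <<'E'
from plant import telemetry, vision
import cv2
o=telemetry.get_obs(); print(o)
for n in ("scene","top","wrist"):
    p=vision.snapshot(n); cv2.imwrite(f"pics/{n}0.png",p["color"][:,:,::-1])
    print(n,{k:v for k,v in p.items() if k!="color"})
E
```

```text
pics
{'clock': 0.0, 'joint_pos': array([-5.82639401e+01,  2.05902286e+01,  6.35111522e-01, -1.89466268e-02,
       -7.01363572e+01, -1.65084574e+01]), 'qvel': array([ 0.01405316,  0.07916058,  0.02855821,  0.08526693, -0.08348576,
       -0.06030917]), 'tau': array([ 2.75812827e-04, -5.82719886e+01,  2.93051594e+01,  6.99706793e+00,
        7.03178113e-03, -9.70552696e-05]), 'tool_pos': array([ 0.17716287, -0.65086816,  0.24265014]), 'orientation': array([ 1.79907235e+02, -8.91835813e-03, -1.64778842e+02]), 'force': array([-0.31206542, -0.03591684, -0.29975848]), 'moment': array([-0.01263184, -0.01885117, -0.01260057]), 'opening': 0.08764577030799037}
scene {'mtx': array([[413.38738044,   0.        , 315.2032597 ],
       [  0.        , 413.38738044, 201.46986989],
       [  0.        ,   0.        ,   1.        ]]), 'dist': array([0.02086212, 0.        , 0.        , 0.        , 0.        ]), 'cam_to_world': array([[-0.85571396, -0.29709624,  0.42365958,  0.12352753],
       [-0.51741499,  0.50068712, -0.69396983,  0.60143563],
       [-0.00594507, -0.81304749, -0.58216701,  0.648419
[... 620 characters left out ...]
00,  0.00000000e+00,  0.00000000e+00,
         1.00000000e+00]]), 'shot': 2}
wrist {'mtx': array([[285.05937513,   0.        , 317.31041811],
       [  0.        , 285.05937513, 201.10693453],
       [  0.        ,   0.        ,   1.        ]]), 'dist': array([-0.02967734,  0.        ,  0.        ,  0.        ,  0.        ]), 'tool_from_camera': array([[ 3.79626992e-04, -9.62787453e-01, -2.70259462e-01,
         7.40779512e-02],
       [ 9.99999860e-01,  2.65885731e-04,  4.57469621e-04,
        -5.34938650e-04],
       [-3.68587877e-04, -2.70259598e-01,  9.62787419e-01,
        -1.39367507e-01],
       [ 0.00000000e+00,  0.00000000e+00,  0.00000000e+00,
         1.00000000e+00]]), 'shot': 3}
```

View pics/scene0.png

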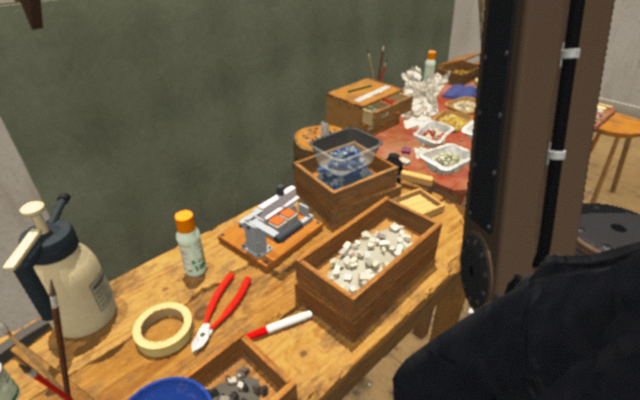

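View pics/top0.png

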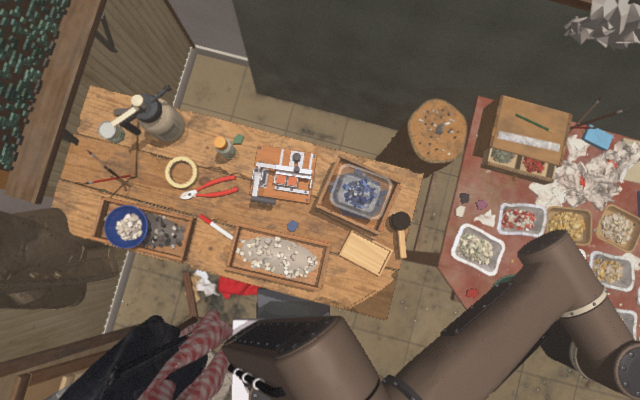

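View pics/wrist0.png

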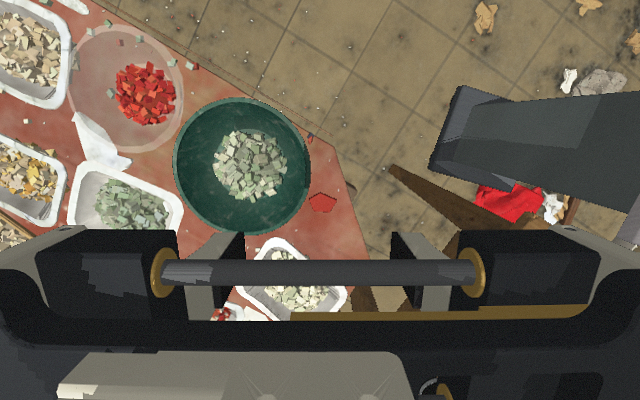

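```bash
cat > h.py <<'E'
import numpy as np, cv2
from scipy.spatial.transform import Rotation as Ro
from plant import telemetry, vision, recognise, silhouettes, place_of
def T_tool(o=None):
    o=o or telemetry.get_obs(); T=np.eye(4)
    T[:3,:3]=Ro.from_euler('xyz',o['orientation'],degrees=True).as_matrix(); T[:3,3]=o['tool_pos']; return T
def snap(n,save=None):
    o=telemetry.get_obs(); p=vision.snapshot(n)
    p['T']=p['cam_to_world'] if n!='wrist' else T_tool(o)@p['tool_from_camera']
    if save: cv2.imwrite(f'pics/{save}.png',p['color'][:,:,::-1])
    return p
def ray(p,xy):
    u=cv2.undistortPoints(np.array([[xy]],float),p['mtx'],p['dist'])[0,0]
    d=p['T'][:3,:3]@np.array([u[0],u[1],1.]); return p['T'][:3,3],d
def atz(p,xy,z):
    c,d=ray(p,xy); return c+d*(z-c[2])/d[2]
def proj(p,X):
    Ti=np.linalg.inv(p['T']); X=np.atleast_2d(X)
    return cv2.projectPoints(X,cv2.Rodrigues(Ti[:3,:3])[0],Ti[:3,3],p['mtx'],p['dist'])[0][:,0]
def tri(obs):
    A=np.zeros((3,3));b=np.zeros(3)
    for p,xy in obs:
        c,d=ray(p,xy); d=d/np.linalg.norm(d); M=np.eye(3)-np.outer(d,d); A+=M;b+=M@c
    return np.linalg.solve(A,b)
def st():
    o=telemetry.get_obs(); print('t',round(o['clock'],2),'p',np.round(o['tool_pos'],4),'rpy',np.round(o['orientation'],2),'F',np.round(o['force'],1),'M',np.round(o['moment'],2),'op',round(o['opening'],4),'j',np.round(o['joint_pos'],1))
E
cat > look.py <<'E'
from h import *
import sys
E
python3 - <<'E'
from h import *
P={n:snap(n) for n in('top','scene')}
Z=dict(lever_hinge=.09,lever_grip=.09,pin_top=.054,jaw_knob=.105,mallet_grip=.031,tray=0,block1_mid=.04,block2_mid=.04,block3_mid=.04,bottle=0,fixture=0)
for k,z in Z.items():
    r={}
    for n,p in P.items():
        l=place_of(k,p)
        for d in l[:3]: print(k,n,np.round(d['xy'],1),round(d['conf'],2),np.round(atz(p,d['xy'],z),4))
        if l: r[n]=(p,l[0]['xy'])
    if len(r)==2: print('   tri',np.round(tri(list(r.values())),4))
p=P['top']['color']
cv2.imwrite('pics/topz.png',cv2.resize(p[110:400,120:440][:,:,::-1],None,fx=2,fy=2,interpolation=cv2.INTER_CUBIC)) 
p=P['scene']['color']
cv2.imwrite('pics/scz.png',cv2.resize(p[80:300,200:480][:,:,::-1],None,fx=2.7,fy=2.7,interpolation=cv2.INTER_CUBIC)) 
E
```

```text
lever_hinge top [256.7 171.3] 0.61 [0.6104 0.0757 0.09  ]
lever_hinge scene [254.6 220.7] 0.9 [0.6063 0.0649 0.09  ]
   tri [0.6055 0.0723 0.0962]
lever_grip top [268.4 199.9] 0.7 [0.5227 0.0389 0.09  ]
lever_grip scene [294.1 223. ] 0.77 [0.5278 0.0276 0.09  ]
lever_grip scene [408.6 211.5] 0.3 [ 0.3303 -0.1379  0.09  ]
   tri [0.5213 0.0376 0.0996]
pin_top top [294.  155.2] 0.41 [ 0.6679 -0.0365  0.054 ]
jaw_knob top [284.2 180.9] 0.58 [ 0.5789 -0.0096  0.105 ]
jaw_knob top [297.4 168.6] 0.57 [ 0.6165 -0.0492  0.105 ]
jaw_knob scene [277.6 188.3] 0.82 [ 0.6232 -0.0467  0.105 ]
   tri [ 0.5816 -0.0072  0.1407]
mallet_grip top [398.7 237.1] 0.77 [ 0.411  -0.3682  0.031 ]
mallet_grip scene [408.1 177.9] 0.65 [ 0.4091 -0.3624  0.031 ]
   tri [ 0.4111 -0.369   0.0268]
tray top [364.1 252.7] 0.57 [ 0.3611 -0.2618  0.    ]
tray scene [410.5 212.3] 0.88 [ 0.3581 -0.2563  0.    ]
   tri [ 0.3604 -0.2625 -0.0049]
block2_mid top [289.8 183.9] 0.43 [ 0.5785 -0.0231  0.04  ]
block2_mid scene [288.6 222.8] 0.53 [ 0.5755 -0.0178  0.04  ]
   tri [ 0.5792 -0.0229  0.0351]
block3_mid top [282.7 181.8] 0.67 [ 0.5851 -0.0006  0.04  ]
block3_mid scene [275.9 225. ] 0.6 [0.5965 0.0042 0.04  ]
   tri [0.5903 0.0025 0.0405]
bottle top [400.3 236.9] 0.74 [ 0.4119 -0.3797  0.    ]
bottle top [227.4 148. ] 0.72 [0.7023 0.1849 0.    ]
bottle scene [198.3 272. ] 0.9 [0.6778 0.1841 0.    ]
   tri [ 0.5495 -0.0917  0.0422]
fixture top [292.  184.7] 0.58 [ 0.5812 -0.0283  0.    ]
fixture scene [285.4 229.1] 0.64 [ 0.5981 -0.0339  0.    ]
   tri [ 0.5849 -0.0258  0.0104]
```

View pics/topz.png

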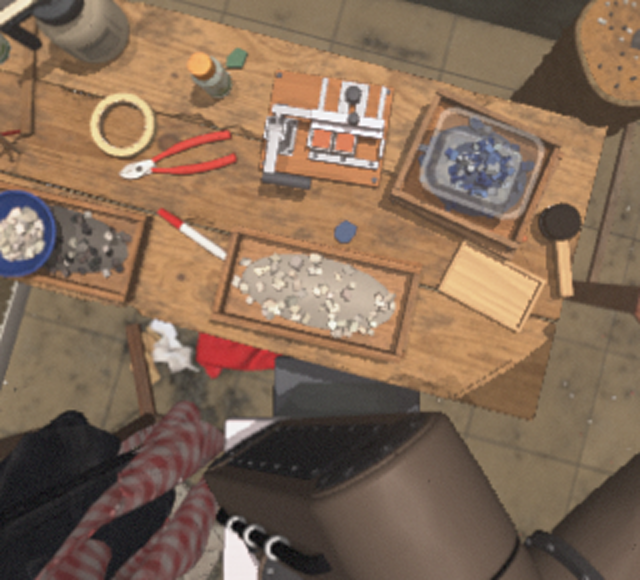

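View pics/scz.png

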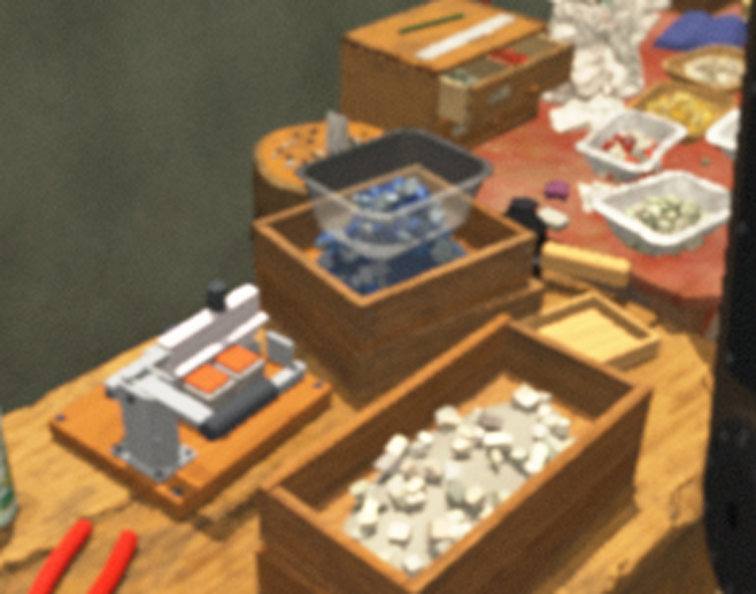

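```bash
cat > go.py <<'E'
import sys
from h import *
# usage: go.py x y z [yaw]
a=list(map(float,sys.argv[1:])); T=T_tool(); R=T[:3,:3]
d=R.T@(np.array(a[:3])-T[:3,3]); st()
print('dtool',np.round(d,4),'rows>=',int(np.ceil(np.linalg.norm(d)/.0415)))
if len(a)>3:
    yw=telemetry.get_obs()['orientation'][2]; e=(a[3]-yw+180)%360-180
    print('yaw change world',round(e,2),'tool rad',round(-np.radians(e),4),'rows>=',int(np.ceil(abs(e)/7.1)))
E
python3 -m handwheel '[[[-0.01,0.005,-0.038,0,0],[-0.01,0.005,-0.038,0,0],[-0.01,0.005,-0.038,0,0],[-0.03,0.025,-0.01,0,0],[-0.03,0.025,0,0,0],[-0.03,0.025,0,0,0],[-0.03,0.025,0,0,0],[-0.03,0.025,0,0,0],[-0.03,0.025,0,0,0],[-0.03,0.025,0,0,0],[-0.03,0.025,0,0,0],[-0.03,0.025,0,0,0],[0,0,0,0,0]]]'
python3 - <<'E'
from h import *
st(); snap('wrist','w1'); snap('top','t1'); snap('scene','s1')
E
```

```text
clock: 2.43
tool_pos: [0.4066, -0.3366, 0.3679]
orientation: [180.0, 0.1, -164.5]
force: [-1.0, -0.9, 0.4]
opening: 0.0877
t 2.43 p [ 0.4066 -0.3366  0.3679] rpy [ 1.8000e+02  1.1000e-01 -1.6452e+02] F [-1.  -0.9  0.4] M [-0.05  0.07  0.03] op 0.0877 j [-18.4   3.2  -5.6  -0.1 -81.2 -56.1]
```

View pics/w1.png

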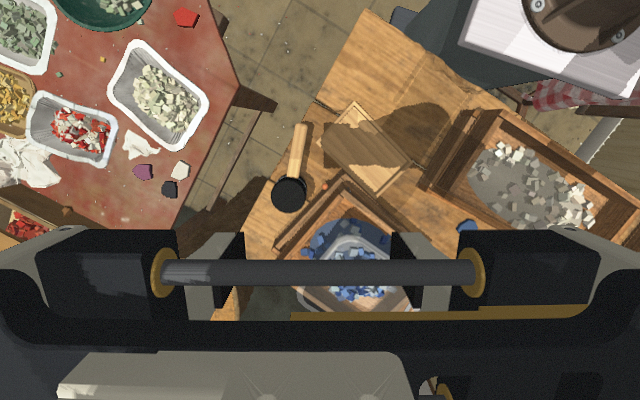

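View pics/t1.png

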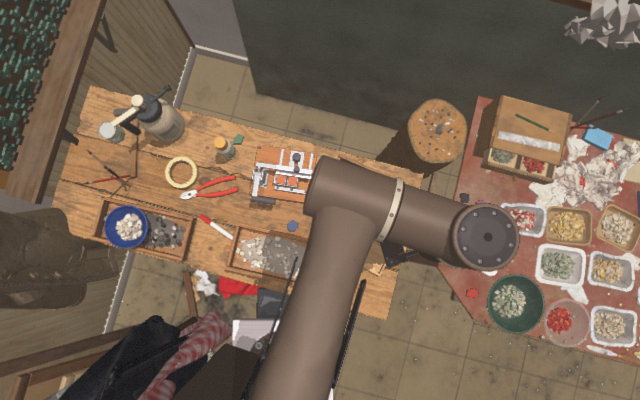

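View pics/s1.png

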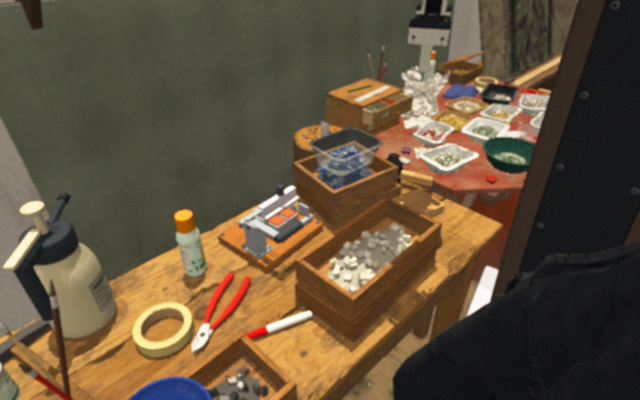

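```bash
python3 - <<'E'
import cv2,numpy as np
a=cv2.imread('pics/w1.png')[0:240,400:640];b=cv2.imread('pics/t1.png')[240:400,100:340];c=cv2.imread('pics/top0.png')[240:400,100:340]
f=lambda i,s:cv2.resize(i,None,fx=s,fy=s,interpolation=cv2.INTER_CUBIC)
cv2.imwrite('pics/c1.png',f(a,2.5));cv2.imwrite('pics/c2.png',f(b,3));cv2.imwrite('pics/c3.png',f(c,3))
E
```

```text
(no output)
```

View pics/c1.png

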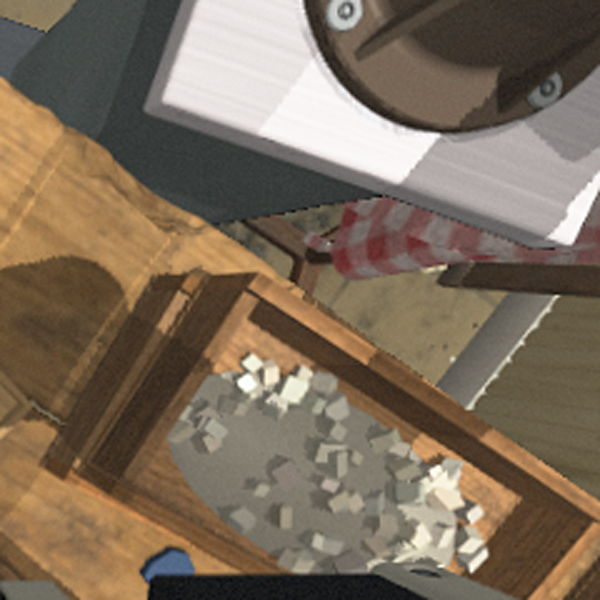

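View pics/c2.png

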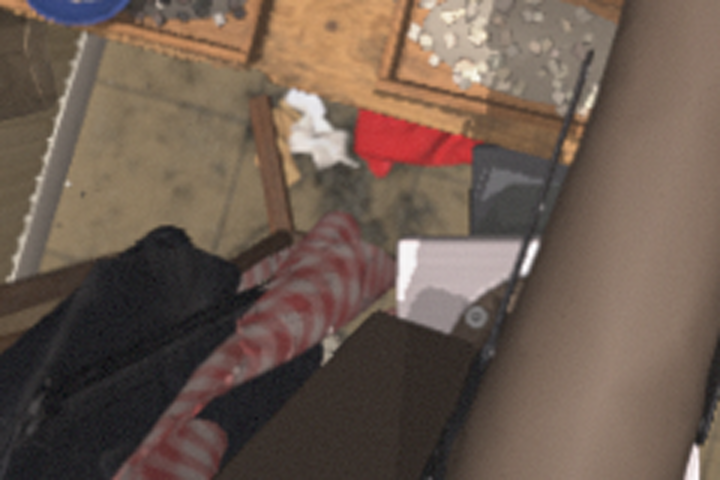

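View pics/c3.png

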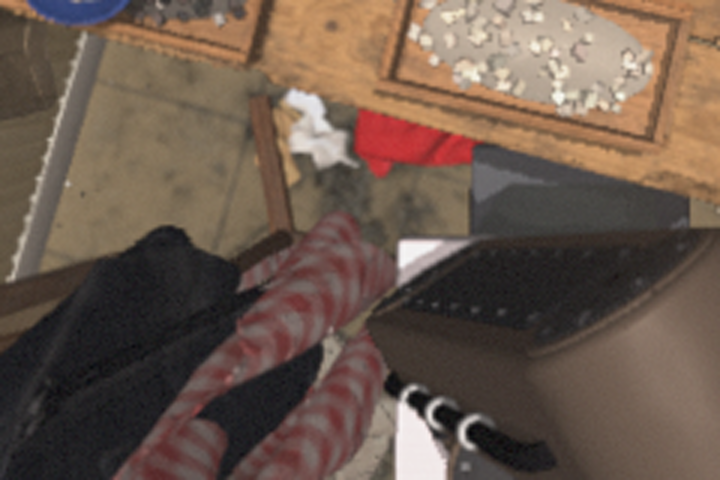

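```bash
python3 - <<'E'
from h import *
import json
o=telemetry.get_obs()
w=snap('wrist');t=snap('top')
print('bottom corner stripe',tri([(w,(538,110)),(t,(231.7,330))]))
print('cart corner chk',tri([(w,(622,97)),(t,(233,320))]))
for z in(0,.2,.4,.6): print(z,[np.round(atz(t,q,z)[:2],3) for q in((231,330),(215,310),(140,400),(160,315))])
E
```

```text
bottom corner stripe [ 0.09837113  0.21533507 -0.29429223]
cart corner chk [ 0.14219164  0.1599481  -0.0211551 ]
0 [array([0.117, 0.162]), array([0.179, 0.214]), array([-0.102,  0.447]), array([0.162, 0.39 ])]
0.2 [array([0.157, 0.125]), array([0.211, 0.17 ]), array([-0.03 ,  0.369]), array([0.197, 0.32 ])]
0.4 [array([0.198, 0.089]), array([0.243, 0.125]), array([0.043, 0.291]), array([0.231, 0.25 ])]
0.6 [array([0.239, 0.052]), array([0.274, 0.081]), array([0.115, 0.213]), array([0.265, 0.18 ])]
```

```bash
python3 - <<'E'
from h import *
w=snap('wrist');t=snap('top');s=snap('scene')
for k,z in dict(mallet_grip=.031,tray=0).items():
    r=[]
    for n,p in(('w',w),('t',t),('s',s)):
        l=place_of(k,p)
        for d in l[:2]: print(k,n,np.round(d['xy'],1),round(d['conf'],2),np.round(atz(p,d['xy'],z),4))
# masks in wrist
for k,z in(('mallet_grip',.044),('tray',.02)):
    for d in silhouettes(k,w)[:2]:
        m=d['region'].astype(np.uint8)
        c=max(cv2.findContours(m,0,1)[0],key=cv2.contourArea)
        q=cv2.boxPoints(cv2.minAreaRect(c)); print(k,round(d['conf'],2),np.round(q,0).tolist()); print([np.round(atz(w,x,z)[:2],3).tolist() for x in q])
i=w['color'][60:240,240:640][:,:,::-1]
cv2.imwrite('pics/c4.png',cv2.resize(i,None,fx=2,fy=2,interpolation=cv2.INTER_CUBIC))
E
```

```text
mallet_grip w [295.2 166.6] 0.85 [ 0.4124 -0.3778  0.031 ]
mallet_grip s [408.  177.9] 0.61 [ 0.4094 -0.3623  0.031 ]
tray w [365.3 154.2] 0.84 [ 0.3637 -0.2647  0.    ]
tray t [365.4 253.7] 0.88 [ 0.3579 -0.2659  0.    ]
mallet_grip 0.76 [[269.0, 210.0], [299.0, 124.0], [332.0, 136.0], [302.0, 221.0]]
[[0.494, -0.402], [0.344, -0.388], [0.347, -0.334], [0.499, -0.344]]
tray 0.79 [[317.0, 144.0], [357.0, 104.0], [417.0, 164.0], [377.0, 204.0]]
[[0.367, -0.353], [0.288, -0.307], [0.355, -0.177], [0.441, -0.221]]
```

View pics/c4.png

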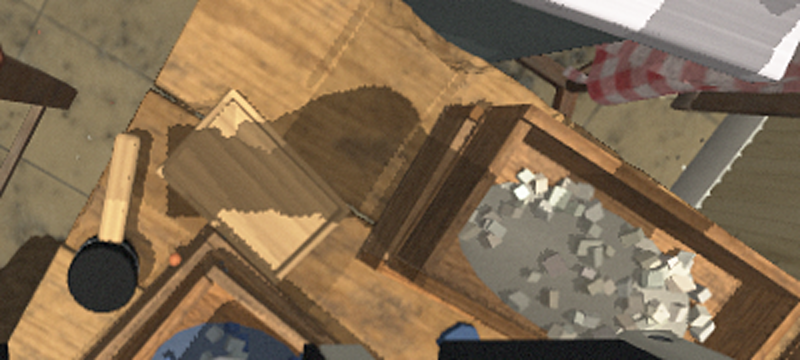

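```bash
python3 - <<'E'
from h import *
w=snap('wrist')
f=lambda c,z:np.round(atz(w,(240+c[0]/2,60+c[1]/2),z)[:2],3).tolist()
print('cam',w['T'][:3,3])
print('tray rim',[f(c,.02) for c in((235,90),(160,170),(277,278),(350,210))])
for n,c in dict(gA1=(475,105),gA2=(362,262),gB1=(530,105),gB2=(388,270),b0=(210,235),b1=(85,360),b2=(305,330)).items(): print(n,'z0',f(c,0),'z107',f(c,.107))
print('mallet head top',f((102,276),.062), 'handle end',f((126,135),.044))
E
```

```text
cam [ 0.33228749 -0.36098896  0.50692032]
tray rim [[0.29, -0.304], [0.368, -0.346], [0.432, -0.221], [0.358, -0.18]]
gA1 z0 [0.245, -0.099] z107 [0.263, -0.155]
gA2 z0 [0.401, -0.145] z107 [0.386, -0.19]
gB1 z0 [0.231, -0.053] z107 [0.253, -0.118]
gB2 z0 [0.402, -0.119] z107 [0.387, -0.17]
b0 z0 [0.414, -0.287] z107 [0.396, -0.302]
b1 z0 [0.562, -0.368] z107 [0.514, -0.366]
b2 z0 [0.477, -0.173] z107 [0.447, -0.213]
mallet head top [0.459, -0.37] handle end [0.347, -0.38]
```

```bash
python3 -m handwheel '[[[0,0,0,-0.122,0],[0,0,0,-0.122,0],[0,0,0,-0.122,0],[0,0,0,-0.122,0],[0,0,0,-0.122,0],[0,0,0,-0.122,0],[0,0,0,-0.122,0],[0,0,0,-0.122,0],[0,0,0,-0.122,0],[0,0,0,-0.122,0],[0,0,0,-0.122,0],[0,0,0,-0.122,0],[0,0,0,-0.122,0],[0,0,0,-0.122,0],[0,0,0,-0.122,0]]]'
python3 -m handwheel '[[[0,0,0,-0.122,0],[0,0,0,-0.122,0],[0,0,0,-0.122,0],[0,0,0,-0.122,0],[0,0,0,-0.122,0],[0,0,0,-0.122,0],[0,0,0,-0.122,0],[0,0,0,-0.122,0],[0,0,0,-0.122,0],[0,0,0,-0.122,0],[0,0,0,-0.122,0],[0,0,0,-0.122,0],[0,0,0,-0.122,0],[0,0,0,-0.122,0],[0,0,0,-0.122,0],[0,0,0,0,0]]]'
python3 go.py .50 -.14 .36
```

```text
clock: 4.53
tool_pos: [0.4037, -0.3408, 0.3676]
orientation: [180.0, -0.0, -59.6]
force: [-0.3, 0.2, -0.2]
opening: 0.0876
clock: 5.87
tool_pos: [0.4037, -0.3409, 0.3676]
orientation: [-180.0, 0.0, 45.3]
force: [0.9, 0.0, 0.0]
opening: 0.0875
t 5.87 p [ 0.4037 -0.3409  0.3676] rpy [-180.      0.     45.26] F [0.9 0.  0. ] M [-0.15  0.07 -0.03] op 0.0875 j [-18.9   3.3  -5.5   0.  -81.2 154.2]
dtool [ 0.2104 -0.073   0.0076] rows>= 6
```

```bash
python3 -m handwheel '[[[0.035,-0.012,0.001,0,0],[0.035,-0.012,0.001,0,0],[0.035,-0.012,0.001,0,0],[0.035,-0.012,0.001,0,0],[0.035,-0.012,0.001,0,0],[0.035,-0.012,0.001,0,0],[0,0,0,0,0]]]'
cat > clamp.py <<'E'
from h import *
import sys
st()
w=snap('wrist',sys.argv[1]); t=snap('top',sys.argv[1]+'t'); s=snap('scene',sys.argv[1]+'s')
Z=dict(lever_hinge=.09,lever_grip=.09,pin_top=.054,jaw_knob=.105,block1_mid=.04,block2_mid=.04,block3_mid=.04,fixture=0,bottle=0)
for k,z in Z.items():
    for n,p in(('w',w),('t',t),('s',s)):
        for d in place_of(k,p)[:2]: print(k,n,np.round(d['xy'],1),round(d['conf'],2),np.round(atz(p,d['xy'],z),4))
E
python3 clamp.py v1
```

```text
clock: 6.45
tool_pos: [0.5036, -0.1372, 0.361]
orientation: [-180.0, -0.0, 44.9]
force: [-0.4, -0.6, -0.6]
opening: 0.0879
t 6.45 p [ 0.5036 -0.1372  0.361 ] rpy [-1.7996e+02 -3.0000e-02  4.4880e+01] F [-0.4 -0.6 -0.6] M [-0.26  0.08  0.03] op 0.0879 j [  6.3   2.7  -6.9  -0.  -80.4 128.6]
lever_hinge w [249.9   6. ] 0.79 [0.5944 0.075  0.09  ]
lever_hinge s [252.6 223.1] 0.75 [0.6048 0.0737 0.09  ]
lever_grip w [236.4  72.7] 0.81 [0.5224 0.035  0.09  ]
lever_grip s [293.2 224.7] 0.92 [0.5262 0.0334 0.09  ]
pin_top w [352.5  43.5] 0.86 [ 0.6652 -0.046   0.054 ]
jaw_knob w [327.1  66.4] 0.85 [ 0.6111 -0.0472  0.105 ]
jaw_knob w [352.3  45.1] 0.16 [ 0.651  -0.0518  0.105 ]
jaw_knob s [276.8 191.4] 0.73 [ 0.6172 -0.0351  0.105 ]
block1_mid t [366.8 251.3] 0.16 [ 0.3666 -0.2654  0.04  ]
block2_mid w [308.8  83.4] 0.8 [ 0.5842 -0.038   0.04  ]
block2_mid s [288.5 220.8] 0.61 [ 0.58  -0.024  0.04 ]
block3_mid w [288.7  56.2] 0.68 [0.5902 0.0096 0.04  ]
block3_mid w [373.1 291.2] 0.57 [ 0.4128 -0.3725  0.04  ]
block3_mid s [273.1 229.8] 0.78 [0.5918 0.0219 0.04  ]
fixture w [308.8  82.4] 0.59 [ 0.5879 -0.0327  0.    ]
fixture s [293.9 225.4] 0.73 [ 0.5881 -0.0567  0.    ]
fixture s [290.2 231.9] 0.62 [ 0.5819 -0.031   0.    ]
bottle t [223.9 151.2] 0.57 [0.6916 0.1962 0.    ]
bottle s [198.9 270.2] 0.92 [0.6806 0.1794 0.    ]
```

View pics/v1.png

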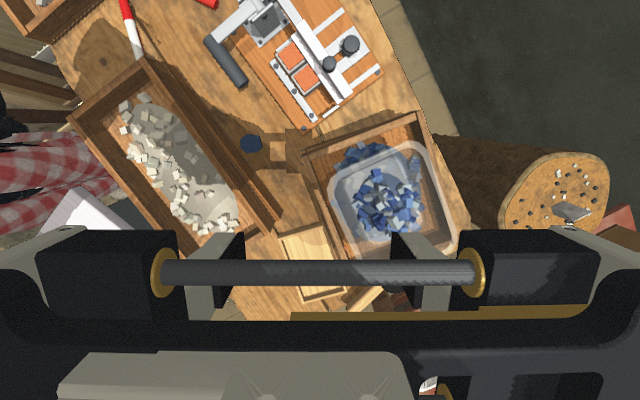

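```bash
python3 -m handwheel '[[[0.025,0,0,0,0],[0.025,0,0,0,0],[0.025,0,0,0,0],[0.02,0,0.01,0,0],[0,0,0,0,0]]]'
python3 clamp.py v2 | grep -v ' [ts] \['; python3 - <<'E'
import cv2
i=cv2.imread('pics/v2.png')[0:235,140:460]
cv2.imwrite('pics/v2z.png',cv2.resize(i,None,fx=2.5,fy=2.5,interpolation=cv2.INTER_CUBIC))
E
```

```text
clock: 8.37
tool_pos: [0.5703, -0.0721, 0.3484]
orientation: [-179.9, 0.1, 45.0]
force: [-1.4, 0.3, -0.6]
opening: 0.0874
t 8.37 p [ 0.5703 -0.0721  0.3484] rpy [-1.7985e+02  1.1000e-01  4.5020e+01] F [-1.4  0.3 -0.6] M [-0.21  0.21  0.01] op 0.0874 j [ 1.220e+01  8.300e+00 -2.100e+00 -1.000e-01 -7.970e+01  1.228e+02]
lever_hinge w [255.2  80.9] 0.8 [0.5986 0.0721 0.09  ]
lever_grip w [238.  145.7] 0.71 [0.5195 0.0332 0.09  ]
pin_top w [351.1 110.2] 0.66 [ 0.6654 -0.0449  0.054 ]
jaw_knob w [327.5 142.5] 0.62 [ 0.6102 -0.0499  0.105 ]
block1_mid w [306.2 144.3] 0.61 [ 0.5831 -0.0334  0.04  ]
block2_mid w [310.6 144.9] 0.73 [ 0.5873 -0.0389  0.04  ]
block3_mid w [292. 120.] 0.6 [0.5938 0.0072 0.04  ]
fixture w [308.5 138.2] 0.96 [ 0.5896 -0.0301  0.    ]
fixture w [313.4 304.5] 0.36 [ 0.3661 -0.2638  0.    ]
```

View pics/v2z.png

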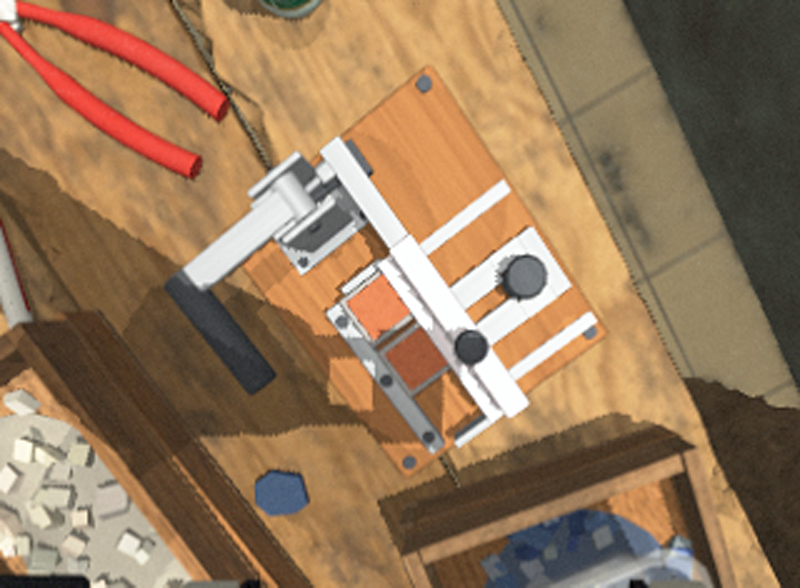

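```bash
python3 - <<'E'
from h import *
from scipy.optimize import least_squares
w=snap('wrist')
pts=[((430,68),(105,133,20)),((606,332),(105,-62,20)),((405,474),(-60,-62,20)),((525,274),(78,0,54)),((471,343),(28.5,-10,118))]
px=[(140+a[0]/2.5,a[1]/2.5) for a,_ in pts]; F=np.array([b for _,b in pts])/1000
W=[atz(w,p,f[2])[:2] for p,f in zip(px,F)]
def X(v): c,s=np.cos(v[2]),np.sin(v[2]); return np.c_[v[0]+c*F[:,0]-s*F[:,1],v[1]+s*F[:,0]+c*F[:,1]]
r=least_squares(lambda v:(X(v)-W).ravel(),[.59,-.03,-.1]); print(r.x,np.degrees(r.x[2])); print(np.round((X(r.x)-W)*1000,1))
v=r.x
def fx(q): c,s=np.cos(v[2]),np.sin(v[2]); return [v[0]+c*q[0]-s*q[1],v[1]+s*q[0]+c*q[1],q[2]]
ck={'grip':(-.077,.054,.09),'hinge':(-.002,.105,.09),'gripR':(-.077,.048,.09),'gripL':(-.077,.105,.09),'b0':(0,0,.06),'b37':(0,.037,.06)}
for k,q in ck.items():
    P=proj(w,np.array(fx(q)))[0]; print(k,np.round(fx(q),4),'zoompx',np.round([(P[0]-140)*2.5,P[1]*2.5]))
i=w['color'][0:235,140:460][:,:,::-1]
i=cv2.resize(i,None,fx=2.5,fy=2.5)
def L(a,b,n=1):
    P=proj(w,np.array([fx(a),fx(b)])); P=[(int((p[0]-140)*2.5),int(p[1]*2.5)) for p in P]; cv2.line(i,P[0],P[1],(0,255,0),1)
def box(x0,x1,y0,y1,z):
    c=[(x0,y0,z),(x1,y0,z),(x1,y1,z),(x0,y1,z)]
    for k in range(4): L(c[k],c[(k+1)%4])
box(-.06,.105,-.062,.133,.02); box(-.02,.02,-.017,.017,.06);box(-.02,.02,.02,.054,.06);box(-.087,-.067,.048,.105,.1);box(.021,.036,-.056,.056,.0925);box(-.034,-.021,-.055,.055,.034)
cv2.imwrite('pics/fit.png',i)
E
```

```text
[ 0.58768261 -0.03414491 -0.15627994] -8.954181024551005
[[ 2.9  3.7]
 [ 1.  -1.1]
 [-2.9 -1.6]
 [-0.  -0.3]
 [-1.  -0.7]]
grip [0.52   0.0312 0.09  ] zoompx [247. 362.]
hinge [0.602  0.0699 0.09  ] zoompx [294. 197.]
gripR [0.5191 0.0253 0.09  ] zoompx [254. 371.]
gripL [0.528  0.0816 0.09  ] zoompx [187. 285.]
b0 [ 0.5877 -0.0341  0.06  ] zoompx [418. 355.]
b37 [0.5934 0.0024 0.06  ] zoompx [380. 303.]
```

View pics/fit.png

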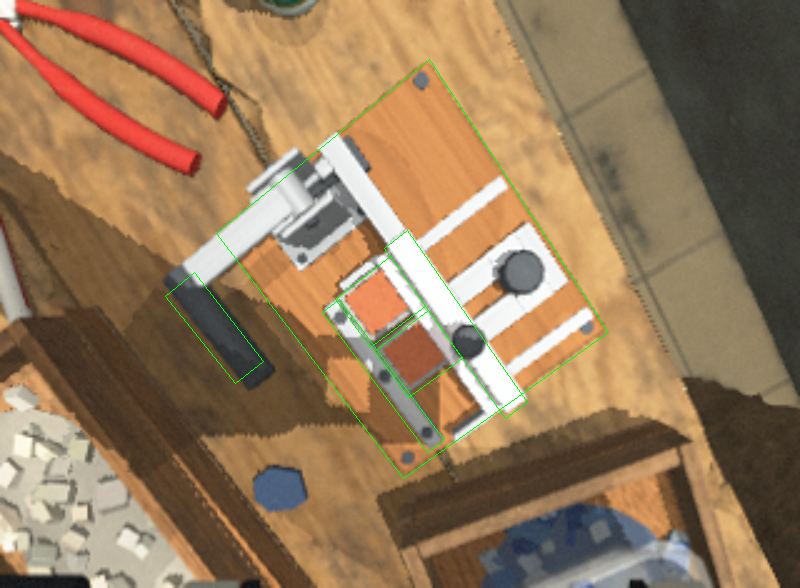

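```bash
cat >> h.py <<'E'
FIX=(0.5877,-0.0341,np.radians(-8.95))
def fx(x,y,z):
    v=FIX; c,s=np.cos(v[2]),np.sin(v[2]); return np.array([v[0]+c*x-s*y,v[1]+s*x+c*y,z])
E
cat > gof.py <<'E'
import sys
from h import *
a=list(map(float,sys.argv[1:])); p=fx(*[q/1000 for q in a[:3]]); T=T_tool(); R=T[:3,:3]
d=R.T@(p-T[:3,3]); st(); c,s=np.cos(FIX[2]),np.sin(FIX[2]); e=T[:2,3]-np.array(FIX[:2]); print('fix now',np.round([1000*(c*e[0]+s*e[1]),1000*(-s*e[0]+c*e[1]),1000*T[2,3]],1))
print('world',np.round(p,4),'dtool',np.round(d,4),'rows>=',int(np.ceil(np.linalg.norm(d)/.0415)))
if len(a)>3:
    yw=telemetry.get_obs()['orientation'][2]; e=(a[3]+np.degrees(FIX[2])-yw+180)%360-180
    print('yaw change tool rad',round(-np.radians(e),4))
print('tau',np.round(telemetry.get_obs()['tau'],1))
E
python3 -m handwheel '[[[0,0,0,0.125,0],[0,0,0,0.125,0],[0,0,0,0.125,0],[0,0,0,0.125,0],[0,0,0,0.125,0],[0,0,0,0.125,0],[0,0,0,0.125,0],[0,0,0,0.125,0],[0,0,0,0.125,0],[0,0,0,0.125,0]]]'
python3 -m handwheel '[[[0,0,0,0.125,0],[0,0,0,0.125,0],[0,0,0,0.125,0],[0,0,0,0.125,0],[0,0,0,0.125,0],[0,0,0,0.125,0],[0,0,0,0.125,0],[0,0,0,0.125,0],[0,0,0,0.125,0],[0,0,0,0.125,0],[0,0,0,0,0]]]'
python3 gof.py -76 56 200 -90
```

```text
clock: 10.75
tool_pos: [0.5688, -0.0745, 0.3516]
orientation: [-180.0, -0.0, -27.0]
force: [0.6, 0.1, -0.6]
opening: 0.0875
clock: 11.67
tool_pos: [0.5687, -0.0746, 0.3515]
orientation: [180.0, -0.0, -98.6]
force: [0.2, 0.2, -1.0]
opening: 0.0878
t 11.67 p [ 0.5687 -0.0746  0.3515] rpy [179.99  -0.   -98.64] F [ 0.2  0.2 -1. ] M [-0.02  0.07  0.03] op 0.0878 j [ 12.1   8.1  -2.1   0.  -79.8 -20.7]
fix now [-12.4 -42.9 351.5]
world [0.5213 0.033  0.2   ] dtool [-0.0993  0.063   0.1516] rows>= 5
yaw change tool rad 0.0053
tau [ -0.  -42.2  30.7   7.3   0.   -2.4]
```

```bash
python3 -m handwheel '[[[-0.012,0.008,0,0,0],[-0.012,0.008,0,0,0],[-0.012,0.008,0,0,0],[-0.012,0.008,0,0,0],[0,0,0,0,0],[0,0,0,0,0]]]'; python3 gof.py -76 56 200 -90
python3 -m handwheel '[[[-0.012,0.008,0,0,0],[-0.012,0.008,0,0,0],[0,0,0,0,0],[0,0,0,0,0]]]'; python3 gof.py -76 56 200 -90
```

```text
clock: 12.17
tool_pos: [0.544, -0.022, 0.3519]
orientation: [-180.0, 0.0, -98.0]
force: [-0.2, -0.5, 0.8]
opening: 0.0878
t 12.17 p [ 0.544  -0.022   0.3519] rpy [-1.7997e+02  1.0000e-02 -9.8040e+01] F [-0.2 -0.5  0.8] M [-0.01  0.1   0.02] op 0.0878 j [ 18.3   5.1  -5.5   0.  -79.4 -26.4]
fix now [-45.1   5.1 351.9]
world [0.5213 0.033  0.2   ] dtool [-0.0513  0.0302  0.1519] rows>= 4
yaw change tool rad 0.0158
tau [  0.6 -38.4  30.4   7.2  -0.   -0.1]
clock: 12.5
tool_pos: [0.5319, 0.0035, 0.3517]
orientation: [-180.0, -0.0, -98.2]
force: [0.0, -0.4, 0.6]
opening: 0.0872
t 12.5 p [0.5319 0.0035 0.3517] rpy [-179.98   -0.    -98.17] F [ 0.  -0.4  0.6] M [-0.03  0.06  0.02] op 0.0872 j [ 21.5   3.9  -6.9   0.  -79.3 -29.7]
fix now [-61.   28.5 351.7]
world [0.5213 0.033  0.2   ] dtool [-0.0277  0.0147  0.1517] rows>= 4
yaw change tool rad 0.0137
tau [  0.5 -36.5  30.4   7.2  -0.   -0.1]
```

```bash
python3 - <<'E'
from h import *
snap('top','a1');snap('scene','a2')
a=cv2.imread('pics/a1.png')[180:400,60:400]
cv2.imwrite('pics/a1z.png',cv2.resize(a,None,fx=2.2,fy=2.2))
E
```

```text
(no output)
```

View pics/a1z.png

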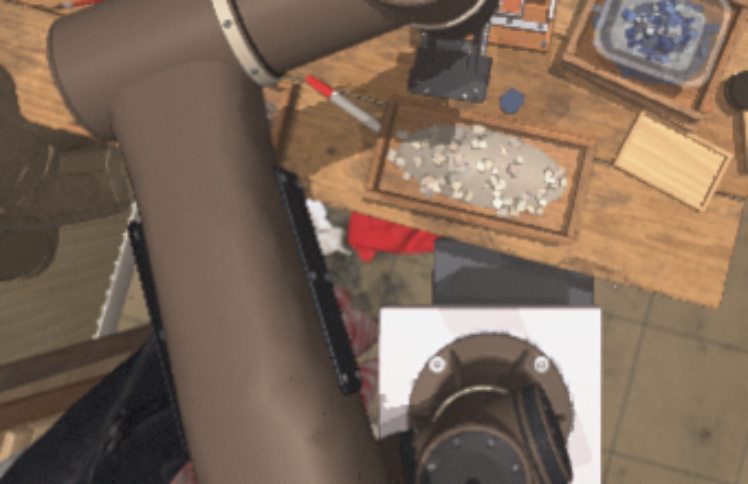

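View pics/a2.png

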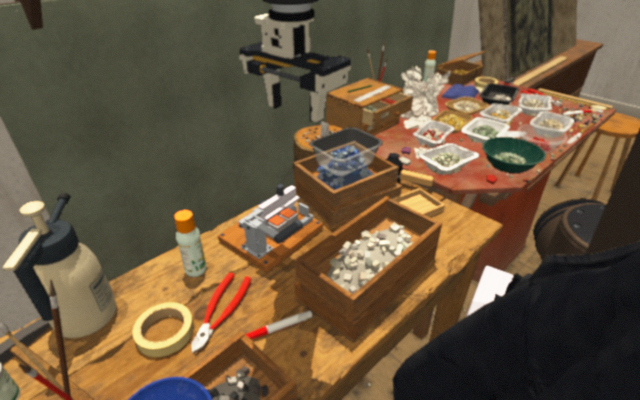

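```bash
python3 -m handwheel '[[[-0.014,0.007,0,0,0],[-0.014,0.008,0,0.014,0],[0,0,0,0,0],[0,0,0,0,0]]]'; python3 gof.py -76 56 200 -90
python3 -m handwheel '[[[0,0,0.025,0,0],[0,0,0.025,0,0],[0,0,0.025,0,0],[0,0,0,0,0],[0,0,0,0,0]]]'; python3 gof.py -76 56 200 -90
```

```text
clock: 12.93
tool_pos: [0.5211, 0.0334, 0.3516]
orientation: [-180.0, -0.0, -99.0]
force: [0.2, 0.5, -0.4]
opening: 0.0873
t 12.93 p [0.5211 0.0334 0.3516] rpy [-1.800e+02 -1.000e-02 -9.904e+01] F [ 0.2  0.5 -0.4] M [ 0.01  0.07 -0.03] op 0.0873 j [ 25.2   2.9  -7.9   0.  -79.2 -34.3]
fix now [-76.3  56.3 351.6]
world [0.5213 0.033  0.2   ] dtool [ 0.0003 -0.0003  0.1516] rows>= 4
yaw change tool rad -0.0015
tau [  0.5 -35.   30.5   7.2  -0.   -0.2]
clock: 13.35
tool_pos: [0.5208, 0.0325, 0.2761]
orientation: [179.9, -0.1, -99.1]
force: [0.4, -0.3, 1.2]
opening: 0.0878
t 13.35 p [0.5208 0.0325 0.2761] rpy [ 1.7989e+02 -1.1000e-01 -9.9120e+01] F [ 0.4 -0.3  1.2] M [ 0.08 -0.02 -0.03] op 0.0878 j [ 25.2   4.9 -15.4   0.  -69.8 -34.3]
fix now [-76.5  55.4 276.1]
world [0.5213 0.033  0.2   ] dtool [-0.0007 -0.0006  0.0761] rows>= 2
yaw change tool rad -0.003
tau [  0.  -34.4  27.1   6.4   0.2   0. ]
```

```bash
python3 -m handwheel '[[[-0.0005,0,0.025,0,0],[0,0,0.025,0,0],[0,0,0.025,0,0],[0,0,0.025,0,0],[0,0,0.025,0,0],[0,0,0.02,0,0],[0,0,0.02,0,0],[0,0,0.02,0,0],[0,0,0.003,0,0],[0,0,0,0,0],[0,0,0,0,0]]]'; python3 gof.py -76 56 88 -90
```

```text
clock: 14.27
tool_pos: [0.5225, 0.0343, 0.0902]
orientation: [-179.9, 0.0, -99.1]
force: [1.3, -0.5, 0.0]
opening: 0.0875
t 14.27 p [0.5225 0.0343 0.0902] rpy [-1.7989e+02  3.0000e-02 -9.9080e+01] F [ 1.3 -0.5  0. ] M [0.03 0.06 0.05] op 0.0875 j [ 25.3  15.3 -29.7   0.1 -44.9 -34.4]
fix now [-75.1  57.4  90.2]
world [0.5213 0.033  0.088 ] dtool [0.0014 0.0009 0.0022] rows>= 1
yaw change tool rad -0.0023
tau [ -0.1 -42.4  21.4   5.1  -0.    0. ]
```

```bash
python3 -m handwheel '[[[0,0,0.002,0,0.3],[0,0,0,0,0.6],[0,0,0,0,0.8],[0,0,0,0,1],[0,0,0,0,1],[0,0,0,0,1],[0,0,0,0,1],[0,0,0,0,1],[0,0,0,0,1],[0,0,0,0,1]]]'; python3 gof.py -77 56 88 -90; python3 - <<'E'
from h import *
p=snap('scene')['color'][100:300,180:400][:,:,::-1]
cv2.imwrite('pics/g1.png',cv2.resize(p,None,fx=3,fy=3))
snap('wrist','g1w')
E
```

```text
clock: 15.1
tool_pos: [0.521, 0.034, 0.0865]
orientation: [180.0, -0.0, -99.1]
force: [-0.1, -0.2, 0.4]
opening: 0.0262
t 15.1 p [0.521  0.034  0.0865] rpy [180.    -0.   -99.11] F [-0.1 -0.2  0.4] M [ 0.02  0.04 -0.02] op 0.0262 j [ 25.3  15.5 -30.    0.  -44.5 -34.4]
fix now [-76.5  56.9  86.5]
world [0.5203 0.0332 0.088 ] dtool [ 0.0009  0.0005 -0.0015] rows>= 1
yaw change tool rad -0.0028
tau [  0.  -43.9  21.8   5.2  -0.   -0. ]
```

View pics/g1.png

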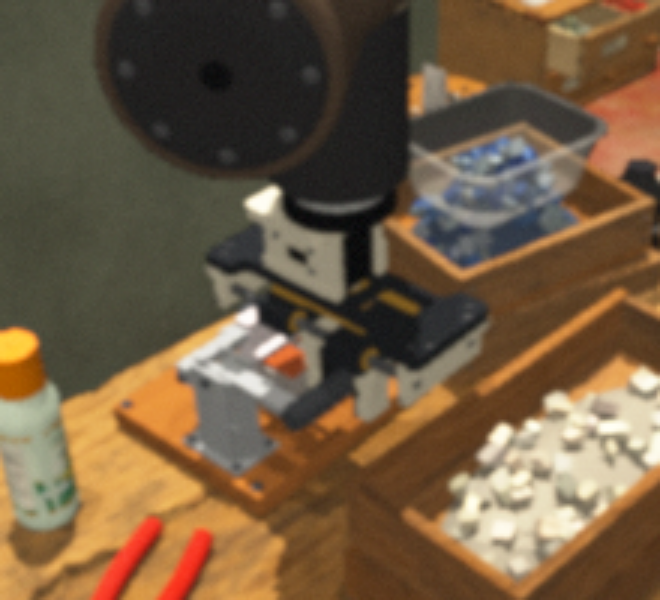

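View pics/g1w.png

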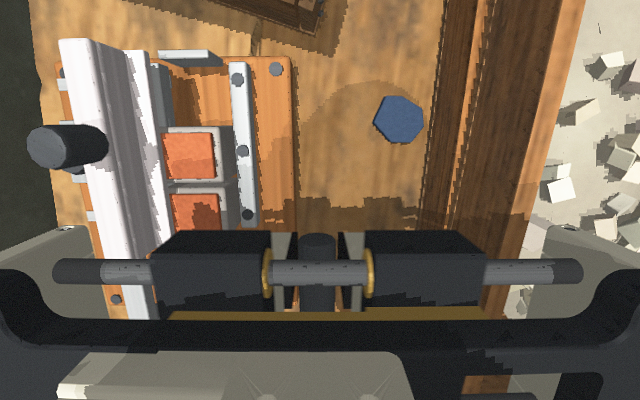

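```bash
python3 -m handwheel '[[[0,0,0,0,1],[0,0,0,0,1],[0,0,0,0,1]]]'; python3 -m handwheel '[[[0,-0.0004,-0.0075,0,1],[0,-0.0011,-0.0074,0,1],[0,-0.0018,-0.0073,0,1],[0,-0.0026,-0.007,0,1],[0,0,0,0,1]]]'; python3 gof.py -71 56 117 -90
```

```text
clock: 15.45
tool_pos: [0.5217, 0.034, 0.0866]
orientation: [-179.9, 0.0, -99.1]
force: [3.7, -2.0, -3.5]
opening: 0.0192
clock: 15.87
tool_pos: [0.5264, 0.0332, 0.1159]
orientation: [179.9, -0.0, -99.1]
force: [0.2, 1.0, -6.0]
opening: 0.019
t 15.87 p [0.5264 0.0332 0.1159] rpy [179.93  -0.   -99.13] F [ 0.2  1.  -6. ] M [ 0.4  -0.    0.06] op 0.019 j [ 24.9  13.8 -27.5  -0.  -48.8 -34. ]
fix now [-71.   56.9 115.9]
world [0.5263 0.0323 0.117 ] dtool [ 0.0009 -0.     -0.0011] rows>= 1
yaw change tool rad -0.0032
tau [ -0.7 -46.2  25.2   6.6  -0.4   0. ]
```

Gripped (19 mm) and lifting as expected; continue the arc.

```bash
python3 -m handwheel '[[[0,-0.0033,-0.0068,0,1],[0,-0.0039,-0.0064,0,1],[0,-0.0045,-0.006,0,1],[0,-0.0051,-0.0055,0,1],[0,-0.0056,-0.005,0,1],[0,-0.0061,-0.0044,0,1],[0,-0.0065,-0.0037,0,1],[0,-0.0068,-0.0031,0,1],[0,0,0,0,1]]]'; python3 gof.py -29 56 158 -90
python3 -m handwheel '[[[0,-0.0071,-0.0024,0,1],[0,-0.0073,-0.0016,0,1],[0,-0.0074,-0.0009,0,1],[0,-0.0075,-0.0002,0,1],[0,-0.0075,0.0006,0,1],[0,-0.0074,0.0013,0,1],[0,-0.0072,0.0021,0,1],[0,-0.007,0.0028,0,1],[0,-0.0066,0.0035,0,1],[0,-0.0063,0.0041,0,1],[0,0,0,0,1]]]'; python3 gof.py 42 56 149 -90
```

```text
clock: 16.62
tool_pos: [0.567, 0.0262, 0.1607]
orientation: [179.9, -0.1, -99.0]
force: [-14.4, 1.4, 28.1]
opening: 0.0188
t 16.62 p [0.567  0.0262 0.1607] rpy [ 1.7993e+02 -9.0000e-02 -9.9000e+01] F [-14.4   1.4  28.1] M [0.7  5.61 0.07] op 0.0188 j [ 22.4  14.5 -19.6   0.  -56.  -31.4]
fix now [-29.8  56.3 160.7]
world [0.5678 0.0257 0.158 ] dtool [ 0.0003 -0.0008  0.0027] rows>= 1
yaw change tool rad -0.0009
tau [ -1.1 -32.8  23.6   5.    4.4   0. ]
clock: 17.53
tool_pos: [0.6397, 0.0147, 0.1461]
orientation: [180.0, -0.0, -99.1]
force: [1.6, -2.7, 0.8]
opening: 0.0189
t 17.53 p [0.6397 0.0147 0.1461] rpy [ 1.800e+02 -4.000e-02 -9.912e+01] F [ 1.6 -2.7  0.8] M [-1.05 -0.07  0.07] op 0.0189 j [ 18.8  21.5 -11.3   0.  -57.2 -27.9]
fix now [ 43.8  56.3 146.1]
world [0.6379 0.0147 0.149 ] dtool [ 0.0003  0.0018 -0.0029] rows>= 1
yaw change tool rad -0.003
tau [  1.7 -56.2  26.3   5.1   0.1  -0. ]
```

```bash
python3 -m handwheel '[[[0,-0.0058,0.0047,0,1],[0,-0.0053,0.0053,0,1],[0,-0.004,0.0048,0,1],[0,0,0,0,1],[0,0,0,0,0.4],[0,0,0,0,0],[0,0,0,0,0],[0,0,0,0,0],[0,0,0,0,0]]]'; python3 gof.py 42 56 149 -90;  python3 -m handwheel '[[[0,0,-0.02,0,0],[0,0,-0.03,0,0],[0,0,-0.04,0,0],[0,0,-0.04,0,0],[0,0,-0.04,0,0],[0,0,0,0,0],[0,0,0,0,0]]]'; python3 - <<'E'
from h import *
st()
p=snap('scene')['color'][100:300,180:400][:,:,::-1]
cv2.imwrite('pics/g2.png',cv2.resize(p,None,fx=3,fy=3))
w=snap('wrist','g2w')
E
```

```text
clock: 18.28
tool_pos: [0.6534, 0.0132, 0.1329]
orientation: [-180.0, 0.0, -99.1]
force: [0.2, 0.6, -0.6]
opening: 0.0468
t 18.28 p [0.6534 0.0132 0.1329] rpy [-1.7997e+02  3.0000e-02 -9.9100e+01] F [ 0.2  0.6 -0.6] M [0.03 0.04 0.01] op 0.0468 j [ 18.2  23.4 -10.3  -0.  -56.3 -27.3]
fix now [ 57.6  57.  132.9]
world [0.6379 0.0147 0.149 ] dtool [ 0.001   0.0155 -0.0161] rows>= 1
yaw change tool rad -0.0026
tau [ -0.  -58.5  26.    6.2   0.1  -0. ]
clock: 18.87
tool_pos: [0.6543, 0.0132, 0.3064]
orientation: [-179.7, 0.2, -99.1]
force: [-0.6, 0.3, -1.7]
opening: 0.0863
t 18.87 p [0.6543 0.0132 0.3064] rpy [-1.7966e+02  1.6000e-01 -9.9090e+01] F [-0.6  0.3 -1.7] M [0.03 0.08 0.02] op 0.0863 j [ 18.2  16.7   3.2   0.  -76.2 -27.3]
```

View pics/g2.png

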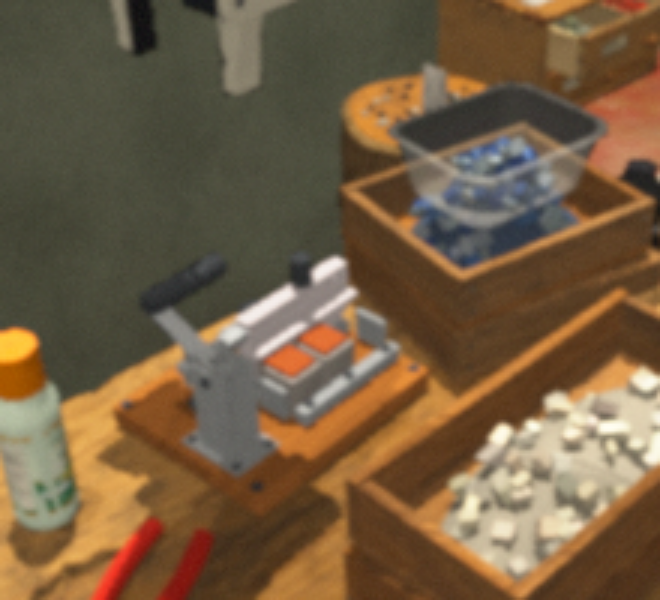

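View pics/g2w.png

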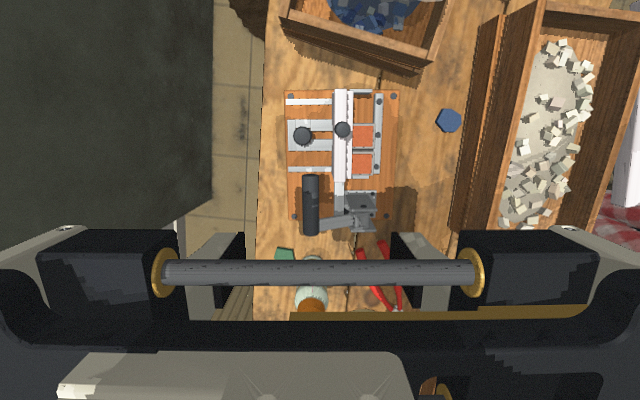

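```bash
python3 - <<'E'
from h import *
s=snap('scene'); w=snap('wrist')
def Tv(pos,rpy):
    T=np.eye(4);T[:3,:3]=Ro.from_euler('xyz',rpy,degrees=True).as_matrix();T[:3,3]=pos;return T
v=dict(w); v['T']=Tv([.5036,-.1372,.361],[-179.96,-.03,44.88])@w['tool_from_camera']
for a in ((328,165),(335,158),(418,141),(458,243)):
  for b in ((311,143),(353,128),(381.7,142)):
    X=tri([(v,a),(s,b)]); e=np.abs(proj(v,X)[0]-a).max()
    if e<6: print(a,b,np.round(X,3),round(e,1))
# box top corners in w at z .107
for q in((285,20),(420,72),(447,0)): print(q,np.round(atz(w,q,.107),3),np.round(atz(w,q,.0),3))
c,sn=np.cos(FIX[2]),np.sin(FIX[2])
E
python3 - <<'E'
import cv2
i=cv2.imread('pics/v1.png')[100:300,280:480];cv2.imwrite('pics/v1b.png',cv2.resize(i,None,fx=3,fy=3))
E
```

```text
(418, 141) (311, 143) [ 0.62  -0.187  0.162] 3.4
(458, 243) (353, 128) [ 0.575 -0.331  0.153] 3.2
(285, 20) [ 0.657 -0.166  0.107] [ 0.662 -0.2   -0.   ]
(420, 72) [ 0.521 -0.094  0.107] [ 0.483 -0.105  0.   ]
(447, 0) [ 0.488 -0.159  0.107] [ 0.439 -0.191  0.   ]
```

View pics/v1b.png

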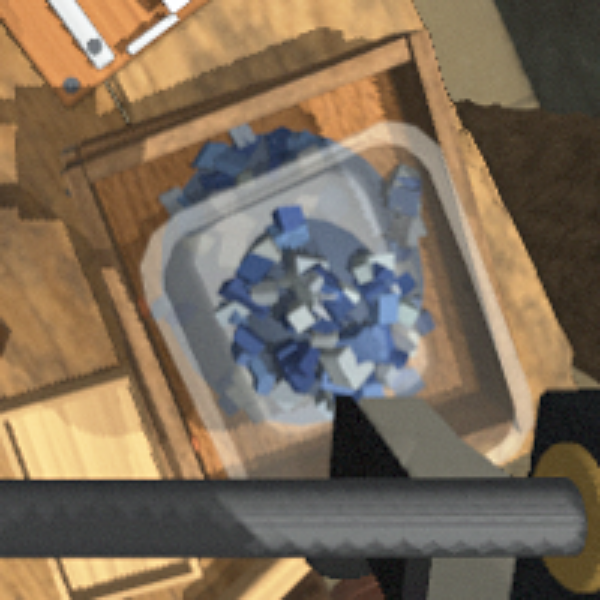

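```bash
python3 - <<'E'
from h import *
w=snap('wrist')
def Tv(pos,rpy):
    T=np.eye(4);T[:3,:3]=Ro.from_euler('xyz',rpy,degrees=True).as_matrix();T[:3,3]=pos;return T
v=dict(w); v['T']=Tv([.5036,-.1372,.361],[-179.96,-.03,44.88])@w['tool_from_camera']
def tofix(X):
    c,s=np.cos(FIX[2]),np.sin(FIX[2]); e=X[:2]-np.array(FIX[:2]); return np.round([1e3*(c*e[0]+s*e[1]),1e3*(-s*e[0]+c*e[1])])
for q in ((140,275),(165,215),(250,170),(370,125),(430,140)):
    print(q,tofix(atz(v,(280+q[0]/3,100+q[1]/3),.157)))
for q in ((70,155),(415,35),(195,475)):
    X=atz(v,(280+q[0]/3,100+q[1]/3),.107);print('box',tofix(X),np.round(X,3))
# table edge from w1 view
v['T']=Tv([.4066,-.3366,.3679],[180,.11,-164.52])@w['tool_from_camera']
for q in((200,0),(155,90),(130,135),(0,320),(60,230)):print('edge',np.round(atz(v,(240+q[0]/2,60+q[1]/2),0),3))
E
```

```text
(140, 275) [ -63. -131.]
(165, 215) [ -40. -116.]
(250, 170) [  -2. -122.]
(370, 125) [  46. -135.]
(430, 140) [  62. -154.]
box [-62. -77.] [ 0.515 -0.101  0.107]
box [  93. -125.] [ 0.66  -0.172  0.107]
box [-107. -243.] [ 0.444 -0.257  0.107]
edge [ 0.233 -0.345  0.   ]
edge [ 0.31  -0.362  0.   ]
edge [ 0.352 -0.373  0.   ]
edge [ 0.548 -0.448  0.   ]
edge [ 0.449 -0.412 -0.   ]
```

```bash
python3 go.py .36 -.375 .30 -175
```

```text
t 19.12 p [0.6528 0.0128 0.3011] rpy [ 1.7987e+02 -5.0000e-02 -9.9110e+01] F [ 0.2  0.4 -0.3] M [0.01 0.07 0.01] op 0.0873 j [ 18.2  16.9   2.9  -0.  -76.1 -27.3]
dtool [0.4292 0.2277 0.002 ] rows>= 12
yaw change world -75.89 tool rad 1.3245 rows>= 11
```

```bash
python3 -m handwheel '[[[0.033,0.0175,0,0,0],[0.033,0.0175,0,0,0],[0.033,0.0175,0,0,0],[0.033,0.0175,0,0,0],[0.033,0.0175,0,0,0],[0.033,0.0175,0,0,0],[0.033,0.0175,0,0,0],[0.033,0.0175,0,0,0],[0.033,0.0175,0,0,0],[0.033,0.0175,0,0,0],[0.033,0.0175,0,0,0],[0.033,0.0175,0,0,0],[0.033,0.0175,0,0,0]]]'
python3 -m handwheel '[[[0,0,0,0.12,0],[0,0,0,0.12,0],[0,0,0,0.12,0],[0,0,0,0.12,0],[0,0,0,0.12,0],[0,0,0,0.12,0],[0,0,0,0.12,0],[0,0,0,0.12,0],[0,0,0,0.12,0],[0,0,0,0.12,0],[0,0,0,0.125,0],[0,0,0,0,0],[0,0,0,0,0]]]'
python3 go.py .36 -.375 .30 -175; python3 - <<'E'
from h import *
w=snap('wrist','m1')
for d in place_of('mallet_grip',w)[:2]: print(np.round(d['xy'],1),round(d['conf'],2),np.round(atz(w,d['xy'],.031),4))
E
```

```text
clock: 20.2
tool_pos: [0.3592, -0.3757, 0.3018]
orientation: [179.9, 0.0, -99.1]
force: [0.5, 0.1, -0.6]
opening: 0.0876
clock: 21.28
tool_pos: [0.3606, -0.3747, 0.3019]
orientation: [180.0, -0.1, -174.8]
force: [0.5, 0.1, 0.5]
opening: 0.0877
t 21.28 p [ 0.3606 -0.3747  0.3019] rpy [ 1.7996e+02 -6.0000e-02 -1.7480e+02] F [0.5 0.1 0.5] M [ 0.07 -0.    0.05] op 0.0877 j [-24.5   3.9 -13.2  -0.  -73.  -60.3]
dtool [ 0.0006 -0.0003  0.0019] rows>= 1
yaw change world -0.2 tool rad 0.0035 rows>= 1
[313.6 208.4] 0.58 [ 0.4132 -0.3759  0.031 ]
```

View pics/m1.png

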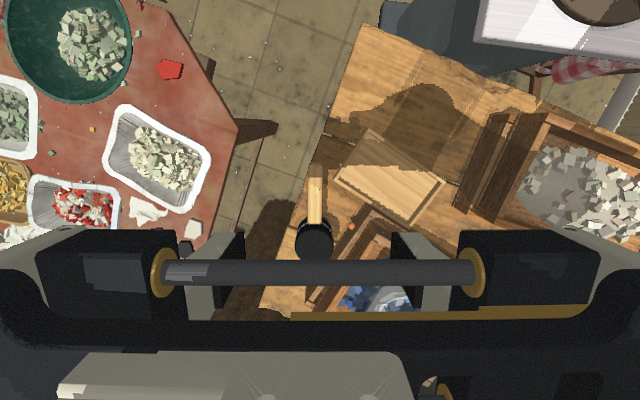

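```bash
python3 - <<'E'
from h import *
w=snap('wrist')
i=w['color'][160:260,270:420][:,:,::-1]; cv2.imwrite('pics/m1z.png',cv2.resize(i,None,fx=5,fy=5,interpolation=cv2.INTER_CUBIC))
E
```

```text
(no output)
```

View pics/m1z.png

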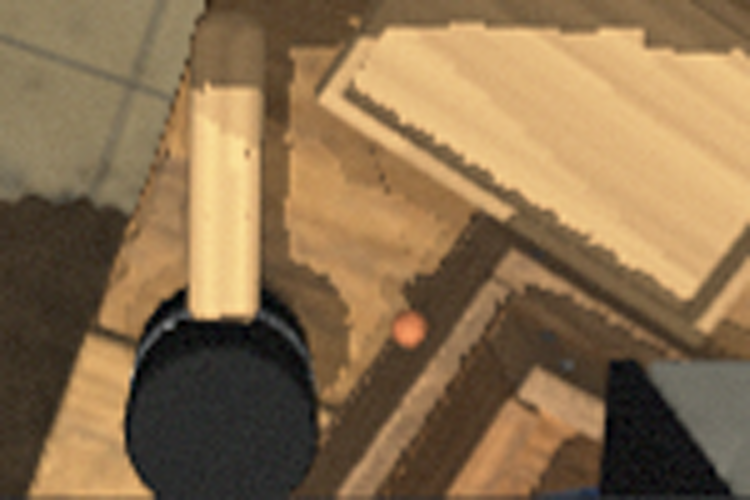

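```bash
python3 - <<'E'
from h import *
w=snap('wrist')
f=lambda c,z:atz(w,(270+c[0]/5,160+c[1]/5),z)
e=f((229,14),.044);m=f((226,300),.044);h=f((221,410),.062)
print('end',e,'near head',m,'head',h,'az handle',np.degrees(np.arctan2(*(m-e)[1::-1])),'az e-h',np.degrees(np.arctan2(*(h-e)[1::-1])),'len',np.linalg.norm((h-e)[:2]))
for n,c,z in(('boxcorner',(515,250),.107),('box2',(340,495),.107),('traycorner',(320,98),.02),('edge',(205,0),0),('edge',(50,440),0)): print(n,np.round(f(c,z),4))
E
```

```text
end [ 0.34299354 -0.37899366  0.044     ] near head [ 0.42727585 -0.37236251  0.044     ] head [ 0.45451811 -0.37127881  0.062     ] az handle 4.498644150740348 az e-h 3.9572042194815973 len 0.11179109245033246
boxcorner [ 0.3857 -0.3042  0.107 ]
box2 [ 0.4557 -0.3398  0.107 ]
traycorner [ 0.3691 -0.3493  0.02  ]
edge [ 0.3455 -0.3864  0.    ]
edge [ 0.498  -0.4261  0.    ]
```

```bash
python3 go.py .3455 -.379 .06 -175
```

```text
t 21.48 p [ 0.3608 -0.3748  0.3024] rpy [ 1.7999e+02 -2.0000e-02 -1.7488e+02] F [ 0.6 -0.2 -0.3] M [ 0.01 -0.    0.06] op 0.0877 j [-24.5   3.8 -13.2  -0.  -73.  -60.4]
dtool [ 0.0155 -0.0029  0.2424] rows>= 6
yaw change world -0.12 tool rad 0.002 rows>= 1
```

```bash
python3 -m handwheel '[[[0.0155,-0.003,0.02,0.008,0.5],[0,0,0.035,0,0.5],[0,0,0.035,0,0.5],[0,0,0.035,0,0.5],[0,0,0.035,0,0.5],[0,0,0.03,0,0.5],[0,0,0.02,0,0.5],[0,0,0.02,0,0.5],[0,0,0,0,0.5],[0,0,0,0,0.5]]]'; python3 go.py .3455 -.379 .041; python3 - <<'E'
from h import *
w=snap('wrist','m2')
i=snap('scene')['color'][120:240,320:480][:,:,::-1]; cv2.imwrite('pics/m2s.png',cv2.resize(i,None,fx=4,fy=4,interpolation=cv2.INTER_CUBIC))
E
```

```text
clock: 22.32
tool_pos: [0.3452, -0.379, 0.0721]
orientation: [179.9, -0.1, -175.4]
force: [-0.5, 0.2, -0.4]
opening: 0.0435
t 22.32 p [ 0.3452 -0.379   0.0721] rpy [ 1.7994e+02 -1.2000e-01 -1.7541e+02] F [-0.5  0.2 -0.4] M [-0.1  -0.08  0.03] op 0.0435 j [-25.7  16.  -32.    0.  -42.2 -59.7]
dtool [-0.0004 -0.0001  0.0311] rows>= 1
```

View pics/m2.png

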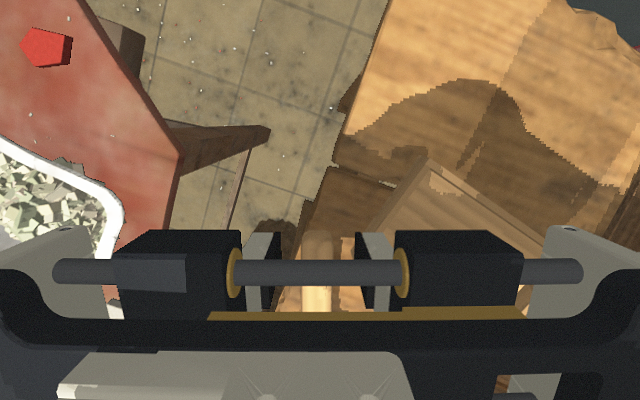

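View pics/m2s.png

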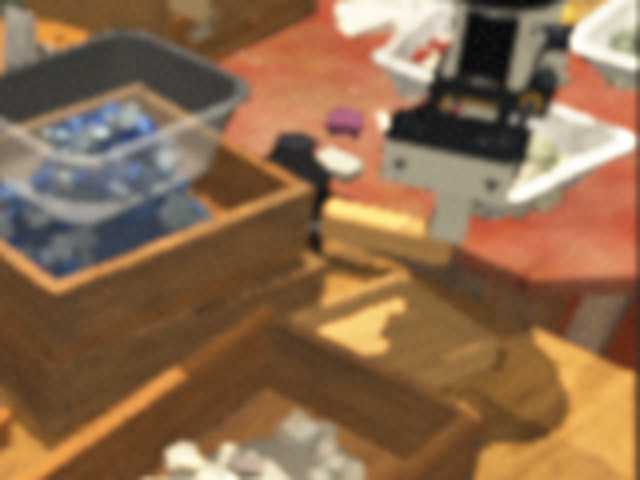

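```bash
python3 -m handwheel '[[[0,0,0.008,0,0.5],[0,0,0.008,0,0.5],[0,0,0.008,0,0.5],[0,0,0.007,0,0.5],[0,0,0,0,0.5],[0,0,0,0,0.8],[0,0,0,0,1],[0,0,0,0,1],[0,0,0,0,1],[0,0,0,0,1]]]'; python3 go.py .3455 -.379 .041
```

```text
clock: 23.25
tool_pos: [0.3458, -0.3792, 0.0418]
orientation: [-180.0, 0.0, -175.5]
force: [0.1, 0.5, 0.5]
opening: 0.0216
t 23.25 p [ 0.3458 -0.3792  0.0418] rpy [-1.7998e+02  3.0000e-02 -1.7548e+02] F [0.1 0.5 0.5] M [-0.07 -0.09 -0.05] op 0.0216 j [-25.7  18.6 -33.6   0.  -37.8 -59.8]
dtool [0.0003 0.0003 0.0008] rows>= 1
```

```bash
python3 -m handwheel '[[[0.005,0.0008,0,0,1],[0.005,0.0008,0,0,1],[0.005,0.0008,0,0,1],[0.005,0.0008,0,0,1],[0.005,0.0008,0,0,1],[0.005,0.0008,0,0,1],[0.005,0.0008,0,0,1],[0.005,0.0008,0,0,1],[0.005,0.0008,0,0,1],[0.005,0.0008,0,0,1],[0.005,0.0008,0,0,1],[0,0,0,0,1],[0,0,0,0,1]]]'; python3 go.py .2905 -.374 .041
python3 -m handwheel '[[[0,0,0,0,0.7],[0,0,0,0,0.6],[0,0,0,0,0.5],[0,0,0,0,0.5],[0,0,-0.02,0,0.5],[0,0,-0.04,0,0.5],[0,0,-0.04,0,0],[0,0,-0.04,0,0],[0,0,-0.04,0,0],[0,0,-0.03,0,0],[0,0,0,0,0],[0,0,0,0,0]]]'; python3 - <<'E'
from h import *
st()
w=snap('wrist','m3')
for d in place_of('mallet_grip',w)[:2]: print(np.round(d['xy'],1),round(d['conf'],2),np.round(atz(w,d['xy'],.031),4))
t=snap('top')
for d in place_of('mallet_grip',t)[:2]: print(np.round(d['xy'],1),round(d['conf'],2),np.round(atz(t,d['xy'],.031),4))
E
```

```text
clock: 24.33
tool_pos: [0.2887, -0.3743, 0.0415]
orientation: [179.9, -0.1, -175.5]
force: [-3.4, -1.3, 3.5]
opening: 0.0216
t 24.33 p [ 0.2887 -0.3743  0.0415] rpy [ 1.7994e+02 -1.1000e-01 -1.7551e+02] F [-3.4 -1.3  3.5] M [-0.4   1.27 -0.09] op 0.0216 j [-28.4  15.6 -38.6   0.  -36.  -57.1]
dtool [-0.0018  0.0002  0.0004] rows>= 1
clock: 25.33
tool_pos: [0.2911, -0.375, 0.2536]
orientation: [-179.9, 0.2, -175.5]
force: [-0.1, 0.9, -0.9]
opening: 0.0781
t 25.33 p [ 0.2911 -0.375   0.2536] rpy [-179.86    0.23 -175.47] F [-0.1  0.9 -0.9] M [ 0.07 -0.04  0.02] op 0.0781 j [-28.4   0.7 -22.9  -0.  -66.1 -57.1]
[317.7 225. ] 0.8 [ 0.3531 -0.3707  0.031 ]
```

View pics/m3.png

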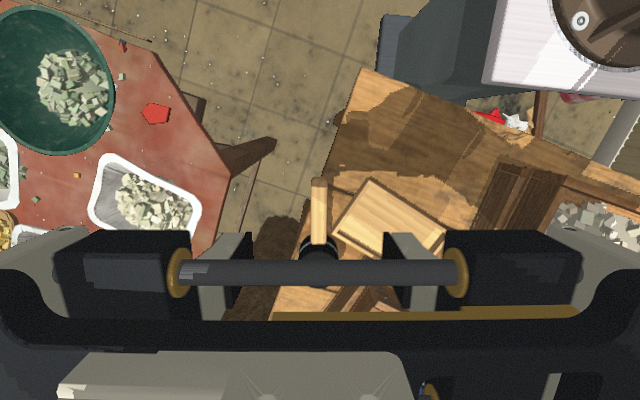

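```bash
python3 go.py .3422 -.3704 .06; python3 -m handwheel '[[[-0.025,0,0.025,0,0.5],[-0.026,0,0.025,0,0.5],[0,0,0.03,0,0.5],[0,0,0.03,0,0.5],[0,0,0.03,0,0.5],[0,0,0.03,0,0.5],[0,0,0,0,0.5],[0,0,0,0,0.5]]]';  python3 go.py .3422 -.3704 .04; python3 - <<'E'
from h import *
w=snap('wrist','m4')
E
```

```text
t 25.53 p [ 0.2896 -0.3742  0.2503] rpy [ 1.7991e+02 -1.1000e-01 -1.7548e+02] F [-0.5 -0.1  0.1] M [-0.02  0.    0.03] op 0.0866 j [-28.4   1.  -23.1  -0.  -66.1 -57.1]
dtool [-0.0531 -0.0007  0.1902] rows>= 5
clock: 26.2
tool_pos: [0.3395, -0.37, 0.0799]
orientation: [179.8, -0.3, -175.5]
force: [0.0, -0.0, 0.1]
opening: 0.0449
t 26.2 p [ 0.3395 -0.37    0.0799] rpy [ 179.85   -0.29 -175.47] F [ 0.  -0.   0.1] M [-0.08 -0.09  0.  ] op 0.0449 j [-25.   14.6 -32.6   0.  -43.1 -60.5]
dtool [-0.0028 -0.0007  0.0399] rows>= 1
```

View pics/m4.png

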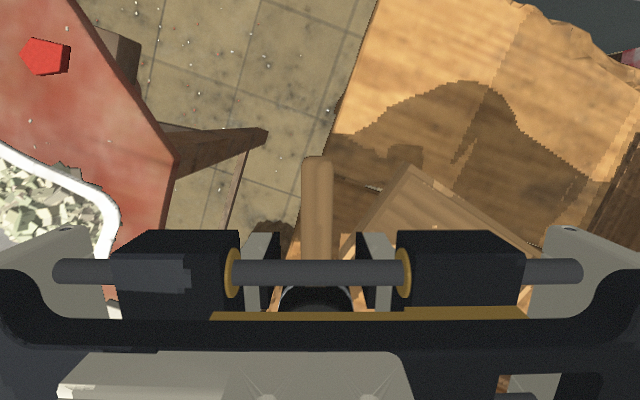

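```bash
python3 -m handwheel '[[[-0.002,-0.001,0.012,0,0.5],[0,0,0.012,0,0.5],[0,0,0.01,0,0.5],[0,0,0.006,0,0.5],[0,0,0,0,0.5],[0,0,0,0,0.8],[0,0,0,0,1],[0,0,0,0,1],[0,0,0,0,1],[0,0,0,0,1],[0,0,0,0,1]]]';  python3 go.py .3422 -.3704 .04
python3 -m handwheel '[[[0,0,-0.01,0,1],[0,0,-0.02,0,1],[0,0,0,0,1],[0,0,0,0,1]]]';  python3 go.py .3422 -.3704 .07; python3 - <<'E'
from h import *
w=snap('wrist','m5')
i=snap('scene')['color'][120:240,320:480][:,:,::-1]; cv2.imwrite('pics/m5s.png',cv2.resize(i,None,fx=4,fy=4,interpolation=cv2.INTER_CUBIC))
E
```

```text
clock: 27.17
tool_pos: [0.3432, -0.3716, 0.042]
orientation: [-180.0, 0.0, -175.5]
force: [-0.6, 1.3, 3.6]
opening: 0.0218
t 27.17 p [ 0.3432 -0.3716  0.042 ] rpy [-1.7998e+02  3.0000e-02 -1.7548e+02] F [-0.6  1.3  3.6] M [0.36 0.21 0.01] op 0.0218 j [-25.   18.  -34.5   0.  -37.4 -60.5]
dtool [0.0009 0.0013 0.002 ] rows>= 1
clock: 27.5
tool_pos: [0.3435, -0.3717, 0.0726]
orientation: [-179.9, 0.1, -175.5]
force: [-0.4, 0.2, -2.3]
opening: 0.0218
t 27.5 p [ 0.3435 -0.3717  0.0726] rpy [-1.7994e+02  1.1000e-01 -1.7549e+02] F [-0.4  0.2 -2.3] M [ 0.01  0.2  -0.05] op 0.0218 j [-25.   15.3 -32.9  -0.  -41.7 -60.5]
dtool [0.0012 0.0014 0.0026] rows>= 1
```

View pics/m5.png

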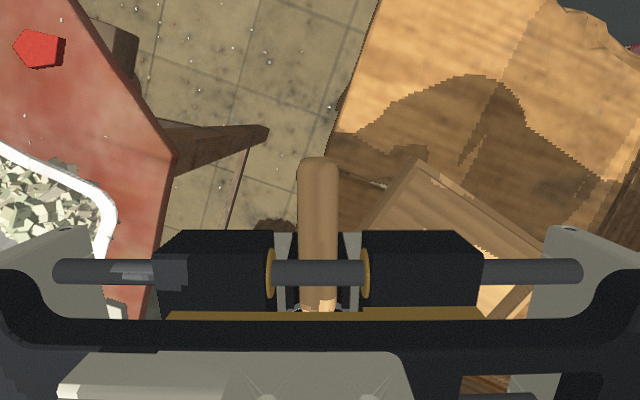

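View pics/m5s.png

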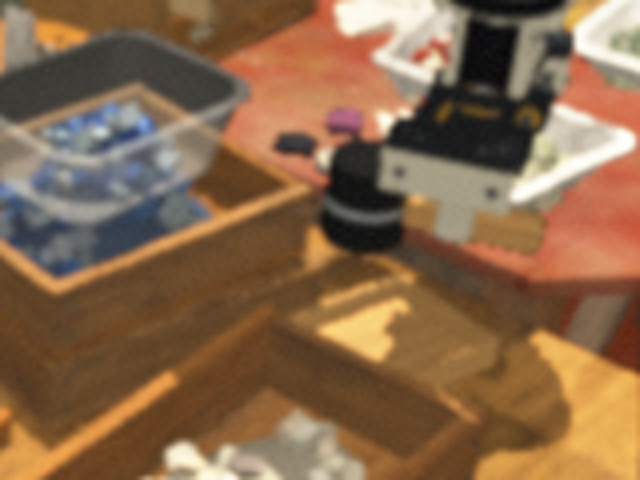

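```bash
python3 -m handwheel '[[[0,0,-0.025,0,1],[0,0,-0.025,0,1],[0,0,-0.025,0,1],[0,0,-0.03,0,1],[0,0,-0.03,0,1],[0,0,-0.03,0,1],[0,0,-0.03,0,1],[0,0,-0.03,0,1],[0,0,-0.02,0,1],[0,0,0,0,1]]]'
python3 -m handwheel '[[[0,0,0,-0.1,1],[0,0,0,-0.1,1],[0,0,0,-0.1,1],[0,0,0,-0.1,1],[0,0,0,-0.1,1],[0,0,0,-0.1,1],[0,0,0,-0.1,1],[0,0,0,-0.1,1],[0,0,0,-0.1,1],[0,0,0,-0.1,1],[0,0,0,-0.1,1],[0,0,0,-0.1,1],[0,0,0,-0.1,1],[0,0,0,-0.1,1],[0,0,0,-0.1,1],[0,0,0,0,1]]]'
python3 gof.py 89.4 -55 320 -80
```

```text
clock: 28.43
tool_pos: [0.3442, -0.3726, 0.3205]
orientation: [-179.8, 0.2, -175.5]
force: [0.1, -0.7, -2.1]
opening: 0.0217
clock: 29.77
tool_pos: [0.3426, -0.3711, 0.3148]
orientation: [179.9, 0.1, -89.3]
force: [-0.4, -0.7, -1.3]
opening: 0.0216
t 29.77 p [ 0.3426 -0.3711  0.3148] rpy [ 1.7988e+02  9.0000e-02 -8.9290e+01] F [-0.4 -0.7 -1.3] M [-0.09  0.08 -0.02] op 0.0216 j [-25.    2.1 -13.5  -0.  -74.6  25.7]
fix now [-189.7 -371.   314.8]
world [ 0.6675 -0.1023  0.32  ] dtool [-0.2647 -0.3281 -0.0054] rows>= 11
yaw change tool rad -0.006
tau [  0.  -34.5  31.3   7.5  -0.    1.8]
```

```bash
python3 -m handwheel '[[[-0.0189,-0.0234,0,0,1],[-0.0189,-0.0234,0,0,1],[-0.0189,-0.0234,0,0,1],[-0.0189,-0.0234,0,0,1],[-0.0189,-0.0234,0,0,1],[-0.0189,-0.0234,0,0,1],[-0.0189,-0.0234,0,0,1],[-0.0189,-0.0234,0,0,1],[-0.0189,-0.0234,0,0,1],[-0.0189,-0.0234,0,0,1],[-0.0189,-0.0234,0,0,1],[-0.0189,-0.0234,0,0,1],[-0.0189,-0.0234,0,0,1],[-0.0189,-0.0234,0,0,1],[0,0,0,0,1],[0,0,0,0,1]]]'
python3 -m handwheel '[[[0,0,0.03,0,1],[0,0,0.03,0,1],[0,0,0.03,0,1],[0,0,0.03,0,1],[0,0,0.03,0,1],[0,0,0.02,0,1],[0,0,0,0,1],[0,0,0,0,1]]]'
python3 gof.py 89.4 -55 135 -80; python3 - <<'E'
from h import *
w=snap('wrist','p1')
i=snap('scene')['color'][110:260,190:400][:,:,::-1]; cv2.imwrite('pics/p1s.png',cv2.resize(i,None,fx=3.5,fy=3.5,interpolation=cv2.INTER_CUBIC))
t=snap('top','p1t')
E
```

```text
clock: 31.1
tool_pos: [0.669, -0.1029, 0.3136]
orientation: [179.8, 0.0, -89.6]
force: [-0.7, -0.7, -2.2]
opening: 0.0218
clock: 31.77
tool_pos: [0.6674, -0.105, 0.1456]
orientation: [179.8, -0.0, -89.7]
force: [0.6, 0.6, -1.8]
opening: 0.0215
t 31.77 p [ 0.6674 -0.105   0.1456] rpy [ 1.7983e+02 -3.0000e-02 -8.9650e+01] F [ 0.6  0.6 -1.8] M [-0.18  0.05 -0.05] op 0.0215 j [  7.6  24.7  -6.3   0.  -59.2  -7.2]
fix now [ 89.7 -57.7 145.6]
world [ 0.6675 -0.1023  0.135 ] dtool [-0.0027 -0.0001  0.0106] rows>= 1
yaw change tool rad -0.0123
tau [ -0.  -59.9  25.7   6.1   0.2  -0. ]
```

View pics/p1s.png

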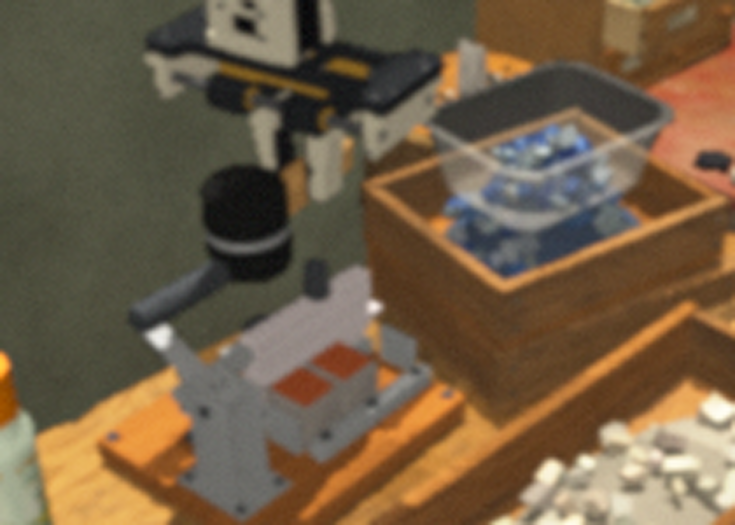

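View pics/p1.png

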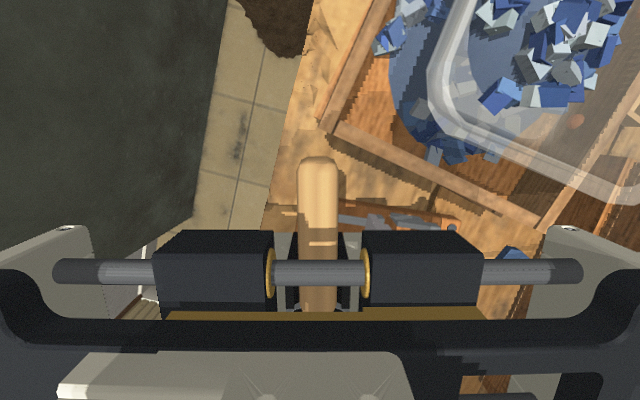

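```bash
python3 - <<'E'
from h import *
w=snap('wrist'); s=snap('scene')
def tofix(X):
    c,s_=np.cos(FIX[2]),np.sin(FIX[2]); e=X[:2]-np.array(FIX[:2]); return np.round([1e3*(c*e[0]+s_*e[1]),1e3*(-s_*e[0]+c*e[1])])
for q,z in(((322,133),.107),((318,160),.147),((535,225),.107)): print(q,tofix(atz(w,q,z)))
z=telemetry.get_obs()['tool_pos'][2]
# head expected
T=T_tool();
for dz in(.042,-.020):
  for a in np.linspace(0,2*np.pi,8,endpoint=False):
    X=(T@np.array([-.060+.029*np.cos(a),.029*np.sin(a),dz,1]))[:3]; P=proj(s,X)[0]; print(np.round([(P[0]-190)*3.5,(P[1]-110)*3.5]),end=' ')
  print()
print('pin',tofix(atz(s,place_of('pin_top',s)[0]['xy'],.054)) if place_of('pin_top',s) else None)
i=s['color'][110:260,190:400][:,:,::-1];i=cv2.resize(i,None,fx=3.5,fy=3.5,interpolation=cv2.INTER_CUBIC)
for dz in(.042,-.020):
  P=np.array([proj(s,(T@np.array([-.060+.029*np.cos(a),.029*np.sin(a),dz,1]))[:3])[0] for a in np.linspace(0,2*np.pi,40)]); cv2.polylines(i,[((P-[190,110])*3.5).astype(int)],True,(0,255,0),1)
cv2.imwrite('pics/p2s.png',i)
E
```

```text
(322, 133) [  99. -123.]
(318, 160) [  99. -111.]
(535, 225) [-56. -87.]
[275. 235.] [292. 249.] [284. 267.] [256. 278.] [224. 275.] [208. 261.] [216. 243.] [244. 233.] 
[268. 158.] [286. 171.] [278. 188.] [249. 198.] [215. 196.] [198. 182.] [208. 165.] [236. 155.] 
pin None
```

View pics/p2s.png

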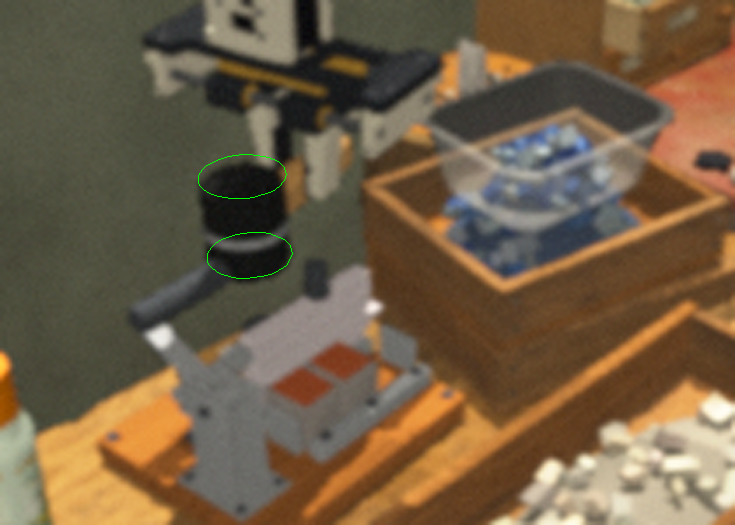

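```bash
python3 -m handwheel '[[[0,0,0.015,0,1],[0,0,0.015,0,1],[0,0,0.012,0,1],[0,0,0.003,0,1],[0,0,0,0,1],[0,0,0,0,1]]]'
python3 -m handwheel '[[[0,0,0.004,0,1],[0,0,0.004,0,1],[0,0,0,0,1],[0,0,0,0,1]]]'; python3 gof.py 89.4 -57 83 -80
python3 -m handwheel '[[[0,0,0.004,0,1],[0,0,0.003,0,1],[0,0,0,0,1],[0,0,0,0,1]]]'; python3 gof.py 89.4 -57 83 -80
```

```text
clock: 32.57
tool_pos: [0.6689, -0.1043, 0.1021]
orientation: [-180.0, -0.0, -89.5]
force: [0.6, -0.1, -2.3]
opening: 0.0223
clock: 32.9
tool_pos: [0.6693, -0.1043, 0.0944]
orientation: [-179.9, -0.0, -89.5]
force: [0.2, -1.0, 0.8]
opening: 0.0223
t 32.9 p [ 0.6693 -0.1043  0.0944] rpy [-179.89   -0.    -89.54] F [ 0.2 -1.   0.8] M [-0.29 -0.39 -0.13] op 0.0223 j [  7.6  27.5  -9.3   0.  -53.2  -7.1]
fix now [ 91.6 -56.7  94.4]
world [ 0.6671 -0.1043  0.083 ] dtool [-0.      0.0022  0.0114] rows>= 1
yaw change tool rad -0.0103
tau [  0.4 -62.   23.9   5.5  -0.3   0.1]
clock: 33.23
tool_pos: [0.6694, -0.1044, 0.0875]
orientation: [-179.9, -0.0, -89.5]
force: [0.9, -3.0, 4.4]
opening: 0.0215
t 33.23 p [ 0.6694 -0.1044  0.0875] rpy [-1.7988e+02 -1.0000e-02 -8.9530e+01] F [ 0.9 -3.   4.4] M [-0.33 -0.34 -0.07] op 0.0215 j [  7.6  27.9  -9.6   0.  -52.4  -7.1]
fix now [ 91.6 -56.8  87.5]
world [ 0.6671 -0.1043  0.083 ] dtool [-0.0001  0.0022  0.0045] rows>= 1
yaw change tool rad -0.0102
tau [  0.9 -60.4  22.6   4.9  -0.3   0.1]
```

```bash
python3 -m handwheel '[[[0,0,0.004,0,1],[0,0,0.003,0,1],[0,0,0,0,1],[0,0,0,0,1]]]'; python3 gof.py 89.4 -57 83 -80;  python3 - <<'E'
from h import *
i=snap('scene')['color'][110:260,190:400][:,:,::-1]; cv2.imwrite('pics/p3s.png',cv2.resize(i,None,fx=3.5,fy=3.5,interpolation=cv2.INTER_CUBIC))
w=snap('wrist','p3')
E
```

```text
clock: 33.57
tool_pos: [0.6693, -0.105, 0.0806]
orientation: [-179.9, -0.1, -89.5]
force: [1.2, -4.4, 6.7]
opening: 0.0215
t 33.57 p [ 0.6693 -0.105   0.0806] rpy [-1.799e+02 -5.000e-02 -8.953e+01] F [ 1.2 -4.4  6.7] M [-1.29 -0.2  -0.05] op 0.0215 j [  7.6  28.3 -10.    0.1 -51.6  -7.1]
fix now [ 91.6 -57.4  80.6]
world [ 0.6671 -0.1043  0.083 ] dtool [-0.0007  0.0021 -0.0024] rows>= 1
yaw change tool rad -0.0101
tau [  2.7 -59.8  22.3   4.   -0.1   0. ]
```

View pics/p3s.png

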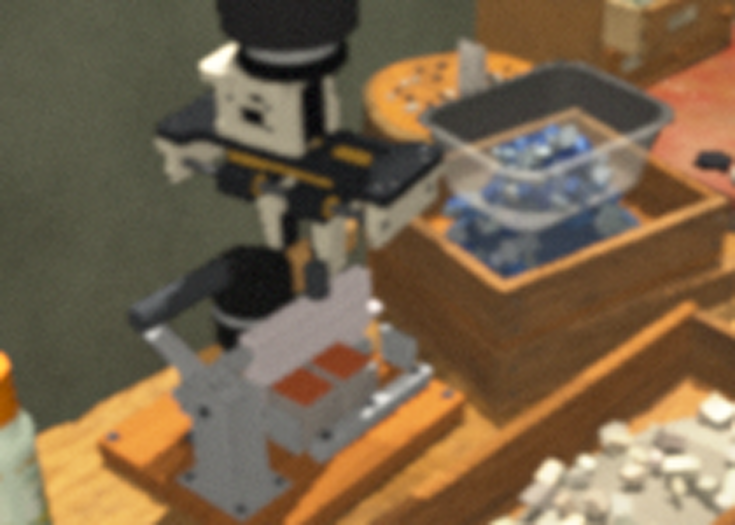

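View pics/p3.png

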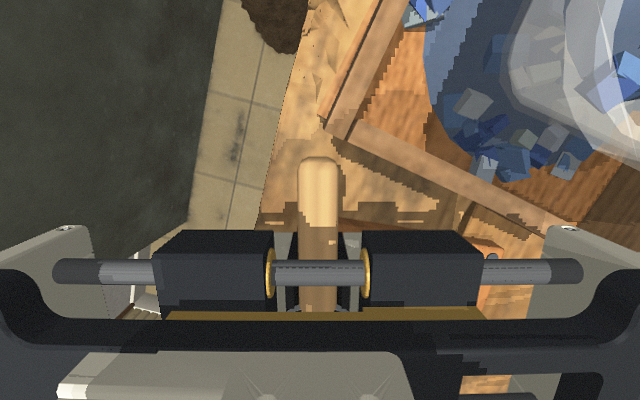

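```bash
cat > ov.py <<'E'
from h import *
import sys
s=snap('scene');T=T_tool()
i=s['color'][110:260,190:400][:,:,::-1];i=cv2.resize(i,None,fx=3.5,fy=3.5,interpolation=cv2.INTER_CUBIC)
for dz in(.042,-.020):
  P=np.array([proj(s,(T@np.array([-.060+.029*np.cos(a),.029*np.sin(a),dz,1]))[:3])[0] for a in np.linspace(0,2*np.pi,40)]); cv2.polylines(i,[((P-[190,110])*3.5).astype(int)],True,(0,255,0),1)
cv2.imwrite(f'pics/{sys.argv[1]}.png',i)
E
python3 ov.py p4s
```

```text
(no output)
```

View pics/p4s.png

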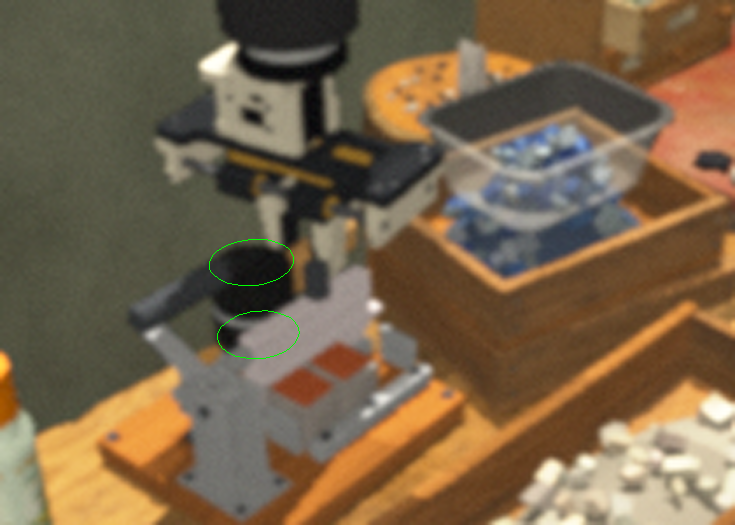

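```bash
python3 -m handwheel '[[[0,0,0.002,0,1],[0,0,0.002,0,1],[0,0,0,0,1],[0,0,0,0,1]]]'; python3 gof.py 89.4 -57 83 -80; python3 ov.py p5s
```

```text
clock: 34.05
tool_pos: [0.6695, -0.1061, 0.0774]
orientation: [-179.9, -0.1, -89.5]
force: [0.2, -8.3, 8.6]
opening: 0.022
t 34.05 p [ 0.6695 -0.1061  0.0774] rpy [-1.7988e+02 -1.2000e-01 -8.9520e+01] F [ 0.2 -8.3  8.6] M [-2.89  0.04  0.04] op 0.022 j [  7.5  28.5 -10.2   0.2 -51.2  -7.1]
fix now [ 92.  -58.4  77.4]
world [ 0.6671 -0.1043  0.083 ] dtool [-0.0018  0.0023 -0.0056] rows>= 1
yaw change tool rad -0.0099
tau [  5.7 -58.   21.8   2.4   0.4  -0. ]
```

View pics/p5s.png

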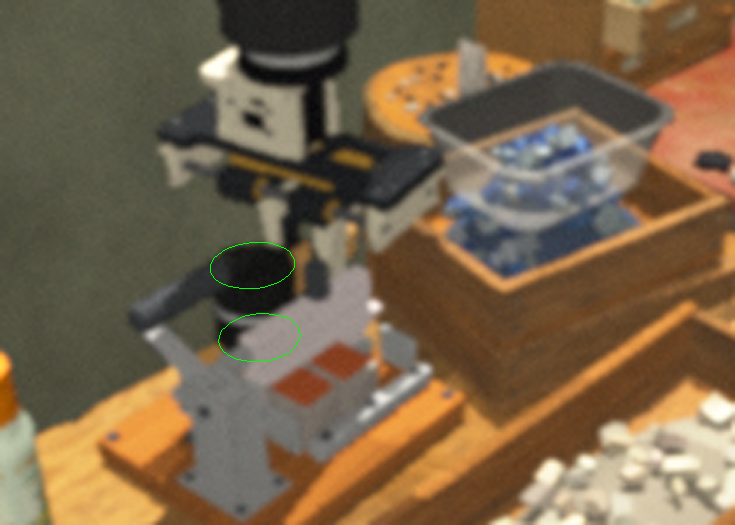

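```bash
python3 -m handwheel '[[[0,0,-0.015,0,1],[0,0,-0.025,0,1],[0,0,-0.03,0,1],[0,0,-0.03,0,1],[0,0,-0.03,0,1],[0,0,-0.03,0,1],[0,0,0,0,1],[0,0,0,0,1]]]'; python3 gof.py 89.4 -57 83 -80; python3 ov.py p6s; python3 - <<'E'
from h import *
s=snap('scene');t=snap('top','p6t')
for n,p in(('s',s),('t',t)):
    for d in place_of('pin_top',p)[:2]: print(n,np.round(d['xy'],1),d['conf'])
print('pred up',proj(s,fx(.078,0,.054)),'down',proj(s,fx(.078,0,.041)))
i=s['color'][160:230,220:320][:,:,::-1]; cv2.imwrite('pics/p6z.png',cv2.resize(i,None,fx=7,fy=7,interpolation=cv2.INTER_CUBIC))
E
```

```text
clock: 34.77
tool_pos: [0.6688, -0.104, 0.237]
orientation: [-179.9, 0.0, -89.5]
force: [-0.6, 0.5, -3.8]
opening: 0.0219
t 34.77 p [ 0.6688 -0.104   0.237 ] rpy [-1.7986e+02  5.0000e-02 -8.9540e+01] F [-0.6  0.5 -3.8] M [-0.12  0.16  0.03] op 0.0219 j [  7.6  20.9   0.3  -0.  -69.3  -7.1]
fix now [ 91.  -56.4 237. ]
world [ 0.6671 -0.1043  0.083 ] dtool [0.0005 0.002  0.154 ] rows>= 4
yaw change tool rad -0.0103
tau [ -0.1 -63.   32.4   7.9  -0.1  -0. ]
t [291.7 157.2] 0.58
pred up [[264.97359273 200.75008747]] down [[265.37294437 204.98896906]]
```

View pics/p6s.png

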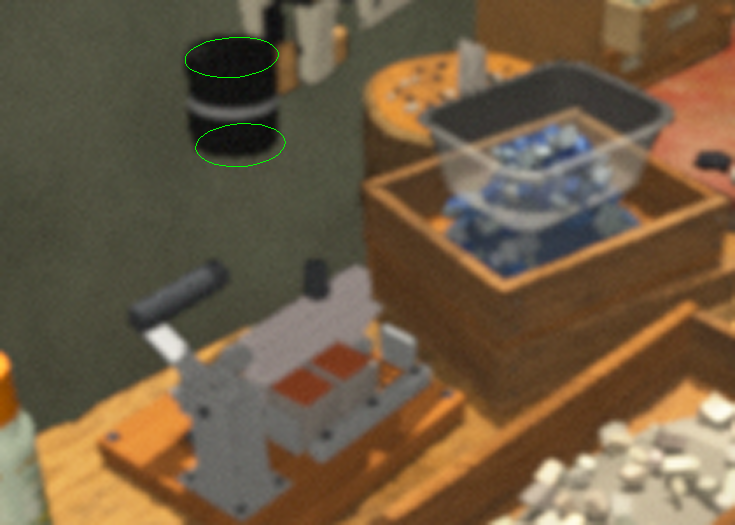

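View pics/p6z.png

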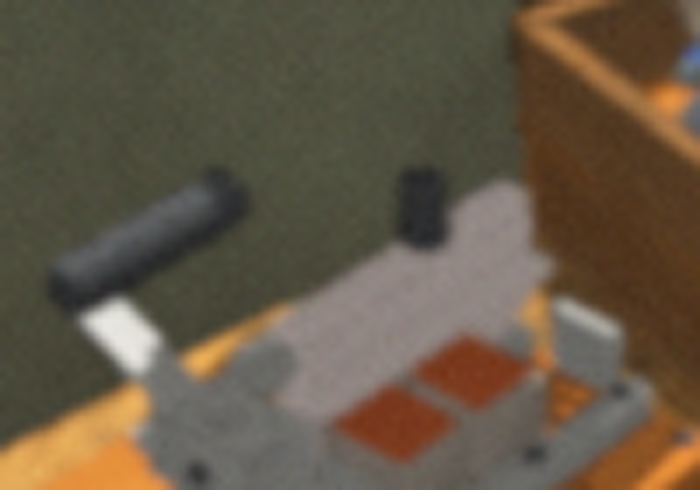

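```bash
python3 -m handwheel '[[[-0.009,0.001,0.03,0,1],[0,0,0.03,0,1],[0,0,0.03,0,1],[0,0,0.02,0,1],[0,0,0,0,1],[0,0,0.02,0,1],[0,0,0.025,0,1],[0,0,0,0,1]]]'; python3 gof.py 91 -47 80 -80; python3 -m handwheel '[[[0,0,-0.02,0,1],[0,0,-0.01,0,1],[0,0,0,0,1],[0,0,0.018,0,1],[0,0,0.015,0,1],[0,0,0,0,1]]]';  python3 gof.py 91 -47 80 -80
```

```text
clock: 35.68
tool_pos: [0.6636, -0.0955, 0.0745]
orientation: [179.5, 0.0, -89.6]
force: [-1.8, 0.2, -4.2]
opening: 0.0219
t 35.68 p [ 0.6636 -0.0955  0.0745] rpy [ 1.7947e+02  1.0000e-02 -8.9620e+01] F [-1.8  0.2 -4.2] M [-0.13  0.42  0.02] op 0.0219 j [  8.4  28.4 -10.7  -0.1 -51.5  -7.9]
fix now [ 84.6 -48.8  74.5]
world [ 0.6703 -0.0947  0.08  ] dtool [-0.0007 -0.0066 -0.0056] rows>= 1
yaw change tool rad -0.0118
tau [  0.2 -70.9  29.    7.4   1.4  -0. ]
clock: 36.18
tool_pos: [0.6657, -0.0951, 0.0751]
orientation: [179.8, 0.0, -89.6]
force: [-1.1, -0.2, -3.3]
opening: 0.0217
t 36.18 p [ 0.6657 -0.0951  0.0751] rpy [ 1.798e+02  4.000e-02 -8.959e+01] F [-1.1 -0.2 -3.3] M [-0.08  0.3  -0.  ] op 0.0217 j [  8.4  28.4 -10.6  -0.1 -51.2  -7.9]
fix now [ 86.5 -48.1  75.1]
world [ 0.6703 -0.0947  0.08  ] dtool [-0.0004 -0.0046 -0.0049] rows>= 1
yaw change tool rad -0.0111
tau [  0.2 -68.4  27.4   6.8   0.9  -0. ]
```

```bash
python3 ov.py p7s; python3 - <<'E'
from h import *
w=snap('wrist','p7')
E
```

```text
(no output)
```

View pics/p7s.png

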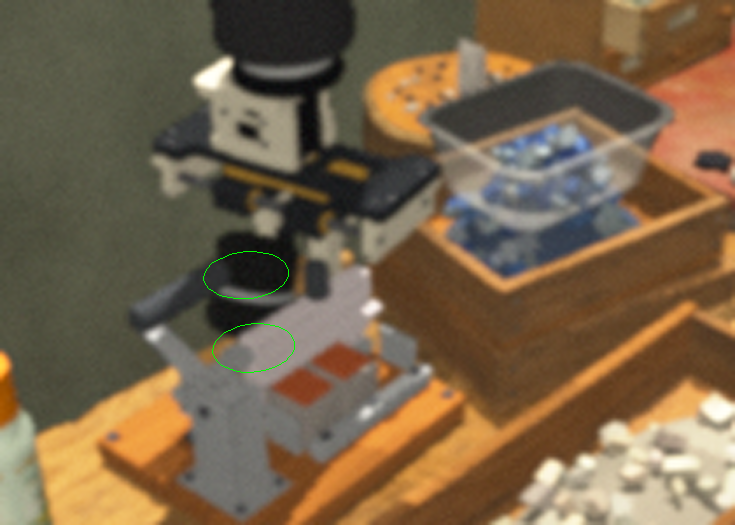

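View pics/p7.png

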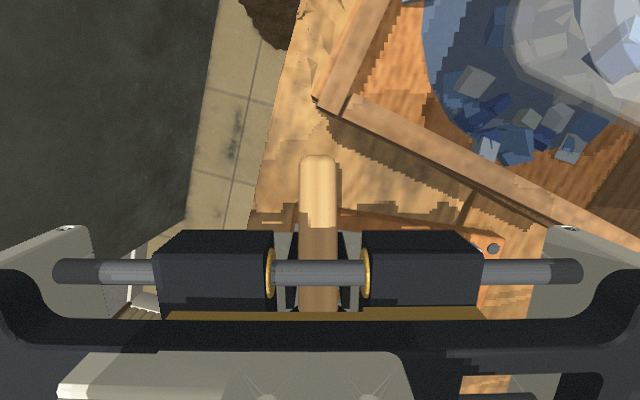

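```bash
python3 -m handwheel '[[[0,0,-0.025,0,1],[0,0,-0.04,0,1],[0,0,-0.04,0,1],[0,0,-0.04,0,1],[0,0,-0.04,0,1],[0,0,-0.04,0,1],[0,0,0,0,1],[0,0,0,0,1]]]'; python3 - <<'E'
from h import *
st()
s=snap('scene')
a=cv2.imread('pics/s1.png')[170:230,220:320]; b=s['color'][170:230,220:320][:,:,::-1]
def dr(i):
    i=cv2.resize(i,None,fx=7,fy=7,interpolation=cv2.INTER_CUBIC)
    for z,c in((.054,(0,255,0)),(.049,(255,255,0)),(.041,(0,0,255))):
        P=np.array([proj(s,fx(.078+.013*np.cos(q),.013*np.sin(q),z))[0] for q in np.linspace(0,6.3,40)]); cv2.polylines(i,[((P-[220,170])*7).astype(int)],True,c,1)
    return i
cv2.imwrite('pics/pin.png',np.vstack([dr(a),dr(b)])[:, :700])
E
```

```text
clock: 36.95
tool_pos: [0.6688, -0.0953, 0.3078]
orientation: [-179.5, 0.0, -89.5]
force: [-0.3, -0.2, -3.5]
opening: 0.0218
t 36.95 p [ 0.6688 -0.0953  0.3078] rpy [-1.7951e+02  3.0000e-02 -8.9530e+01] F [-0.3 -0.2 -3.5] M [-0.1   0.18  0.04] op 0.0218 j [  8.4  18.6   6.1   0.  -77.   -7.9]
```

View pics/pin.png

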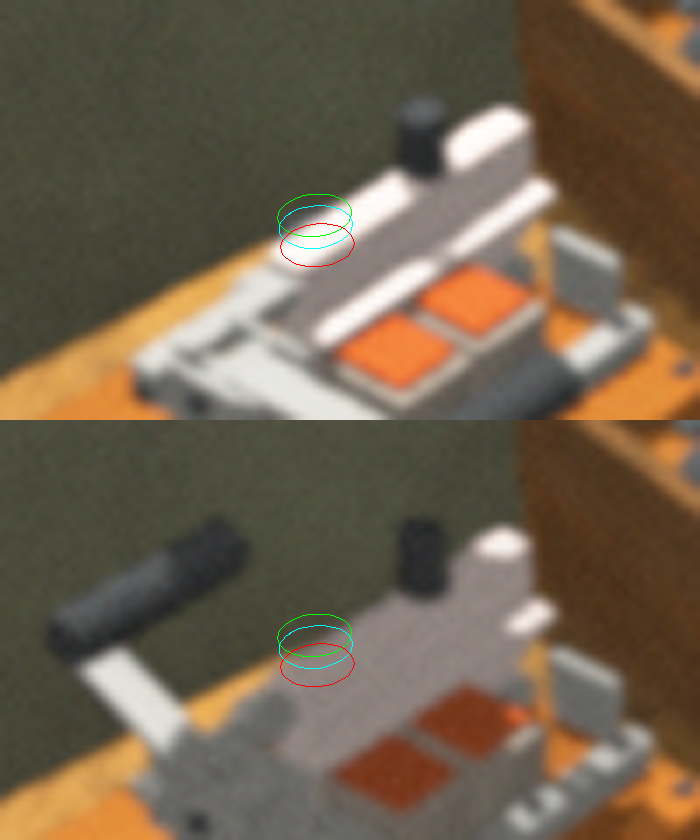

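```bash
python3 gof.py 70 -200 270 90; python3 -m handwheel '[[[0.03,-0.004,0,-0.122,1],[0.03,0,0,-0.122,1],[0.03,0,0,-0.122,1],[0.02,0,0,-0.122,1],[0,0,0,-0.122,1],[0,0,0,-0.122,1],[0,0,0,-0.122,1],[0,0,0,-0.122,1],[0,0,0,-0.122,1],[0,0,0,-0.122,1],[0,0,0,-0.122,1],[0,0,0,-0.122,1],[0,0,0,-0.122,1],[0,0,0,-0.122,1],[0,0,0,-0.122,1]]]'; python3 gof.py 70 -200 270 90
```

```text
t 37.0 p [ 0.6676 -0.0951  0.3048] rpy [-1.7978e+02  5.0000e-02 -8.9540e+01] F [-0.5 -0.2 -2.3] M [-0.09  0.19 -0.01] op 0.0217 j [  8.4  18.7   5.9  -0.  -77.   -7.9]
fix now [ 88.5 -47.8 304.8]
world [ 0.6257 -0.2426  0.27  ] dtool [0.1471 0.0432 0.0346] rows>= 4
yaw change tool rad -2.9774
tau [ -0.1 -61.7  33.8   8.2   0.   -0. ]
clock: 38.25
tool_pos: [0.6898, -0.2024, 0.3008]
orientation: [-179.9, 0.1, 15.7]
force: [0.3, -0.3, -3.0]
opening: 0.0218
t 38.25 p [ 0.6898 -0.2024  0.3008] rpy [-1.7993e+02  1.3000e-01  1.5650e+01] F [ 0.3 -0.3 -3. ] M [-0.09  0.01  0.03] op 0.0218 j [ -0.9  23.4  12.3  -0.  -79.1 106.6]
fix now [ 127.1 -150.4  300.8]
world [ 0.6257 -0.2426  0.27  ] dtool [-0.0725  0.0214  0.0309] rows>= 2
yaw change tool rad -1.1414
tau [ -0.  -65.   31.7   7.7  -0.1  -2.4]
```

```bash
python3 -m handwheel '[[[-0.036,0.011,0.007,-0.115,1],[-0.036,0.011,0.007,-0.115,1],[0,0,0.005,-0.115,1],[0,0,0,-0.115,1],[0,0,0,-0.115,1],[0,0,0,-0.115,1],[0,0,0,-0.115,1],[0,0,0,-0.115,1],[0,0,0,-0.115,1],[0,0,0,0,1],[0,0,0,0,1]]]'; python3 gof.py 70 -200 270 90; python3 - <<'E'
from h import *
w=snap('wrist','pv')
for d in place_of('pin_top',w)[:2]: print(np.round(d['xy'],1),d['conf'])
print(proj(w,fx(.078,0,.054)),proj(w,fx(.078,0,.041)))
u,v=proj(w,fx(.078,0,.045))[0]; u0=int(u-70);v0=max(int(v-55),0)
i=cv2.resize(w['color'][v0:v0+110,u0:u0+140][:,:,::-1],None,fx=5.5,fy=5.5,interpolation=cv2.INTER_CUBIC); j=i.copy()
for z,c in((.054,(0,255,0)),(.041,(0,0,255))):
    P=np.array([proj(w,fx(.078+.013*np.cos(q),.013*np.sin(q),z))[0] for q in np.linspace(0,6.3,40)]); cv2.polylines(i,[((P-[u0,v0])*5.5).astype(int)],True,c,1)
for c in((.105,.133,.02),(.105,-.062,.02)):
    P=proj(w,fx(*c))[0]; cv2.circle(i,tuple(((P-[u0,v0])*5.5).astype(int)),4,(255,0,0),1)
cv2.imwrite('pics/pvz.png',i)
E
```

```text
clock: 39.17
tool_pos: [0.6288, -0.2462, 0.2824]
orientation: [-179.9, -0.0, 74.4]
force: [-0.8, -0.7, -2.4]
opening: 0.0221
t 39.17 p [ 0.6288 -0.2462  0.2824] rpy [-179.89   -0.     74.4 ] F [-0.8 -0.7 -2.4] M [ 0.01 -0.   -0.03] op 0.0221 j [ -4.9  19.5   4.2  -0.  -74.8 169.3]
fix now [  73.6 -203.1  282.4]
world [ 0.6257 -0.2426  0.27  ] dtool [ 0.0027 -0.0039  0.0124] rows>= 1
yaw change tool rad -0.116
tau [ -0.  -59.2  31.2   7.6  -0.    0.7]
[300.7   5.7] 0.6
[[301.71047863   2.9374779 ]] [[302.31358126   7.31622631]]
```

View pics/pvz.png

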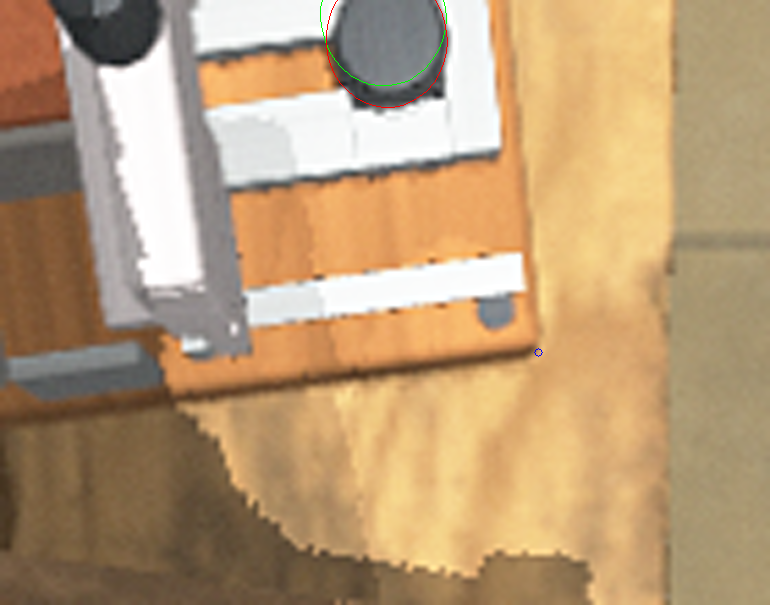

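View pics/pv.png

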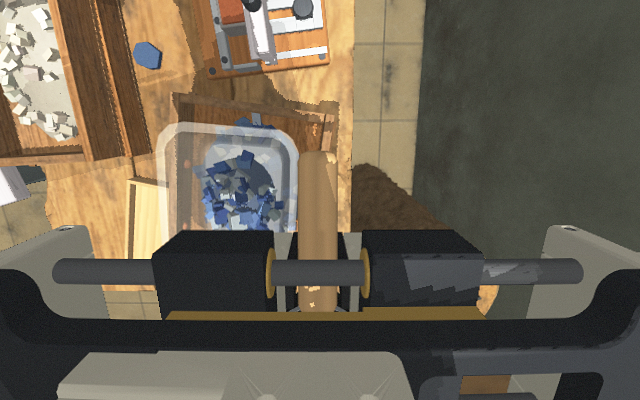

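```bash
python3 -m handwheel '[[[0,0,-0.01,0.12,1],[0,0,-0.01,0.12,1],[0,0,0,0.12,1],[0,0,0,0.12,1],[0,0,0,0.12,1],[0,0,0,0.12,1],[0,0,0,0.12,1],[0,0,0,0.12,1],[0,0,0,0.12,1],[0,0,0,0.12,1],[0,0,0,0.12,1],[0,0,0,0.12,1],[0,0,0,0.12,1],[0,0,0,0.12,1],[0,0,0,0.12,1],[0,0,0,0.12,1],[0,0,0,0.12,1]]]'
python3 -m handwheel '[[[0,0,0,0.12,1],[0,0,0,0.12,1],[0,0,0,0.12,1],[0,0,0,0.12,1],[0,0,0,0.12,1],[0,0,0,0.12,1],[0,0,0,0.12,1],[0,0,0,0.12,1],[0,0,0,0.12,1],[0,0,0,0.12,1],[0,0,0,0.12,1],[0,0,0,0.12,1],[0,0,0,0.12,1],[0,0,0,0.12,1],[0,0,0,0.12,1],[0,0,0,0.12,1],[0,0,0,0.12,1],[0,0,0,0,1]]]'
python3 go.py .356 -.3825 .30 -160
```

```text
clock: 40.68
tool_pos: [0.6292, -0.2464, 0.3033]
orientation: [180.0, 0.0, -42.8]
force: [0.1, 0.5, -3.0]
opening: 0.022
clock: 42.18
tool_pos: [0.629, -0.2464, 0.3033]
orientation: [180.0, -0.0, -159.6]
force: [0.2, -0.5, -2.5]
opening: 0.0219
t 42.18 p [ 0.629  -0.2464  0.3033] rpy [ 1.7999e+02 -4.0000e-02 -1.5961e+02] F [ 0.2 -0.5 -2.5] M [-0.06  0.08  0.03] op 0.0219 j [ -4.9  19.    6.1   0.  -77.2 -64.7]
dtool [ 0.3033 -0.0325  0.0034] rows>= 8
yaw change world -0.39 tool rad 0.0067 rows>= 1
```

```bash
python3 -m handwheel '[[[0.0303,-0.0033,0,0,1],[0.0303,-0.0033,0,0,1],[0.0303,-0.0033,0,0,1],[0.0303,-0.0033,0,0,1],[0.0303,-0.0033,0,0,1],[0.0303,-0.0033,0,0,1],[0.0303,-0.0033,0,0,1],[0.0303,-0.0033,0,0,1],[0.0303,-0.0033,0,0,1],[0.0303,-0.0033,0,0,1],[0,0,0,0,1],[0,0,0,0,1]]]'
python3 -m handwheel '[[[0,0,0.03,0,1],[0,0,0.03,0,1],[0,0,0.03,0,1],[0,0,0.03,0,1],[0,0,0.03,0,1],[0,0,0.03,0,1],[0,0,0.02,0,1],[0,0,0,0,1],[0,0,0,0,1]]]'
python3 go.py .356 -.3825 .06 -160;python3 - <<'E'
from h import *
w=snap('wrist','q1')
i=snap('scene')['color'][120:240,320:480][:,:,::-1]; cv2.imwrite('pics/q1s.png',cv2.resize(i,None,fx=4,fy=4,interpolation=cv2.INTER_CUBIC))
E
```

```text
clock: 43.18
tool_pos: [0.3564, -0.3857, 0.304]
orientation: [-180.0, 0.0, -159.2]
force: [-0.2, -0.1, -3.4]
opening: 0.0217
clock: 43.93
tool_pos: [0.358, -0.3847, 0.103]
orientation: [179.9, -0.1, -159.0]
force: [0.3, -0.7, -1.9]
opening: 0.022
t 43.93 p [ 0.358  -0.3847  0.103 ] rpy [ 1.7991e+02 -1.1000e-01 -1.5904e+02] F [ 0.3 -0.7 -1.9] M [-0.06  0.06 -0.  ] op 0.022 j [-25.6  14.6 -28.5   0.  -47.  -43.4]
dtool [0.001  0.0027 0.043 ] rows>= 2
yaw change world -0.96 tool rad 0.0168 rows>= 1
```

View pics/q1s.png

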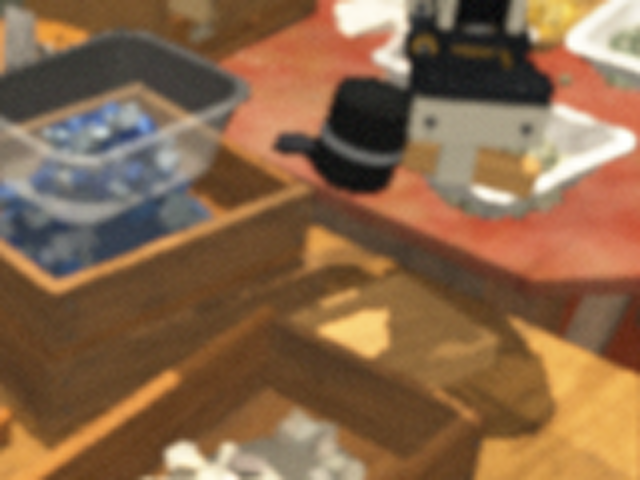

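View pics/q1.png

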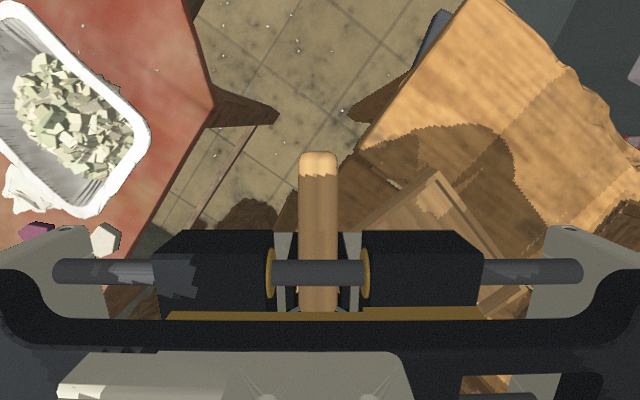

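```bash
python3 -m handwheel '[[[0,0.003,0.015,0,1],[0,0,0.015,0,1],[0,0,0.012,0,1],[0,0,0.006,0,1],[0,0,0,0,1],[0,0,0,0,1]]]'; python3 -m handwheel '[[[0,0,0.003,0,1],[0,0,0,0,1],[0,0,0,0,1]]]'; python3 -m handwheel '[[[0,0,0.002,0,1],[0,0,0,0,1],[0,0,0,0,1]]]'
```

```text
clock: 44.53
tool_pos: [0.3576, -0.3827, 0.0567]
orientation: [-179.9, 0.1, -159.1]
force: [0.1, -0.3, -2.8]
opening: 0.0216
clock: 44.78
tool_pos: [0.357, -0.3824, 0.0531]
orientation: [-180.0, 0.0, -159.2]
force: [0.4, -0.7, -1.9]
opening: 0.0216
clock: 45.03
tool_pos: [0.3567, -0.3822, 0.0505]
orientation: [180.0, -0.0, -159.2]
force: [-0.9, -0.9, -2.4]
opening: 0.0217
```

```bash
python3 -m handwheel '[[[0,0,0.002,0,1],[0,0,0,0,1],[0,0,0,0,1]]]'; python3 -m handwheel '[[[0,0,0.002,0,1],[0,0,0,0,1],[0,0,0,0,1]]]';python3 - <<'E'
from h import *
i=snap('scene')['color'][120:240,320:480][:,:,::-1]; cv2.imwrite('pics/q2s.png',cv2.resize(i,None,fx=4,fy=4,interpolation=cv2.INTER_CUBIC))
E
```

```text
clock: 45.28
tool_pos: [0.3566, -0.3822, 0.0484]
orientation: [180.0, -0.0, -159.2]
force: [0.1, -0.3, -1.8]
opening: 0.0215
clock: 45.53
tool_pos: [0.3566, -0.3822, 0.0464]
orientation: [180.0, -0.0, -159.2]
force: [0.1, -0.5, -2.1]
opening: 0.0218
```

View pics/q2s.png

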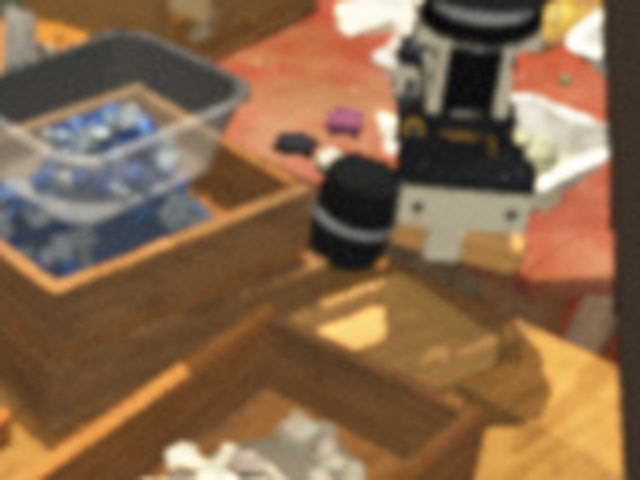

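```bash
python3 -m handwheel '[[[0,0,0.002,0,1],[0,0,0,0,1],[0,0,0,0,1]]]'; python3 -m handwheel '[[[0,0,0.002,0,1],[0,0,0,0,1],[0,0,0,0,1]]]';python3 -m handwheel '[[[0,0,0.002,0,1],[0,0,0,0,1],[0,0,0,0,1]]]'; python3 -m handwheel '[[[0,0,0.002,0,1],[0,0,0,0,1],[0,0,0,0,1]]]'
```

```text
clock: 45.83
tool_pos: [0.3566, -0.3822, 0.0444]
orientation: [180.0, -0.0, -159.2]
force: [-0.1, -0.1, -2.3]
opening: 0.022
clock: 46.08
tool_pos: [0.3566, -0.3822, 0.0424]
orientation: [180.0, -0.0, -159.2]
force: [-0.2, -1.1, -2.3]
opening: 0.0214
clock: 46.33
tool_pos: [0.3566, -0.3822, 0.0404]
orientation: [180.0, -0.0, -159.2]
force: [0.4, -0.5, -2.6]
opening: 0.0215
clock: 46.58
tool_pos: [0.3566, -0.3822, 0.0384]
orientation: [180.0, -0.0, -159.2]
force: [-0.4, -0.3, -3.4]
opening: 0.0215
```

```bash
python3 - <<'E'
from h import *
i=snap('scene')['color'][120:240,320:480][:,:,::-1]; cv2.imwrite('pics/q3s.png',cv2.resize(i,None,fx=4,fy=4,interpolation=cv2.INTER_CUBIC))
snap('wrist','q3')
E
```

```text
(no output)
```

View pics/q3s.png

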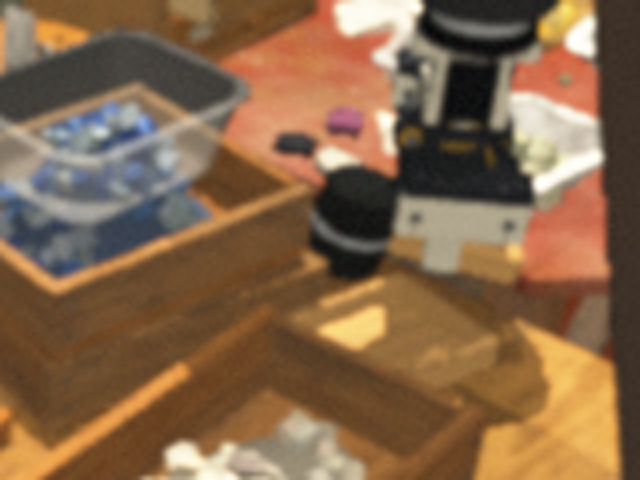

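View pics/q3.png

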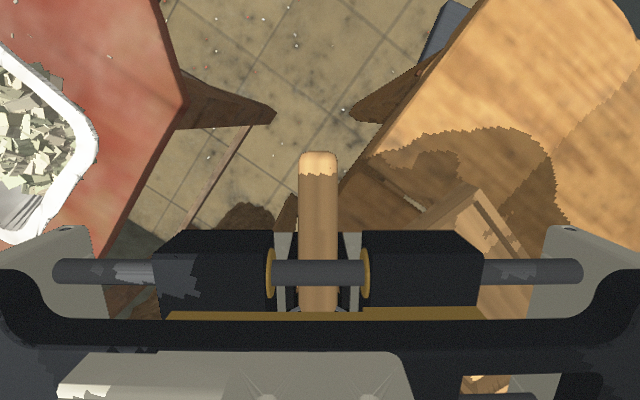

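```bash
python3 - <<'E'
from h import *
s=snap('scene');T=T_tool()
i=s['color'][120:240,320:480][:,:,::-1];i=cv2.resize(i,None,fx=4,fy=4,interpolation=cv2.INTER_CUBIC)
a0=np.radians(20.8); g=T[:3,3]
best=None
for pitch,dz,c in((10,0,(0,255,0)),(14,.006,(0,0,255))):
  p=np.radians(pitch)
  # handle axis at grip: z = tcpz-.011+dz ; mallet frame
  R=Ro.from_euler('ZY',[20.8,-pitch],degrees=True).as_matrix()
  o=np.array([g[0],g[1],g[2]-.011+dz])
  for h in(-.031,.031):
    P=np.array([proj(s,o+R@np.array([.060+.029*np.cos(q),.029*np.sin(q),h]))[0] for q in np.linspace(0,6.3,40)])
    cv2.polylines(i,[((P-[320,120])*4).astype(int)],True,c,1)
  print(pitch,dz,'lowest z',min((o+R@np.array([.060+.029*np.cos(q),.029*np.sin(q),-.031]))[2] for q in np.linspace(0,6.3,40)))
cv2.imwrite('pics/q4s.png',i)
E
```

```text
10 0 lowest z 0.002416125454247218
14 0.006 lowest z 0.01098766499453644
```

View pics/q4s.png

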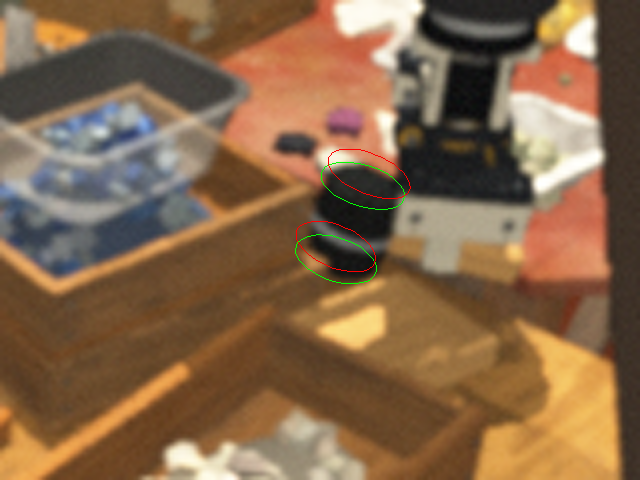

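```bash
python3 -m handwheel '[[[0,0,0.0015,0,1],[0,0,0,0,1],[0,0,0,0,1]]]'; python3 -m handwheel '[[[0,0,0.0015,0,1],[0,0,0,0,1],[0,0,0,0,1]]]'; python3 gof.py 0 0 0
```

```text
clock: 46.98
tool_pos: [0.3567, -0.3822, 0.037]
orientation: [180.0, -0.0, -159.2]
force: [0.6, 1.0, -2.3]
opening: 0.0219
clock: 47.23
tool_pos: [0.3567, -0.3822, 0.0355]
orientation: [180.0, -0.0, -159.2]
force: [0.3, -0.6, -3.1]
opening: 0.0219
t 47.23 p [ 0.3567 -0.3822  0.0355] rpy [ 180.     -0.   -159.15] F [ 0.3 -0.6 -3.1] M [-0.09  0.17  0.02] op 0.0219 j [-25.5  19.9 -32.7  -0.  -37.5 -43.7]
fix now [-174.  -379.8   35.5]
world [ 0.5877 -0.0341  0.    ] dtool [-0.3398  0.2432  0.0355] rows>= 11
tau [ -0.  -48.2  19.7   4.7   0.1  -0. ]
```

```bash
python3 -m handwheel '[[[0,0,0.0015,0,1],[0,0,0,0,1],[0,0,0,0,1]]]'; python3 -m handwheel '[[[0,0,0.0015,0,1],[0,0,0,0,1],[0,0,0,0,1]]]';  python3 -m handwheel '[[[0,0,0.0015,0,1],[0,0,0,0,1],[0,0,0,0,1]]]'; python3 -m handwheel '[[[0,0,0.0015,0,1],[0,0,0,0,1],[0,0,0,0,1]]]'
```

```text
clock: 47.48
tool_pos: [0.3566, -0.3822, 0.0339]
orientation: [180.0, -0.0, -159.2]
force: [-0.0, -1.0, -2.2]
opening: 0.0217
clock: 47.73
tool_pos: [0.3568, -0.3824, 0.0329]
orientation: [-180.0, 0.0, -159.1]
force: [-1.0, 1.3, 3.0]
opening: 0.0216
clock: 47.98
tool_pos: [0.3565, -0.3826, 0.0318]
orientation: [-180.0, -0.0, -159.1]
force: [-5.4, -0.6, 9.4]
opening: 0.0216
clock: 48.23
tool_pos: [0.356, -0.3827, 0.0305]
orientation: [-180.0, -0.1, -159.1]
force: [-6.8, -2.2, 11.9]
opening: 0.0218
```

```bash
python3 -m handwheel '[[[0,0,-0.0025,0,1],[0,0,0,0,1],[0,0,0,0,0.9],[0,0,0,0,0.75],[0,0,0,0,0.6],[0,0,0,0,0.5],[0,0,0,0,0.5],[0,0,0,0,0.5]]]'; python3 - <<'E'
from h import *
st()
i=snap('scene')['color'][120:240,320:480][:,:,::-1]; cv2.imwrite('pics/q5s.png',cv2.resize(i,None,fx=4,fy=4,interpolation=cv2.INTER_CUBIC))
snap('wrist','q5')
E
```

```text
clock: 48.9
tool_pos: [0.357, -0.3823, 0.0321]
orientation: [-180.0, 0.0, -159.1]
force: [0.4, 0.3, -0.4]
opening: 0.0416
t 48.9 p [ 0.357  -0.3823  0.0321] rpy [-1.7998e+02  1.0000e-02 -1.5915e+02] F [ 0.4  0.3 -0.4] M [ 0.01 -0.03  0.02] op 0.0416 j [-25.5  20.2 -32.8   0.  -37.  -43.7]
```

View pics/q5s.png

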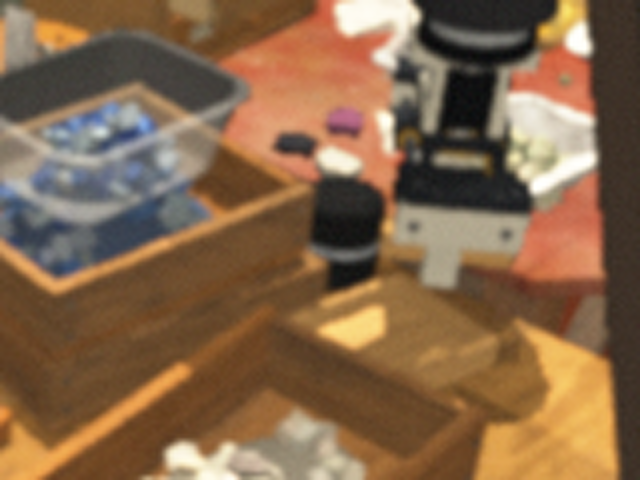

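View pics/q5.png

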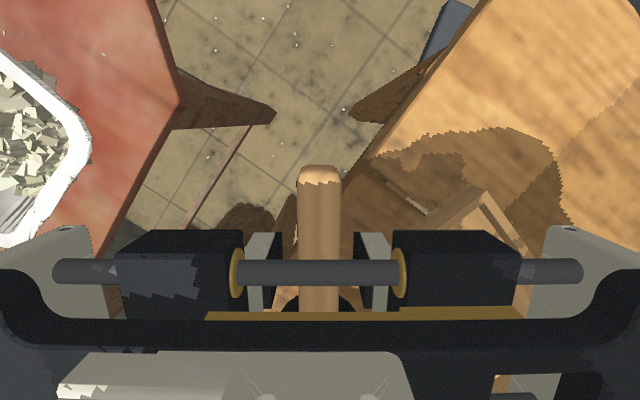

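```bash
python3 -m handwheel '[[[0,0,-0.01,0,0.5],[0,0,-0.03,0,0.5],[0,0,-0.04,0,0.5],[0,0,-0.04,0,0.5],[0,0,-0.04,0,0.5],[0,0,-0.04,0,0.5],[0,0,-0.04,0,0.5],[0,0,-0.04,0.1,0.5],[0,0,0,0.105,0.5],[0,0,0,0.105,0.5],[0,0,0,0.105,0.5],[0,0,0,0.105,0.5],[0,0,0,0,0.5]]]'; python3 gof.py 28.5 -10 300 180; python3 - <<'E'
from h import *
w=snap('wrist','q6'); i=snap('scene')['color'][120:240,320:480][:,:,::-1]; cv2.imwrite('pics/q6s.png',cv2.resize(i,None,fx=4,fy=4,interpolation=cv2.INTER_CUBIC))
E
```

```text
clock: 50.08
tool_pos: [0.3564, -0.3821, 0.313]
orientation: [-180.0, 0.0, 170.8]
force: [0.3, -0.8, 0.2]
opening: 0.0439
t 50.08 p [ 0.3564 -0.3821  0.313 ] rpy [-1.7999e+02  5.0000e-02  1.7078e+02] F [ 0.3 -0.8  0.2] M [-0.03  0.02  0.02] op 0.0439 j [-25.5   3.7 -11.9  -0.  -74.3 -73.8]
fix now [-174.4 -379.7  313. ]
world [ 0.6143 -0.0484  0.3   ] dtool [-0.2011  0.3707  0.0131] rows>= 11
yaw change tool rad -0.0048
tau [  0.  -35.3  30.    7.1  -0.1  -1.9]
```

View pics/q6s.png

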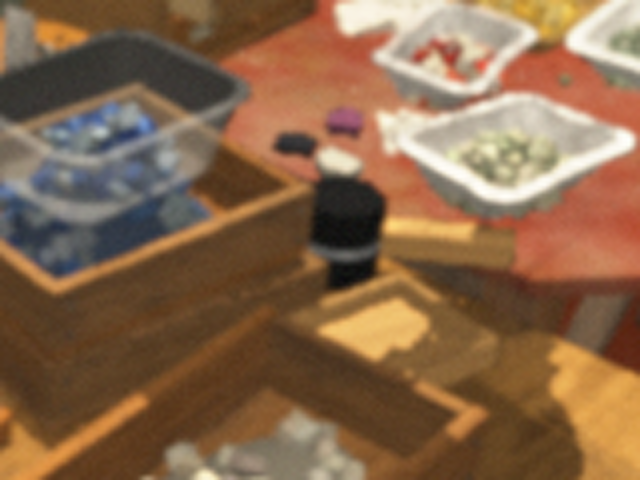

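View pics/q6.png

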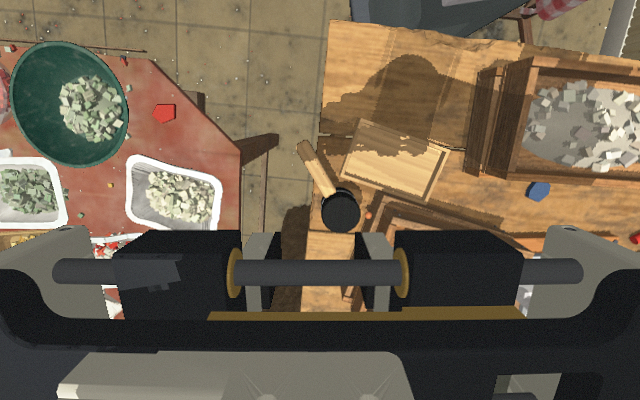

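```bash
python3 -m handwheel '[[[-0.0167,0.0309,0,0,0.5],[-0.0167,0.0309,0,0,0.5],[-0.0167,0.0309,0,0,0.5],[-0.0167,0.0309,0,0,0.5],[-0.0167,0.0309,0,0,0.5],[-0.0167,0.0309,0,0,0.5],[-0.0167,0.0309,0,0,0.5],[-0.0167,0.0309,0,0,0.5],[-0.0167,0.0309,0,0,0.5],[-0.0167,0.0309,0,0,0.5],[-0.0167,0.0309,0,0,0.5],[-0.0167,0.0309,0,0,0.5],[0,0,0,0,0.5],[0,0,0.035,0,0.5],[0,0,0.035,0,0.5],[0,0,0.03,0,0.5],[0,0,0.03,0,0.5],[0,0,0,0,0.5],[0,0,0,0,0.5]]]'; python3 gof.py 28.5 -10 107 180;  python3 - <<'E'
from h import *
w=snap('wrist','k1'); i=snap('scene')['color'][110:260,190:400][:,:,::-1]; cv2.imwrite('pics/k1s.png',cv2.resize(i,None,fx=3.5,fy=3.5,interpolation=cv2.INTER_CUBIC))
E
```

```text
clock: 51.77
tool_pos: [0.6117, -0.0475, 0.1814]
orientation: [-179.9, -0.2, 171.2]
force: [-0.2, 0.1, 1.2]
opening: 0.044
t 51.77 p [ 0.6117 -0.0475  0.1814] rpy [-1.7991e+02 -1.7000e-01  1.7118e+02] F [-0.2  0.1  1.2] M [ 0.   -0.04 -0.01] op 0.044 j [  13.8   17.6  -12.2    0.   -60.4 -112.6]
fix now [ 25.8  -9.5 181.4]
world [ 0.6143 -0.0484  0.107 ] dtool [-0.0029 -0.0004  0.0744] rows>= 2
yaw change tool rad 0.0023
tau [  0.  -48.9  24.6   5.7   0.2   0. ]
```

View pics/k1s.png

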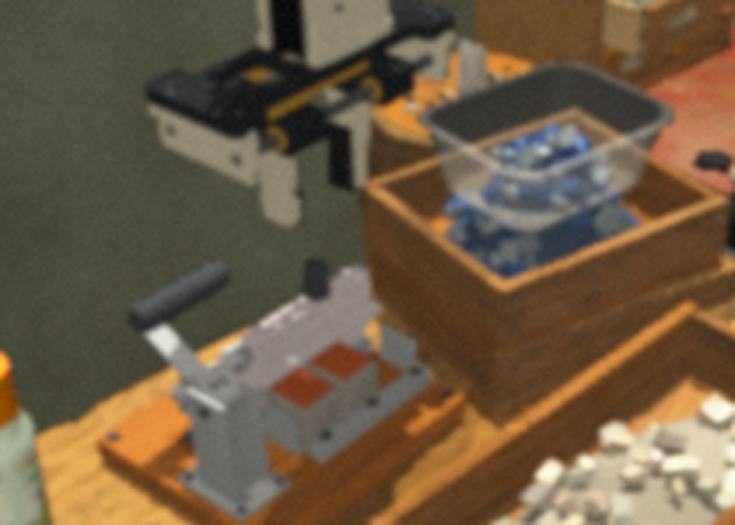

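View pics/k1.png

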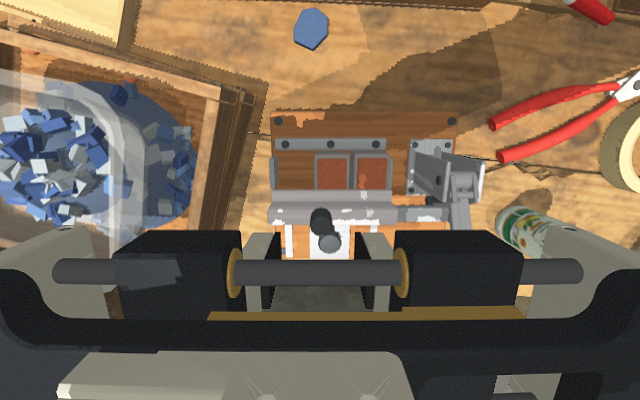

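```bash
python3 -m handwheel '[[[-0.0025,0,0.02,0,0.5],[0,0,0.02,0,0.5],[0,0,0.018,0,0.5],[0,0,0.008,0,0.5],[0,0,0,0,0.5],[0,0,0,0,0.8],[0,0,0,0,1],[0,0,0,0,1],[0,0,0,0,1],[0,0,0,0,1],[0,0,0,0,1],[0,0,0,0,1]]]'; python3 gof.py 28.5 -10 112 180
```

```text
clock: 52.87
tool_pos: [0.616, -0.0457, 0.1172]
orientation: [179.8, 0.2, 171.1]
force: [0.3, 8.4, 3.2]
opening: 0.0172
t 52.87 p [ 0.616  -0.0457  0.1172] rpy [1.7984e+02 1.6000e-01 1.7109e+02] F [0.3 8.4 3.2] M [3.11 0.17 0.04] op 0.0172 j [ 1.380e+01  2.120e+01 -1.610e+01 -1.000e-01 -5.250e+01 -1.126e+02]
fix now [ 29.8  -7.1 117.2]
world [ 0.6143 -0.0484  0.112 ] dtool [ 0.0013 -0.0029  0.0052] rows>= 1
yaw change tool rad 0.0006
tau [ -5.3 -52.5  22.5   7.6  -0.6  -0. ]
```

```bash
python3 -m handwheel '[[[-0.002,0.002,0,0,1],[-0.004,0,0,0,1],[-0.004,0,0,0,1],[0,0,0,0,1],[0,0,0,0,1]]]'; python3 gof.py 28.5 -10 112 180
```

```text
clock: 53.28
tool_pos: [0.6256, -0.0471, 0.1172]
orientation: [180.0, 0.1, 171.1]
force: [-2.1, -0.1, 4.9]
opening: 0.0171
t 53.28 p [ 0.6256 -0.0471  0.1172] rpy [1.7999e+02 8.0000e-02 1.7108e+02] F [-2.1 -0.1  4.9] M [0.34 0.45 0.03] op 0.0171 j [  13.5   22.1  -14.8    0.   -53.  -112.4]
fix now [ 39.5  -6.9 117.2]
world [ 0.6143 -0.0484  0.112 ] dtool [ 0.011  -0.0031  0.0052] rows>= 1
yaw change tool rad 0.0005
tau [ -0.5 -52.7  23.8   5.6   0.3  -0. ]
```

```bash
python3 -m handwheel '[[[-0.004,0,0,0,1],[-0.004,0,0,0,1],[-0.004,0,0,0,1],[-0.004,0,0,0,1],[-0.004,0,0,0,1],[-0.004,0,0,0,1],[-0.004,0,0,0,1],[-0.004,0,0,0,1],[-0.004,0,0,0,1],[-0.003,0,0,0,1],[0,0,0,0,1],[0,0,0,0,1]]]'; python3 gof.py 80.5 -10 112 180; python3 -m handwheel '[[[-0.002,0,0,0,1],[-0.002,0,0,0,1],[0,0,0,0,1],[0,0,0,0,1]]]'; python3 gof.py 80.5 -10 112 180
```

```text
clock: 54.28
tool_pos: [0.6644, -0.053, 0.1172]
orientation: [180.0, 0.1, 171.1]
force: [-1.2, 1.7, 5.5]
opening: 0.0172
t 54.28 p [ 0.6644 -0.053   0.1172] rpy [1.7997e+02 1.0000e-01 1.7107e+02] F [-1.2  1.7  5.5] M [0.61 0.36 0.07] op 0.0172 j [  12.2   25.3   -9.5    0.   -55.1 -111.1]
fix now [ 78.7  -6.7 117.2]
world [ 0.6657 -0.0565  0.112 ] dtool [-0.0018 -0.0033  0.0052] rows>= 1
yaw change tool rad 0.0004
tau [ -1.  -57.2  24.    5.8   0.1  -0. ]
clock: 54.62
tool_pos: [0.6673, -0.0535, 0.1172]
orientation: [180.0, -0.0, 171.1]
force: [-4.6, 3.7, 7.8]
opening: 0.0168
t 54.62 p [ 0.6673 -0.0535  0.1172] rpy [ 1.7998e+02 -1.0000e-02  1.7107e+02] F [-4.6  3.7  7.8] M [1.21 1.75 0.02] op 0.0168 j [  12.1   25.6   -9.    -0.   -55.4 -111. ]
fix now [ 81.6  -6.7 117.2]
world [ 0.6657 -0.0565  0.112 ] dtool [ 0.0011 -0.0033  0.0052] rows>= 1
yaw change tool rad 0.0003
tau [ -1.8 -56.3  25.1   6.5   1.3  -0. ]
```

```bash
python3 -m handwheel '[[[-0.002,0,0,0,1],[-0.001,0,0,0,1],[0,0,0,0,1],[0,0,0,0,1]]]'; python3 gof.py 80.5 -10 112 180
```

```text
clock: 54.95
tool_pos: [0.6675, -0.0535, 0.1171]
orientation: [-180.0, -0.3, 171.1]
force: [-14.8, 6.9, 15.5]
opening: 0.0169
t 54.95 p [ 0.6675 -0.0535  0.1171] rpy [-179.99   -0.29  171.06] F [-14.8   6.9  15.5] M [2.65 5.33 0.03] op 0.0169 j [ 1.200e+01  2.570e+01 -8.700e+00 -1.000e-01 -5.580e+01 -1.109e+02]
fix now [ 81.8  -6.8 117.1]
world [ 0.6657 -0.0565  0.112 ] dtool [ 0.0013 -0.0032  0.0051] rows>= 1
yaw change tool rad 0.0001
tau [ -4.  -52.4  27.8   8.1   4.6  -0. ]
```

```bash
python3 -m handwheel '[[[0.001,0,0,0,0.9],[0,0,0,0,0.7],[0,0,0,0,0.5],[0,0,0,0,0.5],[0,0,0,0,0.5],[0,0,-0.02,0,0.5],[0,0,-0.03,0,0.5],[0,0,-0.04,0,0.5],[0,0,-0.04,0,0.5],[0,0,-0.04,0,0.5],[0,0,0,0,0.5],[0,0,0,0,0.5]]]'; python3 gof.py 0 13 200 180; python3 - <<'E'
from h import *
w=snap('wrist','k2'); i=snap('scene')['color'][110:260,190:400][:,:,::-1]; cv2.imwrite('pics/k2s.png',cv2.resize(i,None,fx=3.5,fy=3.5,interpolation=cv2.INTER_CUBIC))
i=w['color'][0:240,200:520][:,:,::-1]; cv2.imwrite('pics/k2z.png',cv2.resize(i,None,fx=2.5,fy=2.5,interpolation=cv2.INTER_CUBIC))
for k in('block1_mid','block2_mid','block3_mid'):
  for d in place_of(k,w)[:2]: print(k,np.round(d['xy'],1),round(d['conf'],2),atz(w,d['xy'],.04))
print('exp',fx(0,0,.04),fx(0,.037,.04))
E
```

```text
clock: 55.95
tool_pos: [0.6709, -0.0542, 0.2895]
orientation: [179.9, 0.3, 171.0]
force: [0.5, 0.3, -1.0]
opening: 0.0438
t 55.95 p [ 0.6709 -0.0542  0.2895] rpy [179.9    0.33 171.04] F [ 0.5  0.3 -1. ] M [ 0.01  0.09 -0.05] op 0.0438 j [  12.    18.9    4.2    0.   -75.  -110.9]
fix now [ 85.3  -6.9 289.5]
world [ 0.5897 -0.0213  0.2   ] dtool [0.0858 0.0197 0.089 ] rows>= 4
yaw change tool rad -0.0002
tau [ -0.  -59.9  32.4   7.8  -0.3   0. ]
block2_mid [325.  115.4] 0.97 [ 0.59354628 -0.03228564  0.04      ]
block3_mid [350.1 108.6] 0.83 [0.59015401 0.00125963 0.04      ]
exp [ 0.5877 -0.0341  0.04  ] [0.59345618 0.00244951 0.04      ]
```

View pics/k2z.png

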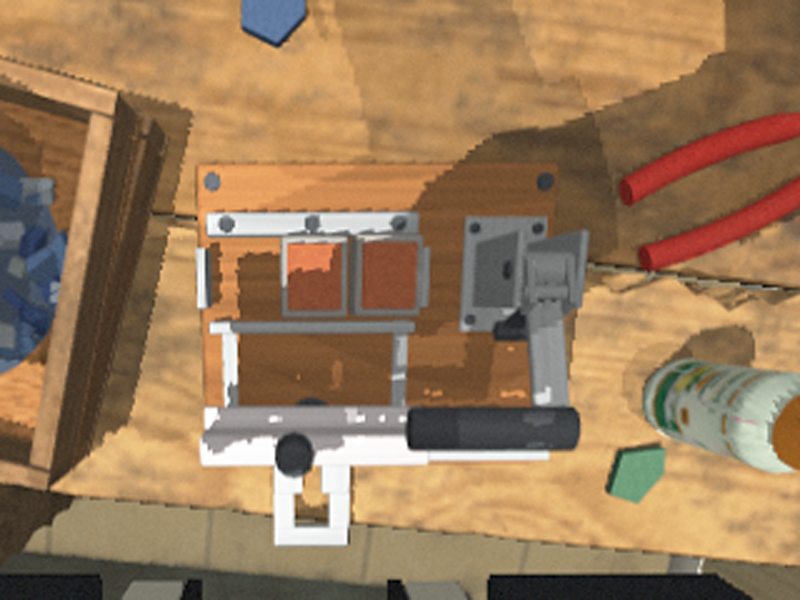

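View pics/k2s.png

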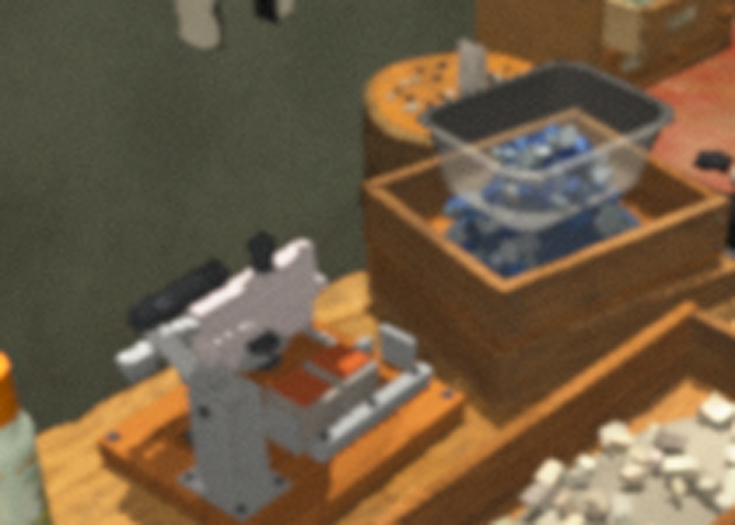

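```bash
python3 gof.py -12 18.5 180 180; python3 -m handwheel '[[[0.0195,0.005,0,0,0.05],[0.0195,0.005,0,0,0.05],[0.0195,0.005,0.01,0,0.05],[0.0195,0.005,0.02,0,0.05],[0.019,0.005,0.02,0,0.05],[0,0,0.03,0,0.05],[0,0,0.03,0,0.05],[0,0,0,0,0.05],[0,0,0,0,0.05]]]'; python3 gof.py -12 18.5 67 180; python3 - <<'E'
from h import *
w=snap('wrist','b1'); i=snap('scene')['color'][110:260,190:400][:,:,::-1]; cv2.imwrite('pics/b1s.png',cv2.resize(i,None,fx=3.5,fy=3.5,interpolation=cv2.INTER_CUBIC))
E
```

```text
t 56.2 p [ 0.669  -0.0542  0.2844] rpy [-1.7996e+02 -1.5000e-01  1.7104e+02] F [-0.  -0.8 -0.3] M [ 0.   -0.07 -0.  ] op 0.0438 j [  12.    19.1    3.9   -0.   -74.9 -110.9]
fix now [ 83.4  -7.2 284.4]
world [ 0.5787 -0.014   0.18  ] dtool [0.0951 0.0258 0.1046] rows>= 4
yaw change tool rad -0.0002
tau [ -0.  -57.6  30.2   7.1  -0.1  -0. ]
clock: 56.95
tool_pos: [0.5766, -0.0147, 0.1746]
orientation: [-179.9, -0.2, 171.1]
force: [1.1, -0.8, 0.7]
opening: 0.0834
t 56.95 p [ 0.5766 -0.0147  0.1746] rpy [-179.87   -0.23  171.06] F [ 1.1 -0.8  0.7] M [-0.01 -0.07 -0.  ] op 0.0834 j [  18.    14.6  -17.3    0.   -58.3 -116.9]
fix now [-14.   17.4 174.6]
world [ 0.5787 -0.014   0.067 ] dtool [-0.0024  0.0013  0.1076] rows>= 3
yaw change tool rad 0.0002
tau [  0.1 -45.1  24.1   5.6   0.2  -0. ]
```

View pics/b1s.png

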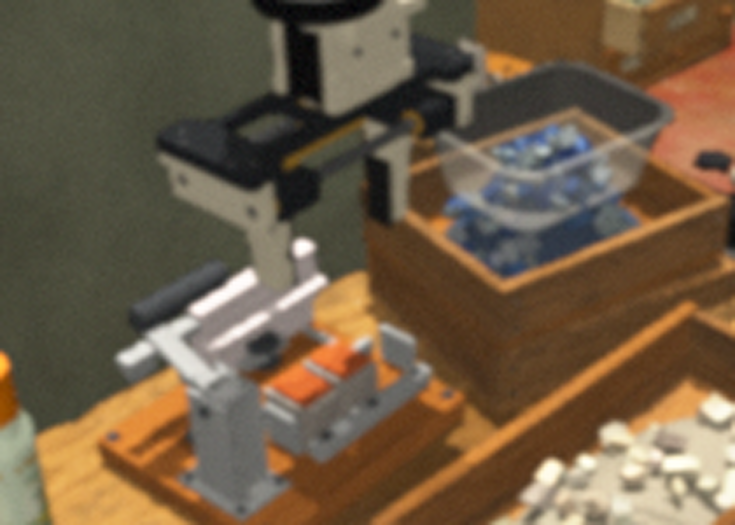

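View pics/b1.png

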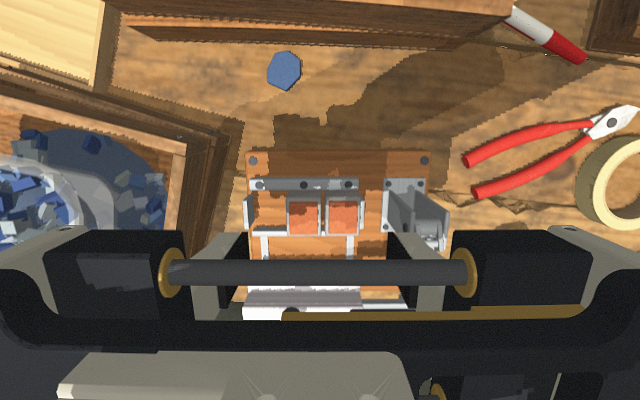

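```bash
python3 - <<'E'
from h import *
w=snap('wrist')
Ti=np.linalg.inv(T_tool())
hsv=cv2.cvtColor(w['color'],cv2.COLOR_RGB2HSV)
i=w['color'][140:260,230:470][:,:,::-1]; i=cv2.resize(i,None,fx=3.3,fy=3.3,interpolation=cv2.INTER_CUBIC)
def box(x0,x1,y0,y1,z,col):
    P=proj(w,np.array([fx(*c) for c in((x0,y0,z),(x1,y0,z),(x1,y1,z),(x0,y1,z))])); cv2.polylines(i,[((P-[230,140])*3.3).astype(int)],True,col,1)
box(-.02,.02,-.017,.017,.06,(0,255,0));box(-.02,.02,.02,.054,.06,(0,255,0));box(-.034,-.021,-.055,.055,.034,(255,0,0));box(-.02,.02,.055,.06,.048,(255,255,0))
cv2.imwrite('pics/b2.png',i)
for k in('block2_mid','block3_mid'):
  for d in place_of(k,w)[:1]: X=atz(w,d['xy'],.04);print(k,np.round(d['xy'],1),round(d['conf'],2),X,'tool',(Ti@np.r_[X,1])[:3])
E
```

```text
block2_mid [304.4 212.4] 0.75 [ 0.59226739 -0.0308026   0.04      ] tool [-0.01550816 -0.01426446  0.13775638]
block3_mid [338.6 207. ] 0.72 [0.591967   0.00442724 0.04      ] tool [-0.00973623  0.02049064  0.13775707]
```

View pics/b2.png

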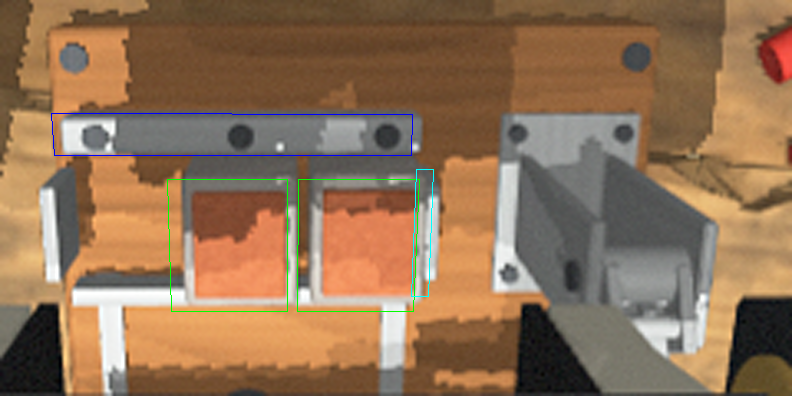

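```bash
sed -i 's/^FIX=.*/FIX=(0.5881,-0.0313,np.radians(-8.95))/' h.py; python3 -m handwheel '[[[-0.001,0.004,0.02,0,0.05],[0,0,0.025,0,0.05],[0,0,0.025,0,0.05],[0,0,0.015,0,0.05],[0,0,0.008,0,0.05],[0,0,0,0,0.05],[0,0,0,0,0.05]]]'; python3 gof.py -12 18.5 67 180; python3 - <<'E'
from h import *
w=snap('wrist','b3'); i=snap('scene')['color'][110:260,190:400][:,:,::-1]; cv2.imwrite('pics/b3s.png',cv2.resize(i,None,fx=3.5,fy=3.5,interpolation=cv2.INTER_CUBIC))
E
```

```text
clock: 57.78
tool_pos: [0.5798, -0.0105, 0.0839]
orientation: [180.0, 0.0, 171.1]
force: [1.1, -0.2, 0.2]
opening: 0.0834
t 57.78 p [ 0.5798 -0.0105  0.0839] rpy [1.8000e+02 5.0000e-02 1.7106e+02] F [ 1.1 -0.2  0.2] M [-0.06 -0.02  0.02] op 0.0834 j [  18.3   20.4  -22.9    0.   -46.7 -117.2]
fix now [-11.4  19.2  83.9]
world [ 0.5791 -0.0112  0.067 ] dtool [ 0.0006 -0.0007  0.0169] rows>= 1
yaw change tool rad 0.0002
tau [ -0.  -49.8  21.8   5.1  -0.   -0. ]
```

View pics/b3s.png

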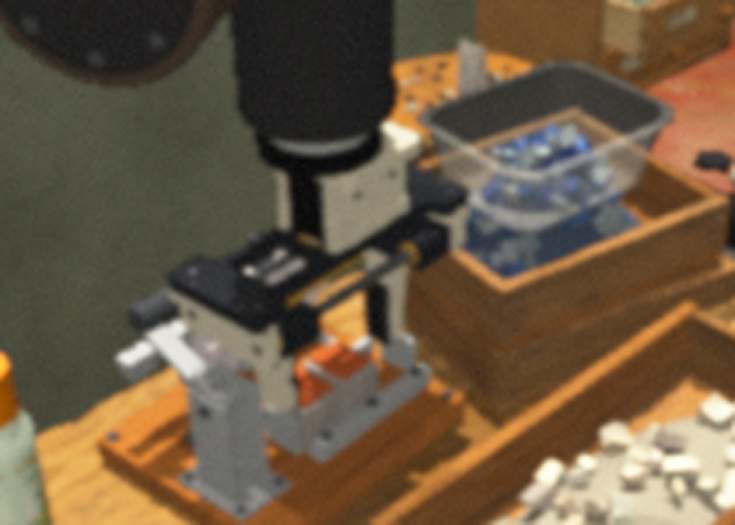

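View pics/b3.png

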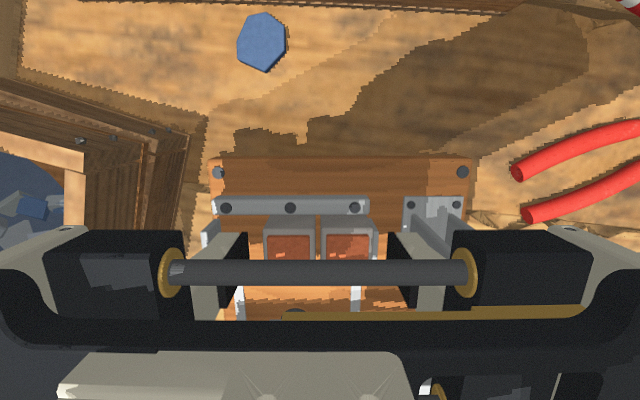

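```bash
python3 -m handwheel '[[[0,0,0.003,0,0.05],[0,0,0.003,0,0.05],[0,0,0,0,0.05],[0,0,0,0,0.05]]]'; python3 -m handwheel '[[[0,0,0.003,0,0.05],[0,0,0.002,0,0.05],[0,0,0,0,0.05],[0,0,0,0,0.05]]]';python3 -m handwheel '[[[0,0,0.002,0,0.05],[0,0,0.002,0,0.05],[0,0,0,0,0.05],[0,0,0,0,0.05]]]'; python3 - <<'E'
from h import *
st();w=snap('wrist','b4'); i=snap('scene')['color'][150:260,210:340][:,:,::-1]; cv2.imwrite('pics/b4s.png',cv2.resize(i,None,fx=5,fy=5,interpolation=cv2.INTER_CUBIC))
E
```

```text
clock: 58.22
tool_pos: [0.5791, -0.0106, 0.0771]
orientation: [-180.0, -0.0, 171.0]
force: [-0.3, 0.1, 0.6]
opening: 0.0834
clock: 58.55
tool_pos: [0.579, -0.0106, 0.0718]
orientation: [-180.0, -0.0, 171.1]
force: [1.6, -0.5, -0.3]
opening: 0.0836
clock: 58.88
tool_pos: [0.5791, -0.0106, 0.0679]
orientation: [-180.0, -0.0, 171.0]
force: [-0.2, -0.6, -0.4]
opening: 0.0832
t 58.88 p [ 0.5791 -0.0106  0.0679] rpy [-1.7999e+02 -2.0000e-02  1.7105e+02] F [-0.2 -0.6 -0.4] M [-0.03  0.03  0.  ] op 0.0832 j [  18.3   21.5  -23.8   -0.   -44.7 -117.2]
```

View pics/b4s.png

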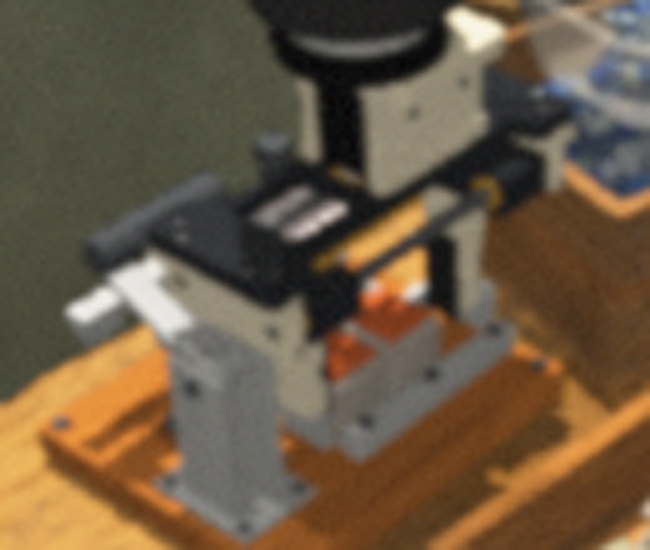

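```bash
python3 -m handwheel '[[[0,0,0.0012,0,0.05],[0,0,0,0,0.08],[0,0,0,0,0.1],[0,0,0,0,0.12],[0,0,0,0,0.14],[0,0,0,0,0.16],[0,0,0,0,0.18],[0,0,0,0,0.2],[0,0,0,0,0.25],[0,0,0,0,0.4],[0,0,0,0,0.6],[0,0,0,0,1],[0,0,0,0,1],[0,0,0,0,1],[0,0,0,0,1]]]'; python3 - <<'E'
from h import *
st();w=snap('wrist','b5'); i=snap('scene')['color'][150:260,210:340][:,:,::-1]; cv2.imwrite('pics/b5s.png',cv2.resize(i,None,fx=5,fy=5,interpolation=cv2.INTER_CUBIC))
E
```

```text
clock: 60.23
tool_pos: [0.5792, -0.0105, 0.067]
orientation: [180.0, 0.0, 171.1]
force: [-1.4, 1.9, 2.0]
opening: 0.0674
t 60.23 p [ 0.5792 -0.0105  0.067 ] rpy [1.7999e+02 1.0000e-02 1.7105e+02] F [-1.4  1.9  2. ] M [0.52 0.29 0.  ] op 0.0674 j [  18.3   21.6  -23.8   -0.   -44.6 -117.2]
```

View pics/b5s.png

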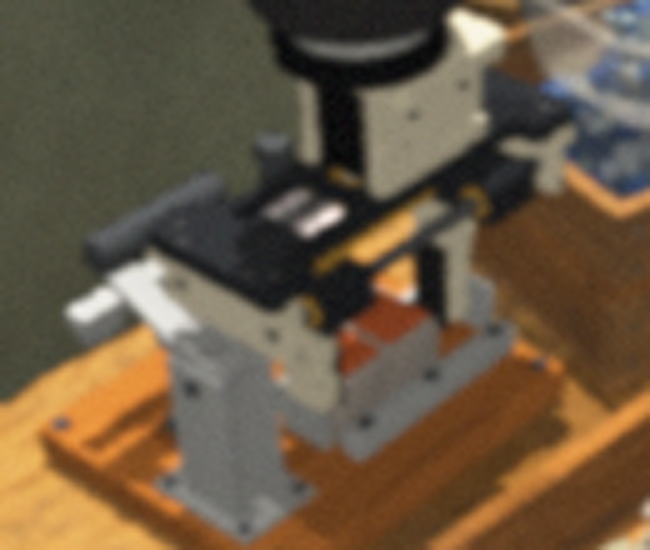

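View pics/b5.png

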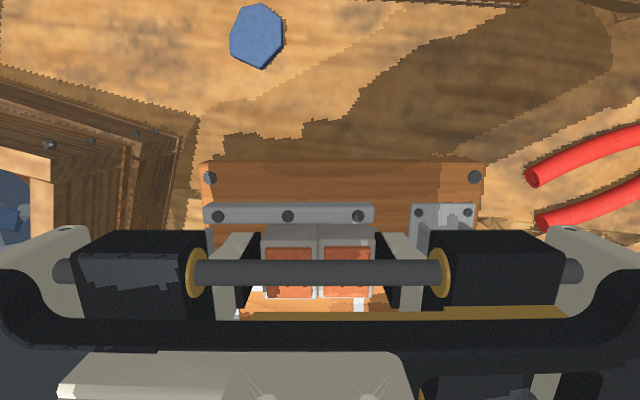

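```bash
python3 -m handwheel '[[[0,0,-0.003,0,1],[0,0,-0.005,0,1],[0,0,-0.005,0,1],[0,0,-0.007,0,1],[0,0,-0.01,0,1],[0,0,-0.01,0,1],[0,0,-0.01,0,1],[0,0,0,0,1],[0,0,0,0,1]]]'; python3 - <<'E'
from h import *
st();w=snap('wrist','b6'); i=snap('scene')['color'][130:260,210:340][:,:,::-1]; cv2.imwrite('pics/b6s.png',cv2.resize(i,None,fx=4.5,fy=4.5,interpolation=cv2.INTER_CUBIC))
E
```

```text
clock: 61.08
tool_pos: [0.5797, -0.0103, 0.118]
orientation: [179.9, 0.1, 171.0]
force: [-0.0, 0.0, -2.5]
opening: 0.0674
t 61.08 p [ 0.5797 -0.0103  0.118 ] rpy [1.7994e+02 1.1000e-01 1.7105e+02] F [-0.   0.  -2.5] M [-0.03  0.05 -0.01] op 0.0674 j [  18.3   18.   -21.    -0.   -50.9 -117.2]
```

View pics/b6s.png

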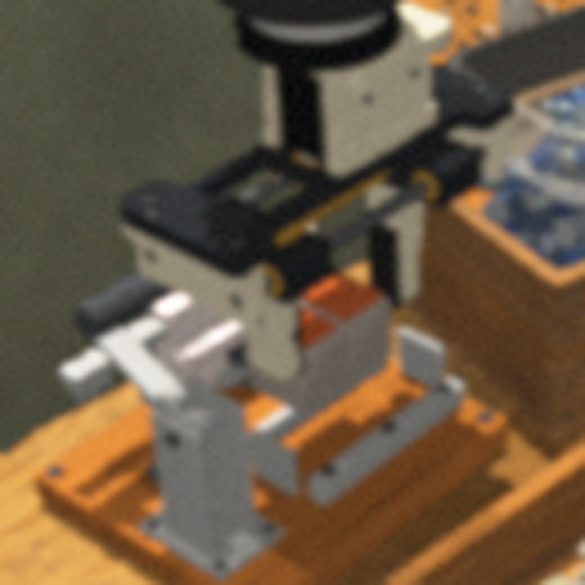

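View pics/b6.png

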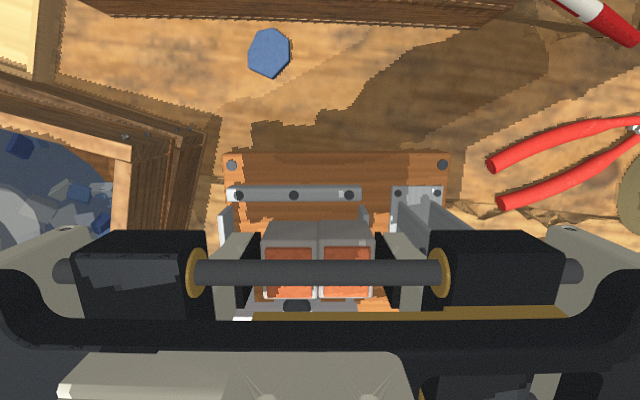

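```bash
python3 -m handwheel '[[[0,0,-0.02,0,1],[0,0,-0.03,0,1],[0,0,-0.03,0,1],[0,0,-0.03,0,1],[0,0,-0.03,0,1],[0,0,-0.03,0,1],[0,0,-0.02,0.07,1],[0,0,0,0.07,1],[0,0,0,0.07,1],[0,0,0,0.07,1],[0,0,0,0.069,1],[0,0,0,0,1],[0,0,0,0,1]]]'; python3 go.py .3404 -.2682 .30 151
```

```text
clock: 62.27
tool_pos: [0.5789, -0.0106, 0.3061]
orientation: [-180.0, -0.1, 151.2]
force: [-0.1, -0.2, -2.5]
opening: 0.0675
t 62.27 p [ 0.5789 -0.0106  0.3061] rpy [-1.7995e+02 -6.0000e-02  1.5117e+02] F [-0.1 -0.2 -2.5] M [-0.02  0.01 -0.01] op 0.0675 j [  18.3    9.6   -6.    -0.   -74.5 -137.1]
dtool [ 0.0847 -0.3407  0.0065] rows>= 9
yaw change world -0.17 tool rad 0.003 rows>= 1
```

```bash
python3 -m handwheel '[[[0.0056,-0.0227,0,0,1],[0.0056,-0.0227,0,0,1],[0.0056,-0.0227,0,0,1],[0.0056,-0.0227,0,0,1],[0.0056,-0.0227,0,0,1],[0.0056,-0.0227,0,0,1],[0.0056,-0.0227,0,0,1],[0.0056,-0.0227,0,0,1],[0.0056,-0.0227,0,0,1],[0.0056,-0.0227,0,0,1],[0.0056,-0.0227,0,0,1],[0.0056,-0.0227,0,0,1],[0.0056,-0.0227,0,0,1],[0.0056,-0.0227,0,0,1],[0.0056,-0.0227,0,0,1],[0,0,0,0,1],[0,0,0,0,1]]]'; python3 go.py .3404 -.2682 .15 151;  python3 - <<'E'
from h import *
w=snap('wrist','t2');s=snap('scene','t2s')
for n,p in(('w',w),('s',s)):
  for d in place_of('tray',p)[:2]: print(n,np.round(d['xy'],1),d['conf'],atz(p,d['xy'],0))
E
```

```text
clock: 63.68
tool_pos: [0.3401, -0.2684, 0.3068]
orientation: [180.0, 0.0, 151.0]
force: [0.2, 0.3, -2.5]
opening: 0.0674
t 63.68 p [ 0.3401 -0.2684  0.3068] rpy [179.99   0.   151.04] F [ 0.2  0.3 -2.5] M [-0.01 -0.06 -0.05] op 0.0674 j [ -12.    -5.4  -21.7   -0.   -73.7 -106.9]
dtool [-0.0002  0.0003  0.1568] rows>= 4
yaw change world -0.04 tool rad 0.0008 rows>= 1
s [408.1 208.6] 0.85 [ 0.36926856 -0.26834818  0.        ]
```

View pics/t2.png

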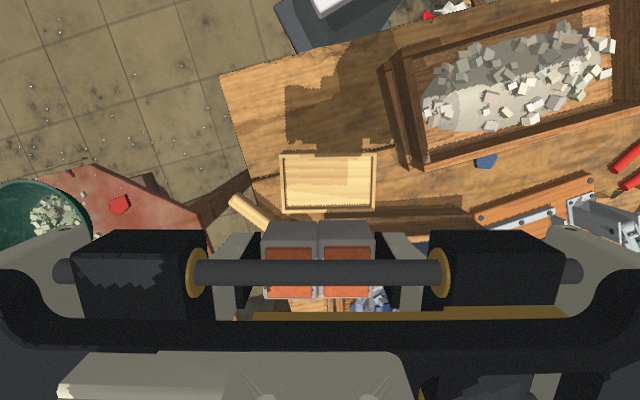

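```bash
cat > trayov.py <<'E'
from h import *
import sys
w=snap('wrist');T=T_tool();Ti=np.linalg.inv(T)
i=w['color'][130:230,240:420][:,:,::-1]; i=cv2.resize(i,None,fx=4.4,fy=4.4,interpolation=cv2.INTER_CUBIC)
v=list(map(float,sys.argv[1:4])); c,s=np.cos(np.radians(v[2])),np.sin(np.radians(v[2]))
for hx,hy,z in((.046,.073,.02),(.041,.068,.005)):
    X=np.array([[v[0]+c*a-s*b,v[1]+s*a+c*b,z] for a,b in((-hx,-hy),(hx,-hy),(hx,hy),(-hx,hy))])
    cv2.polylines(i,[((proj(w,X)-[240,130])*4.4).astype(int)],True,(0,255,0),1)
cv2.imwrite(f'pics/{sys.argv[4]}.png',i)
E
python3 trayov.py .362 -.263 -29 tv1
```

```text
(no output)
```

View pics/tv1.png

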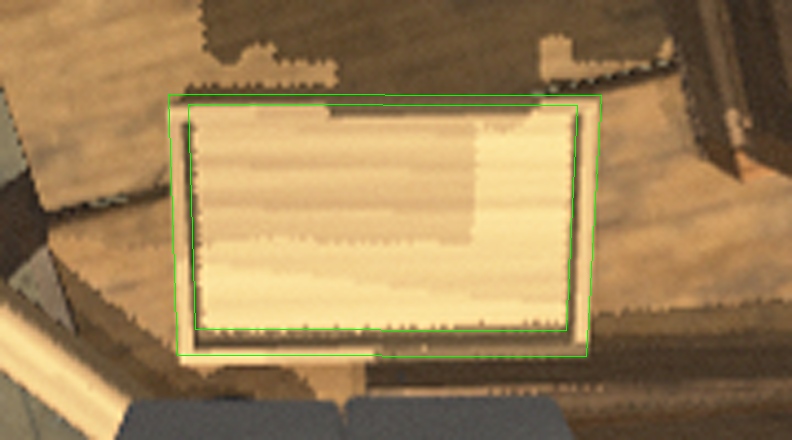

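```bash
python3 -m handwheel '[[[0,0,0.03,0,1],[0,0,0.03,0,1],[0,0,0.03,0,1],[0,0,0.03,0,1],[0,0,0.03,0,1],[0,0,0.02,0,1],[0,0,0.015,0,1],[0,0,0,0,1],[0,0,0,0,1]]]'; python3 go.py .3404 -.2682 .052 151;  python3 - <<'E'
from h import *
w=snap('wrist','t3');i=snap('scene')['color'][120:240,320:480][:,:,::-1]; cv2.imwrite('pics/t3s.png',cv2.resize(i,None,fx=4,fy=4,interpolation=cv2.INTER_CUBIC))
E
```

```text
clock: 64.68
tool_pos: [0.341, -0.2676, 0.1216]
orientation: [-180.0, -0.1, 151.1]
force: [0.7, -0.0, -2.4]
opening: 0.0673
t 64.68 p [ 0.341  -0.2676  0.1216] rpy [-1.7996e+02 -1.0000e-01  1.5113e+02] F [ 0.7 -0.  -2.4] M [-0.05 -0.08 -0.03] op 0.0673 j [ -11.8    4.8  -38.2    0.   -47.2 -107. ]
dtool [ 0.0001 -0.0008  0.0696] rows>= 2
yaw change world -0.13 tool rad 0.0023 rows>= 1
```

View pics/t3s.png

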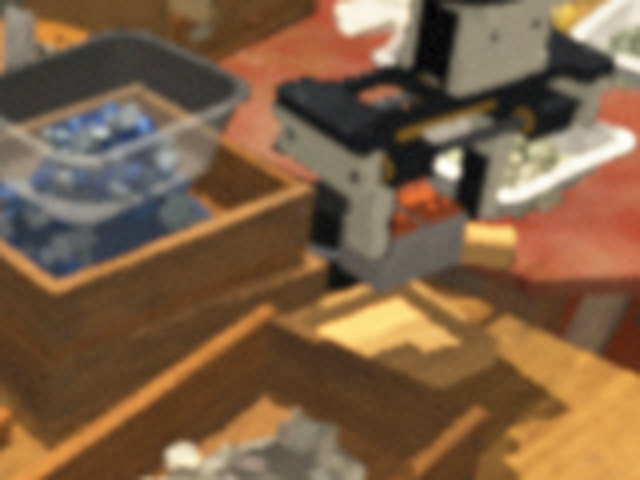

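View pics/t3.png

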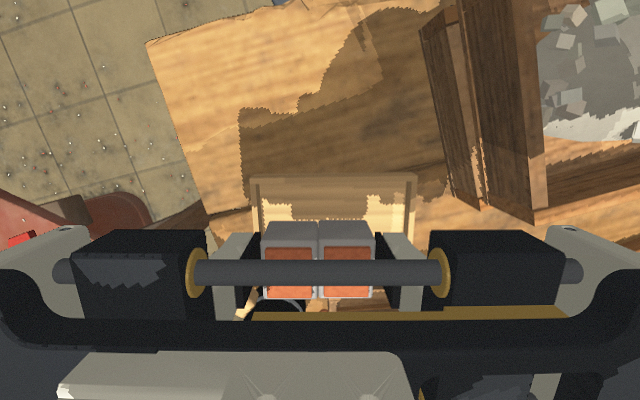

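```bash
python3 -m handwheel '[[[0,0,0.012,0,1],[0,0,0.012,0,1],[0,0,0.012,0,1],[0,0,0.012,0,1],[0,0,0.01,0,1],[0,0,0,0,1],[0,0,0,0,1]]]'; python3 go.py .3404 -.2682 .052 151; python3 -m handwheel '[[[0,0,0.004,0,1],[0,0,0.003,0,1],[0,0,0,0,1],[0,0,0,0,1]]]'; python3 -m handwheel '[[[0,0,0.002,0,1],[0,0,0,0,1],[0,0,0,0,1]]]'
```

```text
clock: 65.37
tool_pos: [0.3415, -0.268, 0.0647]
orientation: [180.0, 0.1, 151.1]
force: [0.1, -0.2, -2.8]
opening: 0.0674
t 65.37 p [ 0.3415 -0.268   0.0647] rpy [1.8000e+02 5.0000e-02 1.5108e+02] F [ 0.1 -0.2 -2.8] M [-0.   -0.07  0.02] op 0.0674 j [ -11.9   10.   -42.1    0.   -37.9 -107. ]
dtool [ 0.0009 -0.0007  0.0127] rows>= 1
yaw change world -0.08 tool rad 0.0015 rows>= 1
clock: 65.7
tool_pos: [0.341, -0.2679, 0.0571]
orientation: [180.0, 0.0, 151.1]
force: [-0.5, 0.1, -1.8]
opening: 0.0675
clock: 65.95
tool_pos: [0.3408, -0.2679, 0.0548]
orientation: [-180.0, -0.0, 151.1]
force: [-0.6, 0.5, -2.6]
opening: 0.0676
```

```bash
python3 -m handwheel '[[[0,0,0.0015,0,1],[0,0,0,0,1],[0,0,0,0,1]]]'; python3 -m handwheel '[[[0,0,0.0015,0,1],[0,0,0,0,1],[0,0,0,0,1]]]'; python3 - <<'E'
from h import *
w=snap('wrist','t4');i=snap('scene')['color'][120:240,320:480][:,:,::-1]; cv2.imwrite('pics/t4s.png',cv2.resize(i,None,fx=4,fy=4,interpolation=cv2.INTER_CUBIC))
E
```

```text
clock: 66.2
tool_pos: [0.3408, -0.2679, 0.0533]
orientation: [-180.0, -0.0, 151.1]
force: [-1.1, -0.4, -2.2]
opening: 0.0675
clock: 66.45
tool_pos: [0.341, -0.2679, 0.0519]
orientation: [-180.0, 0.0, 151.1]
force: [-0.2, -0.4, -1.3]
opening: 0.0671
```

View pics/t4s.png

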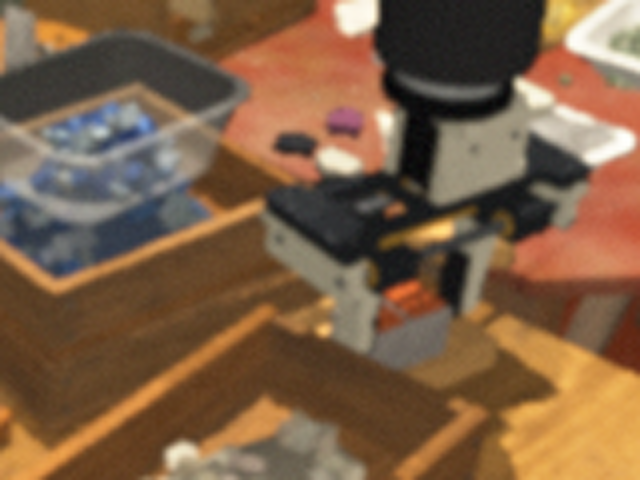

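```bash
python3 -m handwheel '[[[0,0,0.001,0,1],[0,0,0,0,1],[0,0,0,0,0.22],[0,0,0,0,0.2],[0,0,0,0,0.17],[0,0,0,0,0.14],[0,0,0,0,0.1],[0,0,0,0,0.1],[0,0,0,0,0.1],[0,0,-0.005,0,0.1],[0,0,-0.01,0,0.1],[0,0,-0.02,0,0.1],[0,0,-0.03,0,0.1],[0,0,-0.04,0,0.1],[0,0,-0.04,0,0.1],[0,0,-0.04,0,0.1],[0,0,-0.04,0,0.1],[0,0,0,0,0.1]]]'; python3 - <<'E'
from h import *
st()
w=snap('wrist','t5');i=snap('scene')['color'][120:240,320:480][:,:,::-1]; cv2.imwrite('pics/t5s.png',cv2.resize(i,None,fx=4,fy=4,interpolation=cv2.INTER_CUBIC))
i=w['color'][100:260,200:440][:,:,::-1]; cv2.imwrite('pics/t5z.png',cv2.resize(i,None,fx=3,fy=3,interpolation=cv2.INTER_CUBIC))
E
```

```text
clock: 68.05
tool_pos: [0.3437, -0.2696, 0.2844]
orientation: [180.0, 0.7, 151.1]
force: [1.9, 0.4, 1.1]
opening: 0.0789
t 68.05 p [ 0.3437 -0.2696  0.2844] rpy [179.96   0.73 151.12] F [1.9 0.4 1.1] M [-0.18 -0.31 -0.01] op 0.0789 j [ -11.9   -4.8  -24.1    0.2  -70.  -107. ]
```

View pics/t5z.png

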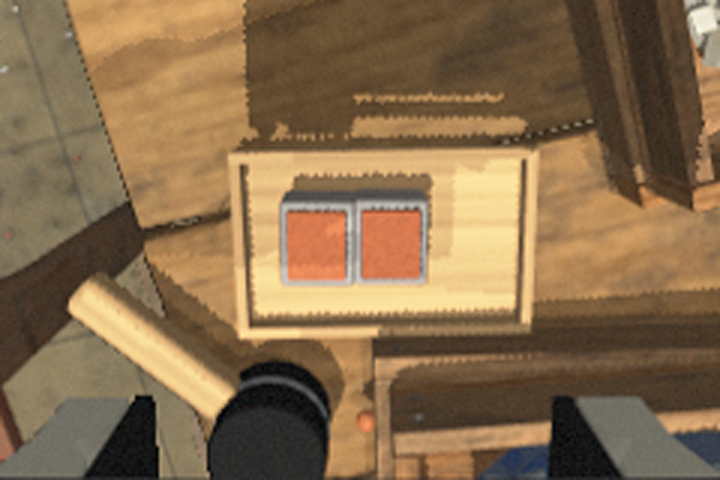

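View pics/t5s.png

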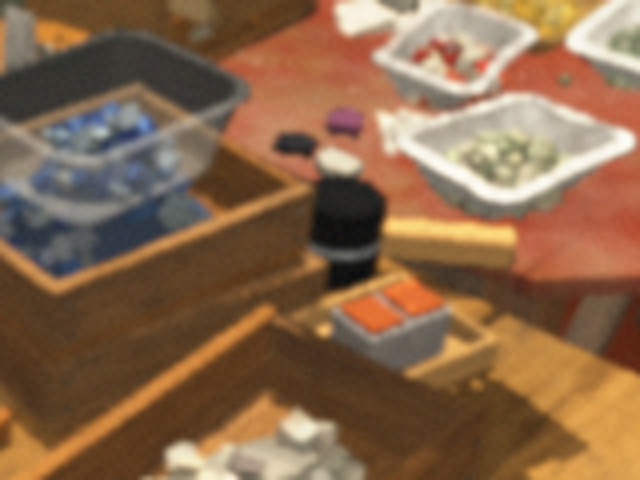

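```bash
python3 - <<'E'
from h import *
s=snap('scene','f1');t=snap('top','f1t')
for n,p in(('s',s),('t',t)):
  for k in('pin_top','jaw_knob','lever_grip','bottle'):
    for d in place_of(k,p)[:1]: print(n,k,np.round(d['xy'],1),round(d['conf'],2))
for z in(.054,.044,.041): print(z,proj(s,fx(.078,0,z))[0],proj(t,fx(.078,0,z))[0])
print('knob back',proj(s,fx(.0805,-.010,.105))[0],'grip open',proj(s,fx(.066,.054,.122))[0],'bottle0 (198.3,272)')
i=s['color'][165:245,215:315][:,:,::-1].copy()
i=cv2.resize(i,None,fx=7,fy=7,interpolation=cv2.INTER_CUBIC)
for z,c in((.051,(0,255,0)),(.041,(0,0,255))):
    P=np.array([proj(s,fx(.078+.013*np.cos(q),.013*np.sin(q),z))[0] for q in np.linspace(0,6.3,40)]); cv2.polylines(i,[((P-[215,165])*7).astype(int)],True,c,1)
cv2.imwrite('pics/f1z.png',i)
E
```

```text
s pin_top [262.6 182.4] 0.57
s jaw_knob [261.6 183.8] 0.69
s lever_grip [246.4 191.2] 0.79
s bottle [196.1 269.1] 0.92
t jaw_knob [298.  150.5] 0.67
t lever_grip [276.7 150.8] 0.72
t bottle [227.  150.8] 0.71
0.054 [264.16205284 201.26746517] [296.20856149 156.07634555]
0.044 [264.47489695 204.53640538] [296.32273687 156.69678138]
0.041 [264.56803491 205.50988447] [296.35666507 156.8811472 ]
knob back [264.77557866 181.89407236] grip open [248.45312315 189.58318285] bottle0 (198.3,272)
```

View pics/f1z.png

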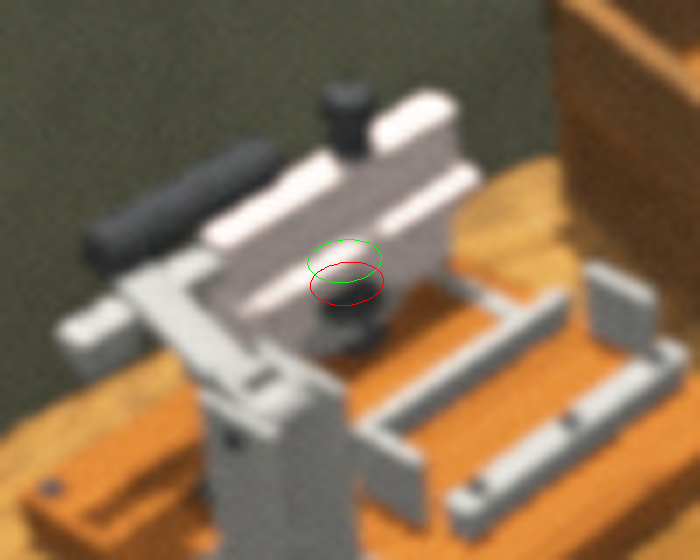

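View pics/f1t.png

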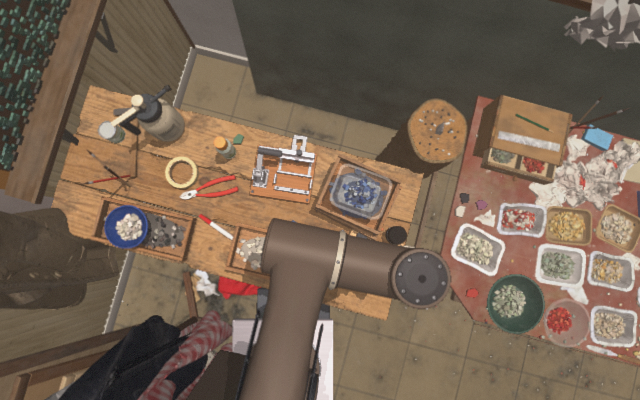

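```bash
python3 -m handwheel '[[[0,0,-0.02,0,0.1],[0,0,0,0,0.1],[0,0,0,0,0.1],[0,0,0,0,0.1],[0,0,0,0,0.1],[0,0,0,0,0.1]]]'; python3 - <<'E'
from h import *
from plant import close_job
st()
w=snap('wrist','z1')
for k in('block2_mid','block3_mid'):
  for d in place_of(k,w)[:1]: X=atz(w,d['xy'],.025); print(k,np.round(X,3),round(d['conf'],2))
E
```

```text
clock: 69.15
tool_pos: [0.3406, -0.2677, 0.2953]
orientation: [-180.0, -0.1, 151.1]
force: [-0.1, 0.1, 1.2]
opening: 0.079
t 69.15 p [ 0.3406 -0.2677  0.2953] rpy [-1.7999e+02 -5.0000e-02  1.5105e+02] F [-0.1  0.1  1.2] M [-0.01  0.03 -0.02] op 0.079 j [ -11.9   -5.   -22.8   -0.   -72.3 -107. ]
block2_mid [ 0.348 -0.296  0.025] 0.76
block3_mid [ 0.356 -0.259  0.025] 0.85
```

View pics/z1.png

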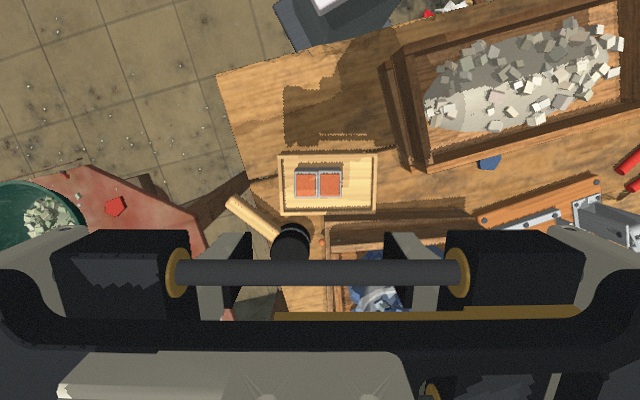

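Both blocks lie flat inside the tray at (306,184) and (330,183), and the mallet stands on its head at (290,240). I'm handing the job in.

```bash
python3 -c "
from plant import close_job
print(close_job())"
```

```text
the job is handed in; nothing more can be done
None
```

The clamp is unloaded and the job is handed in, at about 69 s of the 200 s allowed.

**What I did, in order:**
1. I gripped the latch lever and swung it up and over. It stayed open, leaning away from the robot.
2. I slid the mallet about 55 mm clear of the blue-filled box next to it so it could be gripped. I then pressed and knocked the lock pin down with its head, and stood it back on its head on the table.
3. I gripped the jaw by its knob and pushed it back about 52 mm to its stop.
4. Two blocks were in the clamp, block2 and block3. I lifted them together and set them side by side in the drying tray.

**Last checks:**
- **Tray:** the last pictures show both blocks flat on the tray floor, well inside the rim.
- **Mallet:** it is standing on its head.
- **Clamp:** the latch is open, the jaw is back and the pin's head is low.
- **Bottle:** it looks undisturbed; the camera readings moved only about 3 pixels, which is within detection error.

**Less certain:**
- **Pin depth:** I could not measure this directly. The jaw moved freely to its stop, so the pin is past its release depth. The mallet's travel (12.5 to 13 mm) and the pictures put it at or very near fully home. The network's own pin reading in the last picture landed on the knob, so I ignored it.
- **Forces:** the mallet twisted in the grip while knocking and tilted until it was set down. The highest wrist force I read was about 32 N, mid-swing on the lever, which is well under the limit.
- **Block knock:** I saw no block knocked aside during the run.

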